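Lock the tub holder and pop the snug caps off for washing

TASK

The refill tubs need their caps washed. First turn the holder's lock collar to its locked mark so that the tubs are held, then use the C-shaped puller, hooked under the rim, to pull the cap of every closed tub in the row straight up until it pops off (do not touch a cap with the fingers while it is still pressed home). Put all those caps in the pale blue dish, stand the puller back upright on its cork mat, leave the collar locked and leave everything else where it is.

Things in the scene. Friction and masses are not known exactly. Their poses are not given: they have to be found in the camera images.
- collar_axis (a point): On the vertical axis of the lock collar, 50 mm above the table. Collar: grey disc 92 mm across, 14 to 32 mm above the table, on the front of the fixed plywood holder board (12 mm thick). The point's +x axis is the board's: from the collar towards and square to the row of tubs; +y runs along the row. The board is turned up to 0.2 rad.
- collar (a joint): Angle (rad) of the captive lock collar: grows as it turns counter-clockwise seen from above. 0 = fully open stop, 1.40 = locked mark, 1.75 = far stop. The black fin points pi - 0.7 + angle from the board's +x axis (counter-clockwise from above). Stiff: about 0.12 N m of friction, stays where it is left.
- fin (a point): Grip point of the collar's black upright fin: 60 mm from the axis. Fin 12 mm thick, 40 mm long (radially, 38 to 78 mm from the axis), its top 76 mm above the table; this point is 55 mm above the table.
- lock_mark (a point): The locked mark: a small steel rib (22 x 6 mm, 8 mm high) on a tongue of the holder board, 91 mm from the collar's axis. The collar is locked when the middle of the black fin points at it.
- puller_grip (a point): Centre of the wooden handle (40 x 18 x 44 mm high; x, y, z) of the puller, a C-shaped steel tool of 0.16 kg standing on its flat fork. It is 81 mm above the fork's underside, straight above the place for the cap's axis. z is up; +x is the way the fork's open end points.
- puller_fork (a point): Point on the underside of the puller's fork, below the handle. Fork 5 mm thick: two tines 10 mm wide, 32 mm apart, 52 mm over all, reaching 23 mm ahead (+x) of this point; crossbar and upright back 41 to 51 mm behind it. The bridge under the handle lies 53 to 59 mm above this point (48 mm free above the fork).
- mat_top (a point): Centre of the top of the puller's cork mat (130 x 110 mm, 6 mm thick, fixed), axes along its sides.
- dish_in (a point): Centre of the inner floor (6 mm above the table) of the pale blue ceramic dish: open, oblong, 220 (x) x 160 (y) mm outside, 30 mm high, walls 6 mm, 0.5 kg, loose.
- tubA_seat (a point): Where the middle of the button of cap A lies when that cap is pressed home: on tub A's axis, 43 mm above its flat top. Tub: fixed, white, 84 mm across, flat top 107 mm above the table, with a 24 mm high neck 26 mm square that carries the cap, leaving a 24 mm gap under the cap's rim. Tubs stand in a row about 106 mm apart, in any order; some have no cap.
- capA_grip (a point): Middle of the button of cap A (of tub A; absent in some starts), 19 mm above the rim's underside; z up its axis. 50 g: rim 58 mm across, 10 mm thick; button 30 mm across, 18 mm high; below, a 16 mm square stem 22 mm long. Sprung jaws hold it with 7 to 11 N; raised 6 mm it is free, and let down again it stands loose 6 mm up in the neck's bore. In the dish it may lean.
- tubB_seat (a point): Where the middle of the button of cap B lies when that cap is pressed home: on tub B's axis, 43 mm above its flat top. Tub: fixed, white, 84 mm across, flat top 82 mm above the table, with a 24 mm high neck 26 mm square that carries the cap, leaving a 24 mm gap under the cap's rim. Tubs stand in a row about 106 mm apart, in any order; some have no cap.
- capB_grip (a point): Middle of the button of cap B (of tub B; absent in some starts), 19 mm above the rim's underside; z up its axis. 50 g: rim 58 mm across, 10 mm thick; button 30 mm across, 18 mm high; below, a 16 mm square stem 22 mm long. Sprung jaws hold it with 7 to 11 N; raised 6 mm it is free, and let down again it stands loose 6 mm up in the neck's bore. In the dish it may lean.
- tubC_seat (a point): Where the middle of the button of cap C lies when that cap is pressed home: on tub C's axis, 43 mm above its flat top. Tub: fixed, white, 84 mm across, flat top 107 mm above the table, with a 24 mm high neck 26 mm square that carries the cap, leaving a 24 mm gap under the cap's rim. Tubs stand in a row about 106 mm apart, in any order; some have no cap.
- capC_grip (a point): Middle of the button of cap C (of tub C; absent in some starts), 19 mm above the rim's underside; z up its axis. 50 g: rim 58 mm across, 10 mm thick; button 30 mm across, 18 mm high; below, a 16 mm square stem 22 mm long. Sprung jaws hold it with 7 to 11 N; raised 6 mm it is free, and let down again it stands loose 6 mm up in the neck's bore. In the dish it may lean.
- tubD_seat (a point): Where the middle of the button of cap D lies when that cap is pressed home: on tub D's axis, 43 mm above its flat top. Tub: fixed, white, 84 mm across, flat top 82 mm above the table, with a 24 mm high neck 26 mm square that carries the cap, leaving a 24 mm gap under the cap's rim. Tubs stand in a row about 106 mm apart, in any order; some have no cap.
- capD_grip (a point): Middle of the button of cap D (of tub D; absent in some starts), 19 mm above the rim's underside; z up its axis. 50 g: rim 58 mm across, 10 mm thick; button 30 mm across, 18 mm high; below, a 16 mm square stem 22 mm long. Sprung jaws hold it with 7 to 11 N; raised 6 mm it is free, and let down again it stands loose 6 mm up in the neck's bore. In the dish it may lean.
- scoop: Black sifting scoop with handle, 230 mm long; bystander. Origin under its pan.
- storage_tub: Closed white storage tub 116 mm across, 105 mm high, with a press button lid; not in the row; bystander. Origin under its centre.
- brush: Bamboo-handled mini brush, 160 mm long; bystander. Origin under its middle.
- jar: Glass jar 70 mm across, 100 mm high; bystander. Origin under its centre.
- mug: White mug 80 mm across, 90 mm high; bystander. Origin under its centre.
- tape_spool: Cardboard spool 90 mm across, 30 mm high; bystander. Origin under its centre.
- bottle: White bottle 60 mm across, 170 mm high; bystander. Origin under its centre.

How it is judged:
On the way, in this order (a step that is already met when the one before it is completed fails the run):
1. the collar is turned to its locked mark (value of joint collar between 1.27 and 1.53 rad), for 0.2 s.
2. every cap has been popped free (distance between capA_grip and tubA_seat above 0.0045 m and distance between capB_grip and tubB_seat above 0.0045 m and distance between capC_grip and tubC_seat above 0.0045 m and distance between capD_grip and tubD_seat above 0.0045 m), for 0.2 s.
At the end, for the whole second after the job is handed in: Every cap lies in the dish at rest, the dish is level on the table, the puller stands upright on its mat (handle's axis over the mat: within 55 mm of its centre along x and 45 mm along y), and the collar is within 0.13 rad of its locked mark (1.40) (all of step 1 and x of capA_grip in the frame of dish_in between -0.104 and 0.104 m and y of capA_grip in the frame of dish_in between -0.074 and 0.074 m and z of capA_grip in the frame of dish_in between 0 and 0.065 m and x of capB_grip in the frame of dish_in between -0.104 and 0.104 m and y of capB_grip in the frame of dish_in between -0.074 and 0.074 m and z of capB_grip in the frame of dish_in between 0 and 0.065 m and x of capC_grip in the frame of dish_in between -0.104 and 0.104 m and y of capC_grip in the frame of dish_in between -0.074 and 0.074 m and z of capC_grip in the frame of dish_in between 0 and 0.065 m and x of capD_grip in the frame of dish_in between -0.104 and 0.104 m and y of capD_grip in the frame of dish_in between -0.074 and 0.074 m and z of capD_grip in the frame of dish_in between 0 and 0.065 m and linear speed of each of capA, capB, capC, capD, puller below 0.02 m/s and angle between each of puller_grip, dish_in's own z axis and vertical below 0.1 rad and height (world z) of puller_grip below 0.095 m and height (world z) of dish_in below 0.015 m and x of puller_grip in the frame of mat_top between -0.055 and 0.055 m and y of puller_grip in the frame of mat_top between -0.045 and 0.045 m); the robot touches nothing.
It fails at once if fingers touch a cap that is still pressed home ((contact force between the fingers and capA above 0.5 N and distance between capA_grip and tubA_seat below 0.003 m) or (contact force between the fingers and capB above 0.5 N and distance between capB_grip and tubB_seat below 0.003 m) or (contact force between the fingers and capC above 0.5 N and distance between capC_grip and tubC_seat below 0.003 m) or (contact force between the fingers and capD above 0.5 N and distance between capD_grip and tubD_seat below 0.003 m)).
It fails at once if a cap comes off while the collar is not locked (not (value of joint collar between 1.2 and 1.6 rad) and (distance between capA_grip and tubA_seat above 0.006 m or distance between capB_grip and tubB_seat above 0.006 m or distance between capC_grip and tubC_seat above 0.006 m or distance between capD_grip and tubD_seat above 0.006 m)).
It fails at once if a bystander is pushed more than 4 cm away (distance of any of scoop, storage_tub, brush, jar, mug, tape_spool, bottle from where it was at the start of the episode above 0.04 m).
Of capA, capB, capC, capD only 3 to 4 are there at a start; the rules pass over those that are not, and their reading is None.
At some moment in a run one of dish, puller may be knocked a few centimetres aside while the robot is not near it.
It also fails if it takes over 210 s, if anything falls off the work surface, if the arm or the gripper's body presses on something with over 40 N, if the wrist force passes 120 N, or if a joint passes its speed limit or range.

ROBOT

A 6-joint arm with a two-finger parallel gripper is mounted at the origin on the work surface. World frame = base frame: x ahead of the robot, y to its left, z up, the work surface at z = 0. Lengths are in m, angles in rad, forces in N, time in s.
With the tool pointing down it reaches from about 0.25 to 0.775 m from the base axis. Payload 4 kg.
Tool frame: the origin (TCP) lies at the very end of the fingers, on their centre line; the grasp point (between the pads) lies 19 mm behind it (arm.tcp_to_grasp is the distance from the TCP to the grasp point, in m); z points along the fingers, x is the direction in which the jaws open and shut, and the axes are right-handed (so a half turn about z gives the same grasp; the last joint's range is limited). The gripper opens to 85 mm and grips with 20 to 120 N. Pads are 22 mm wide; open, the fingers measure 114 mm over their backs; the gripper's body (76 mm by 85 mm) begins 54 mm behind the grasp point. The pads swing forward as they close: fully open they stand 13 mm farther back than shut.
Start: joints at [1.055, 0.087, 1.371, -0, 1.684, -0.103], TCP at [0.221, 0.504, 0.206] pointing down, gripper open.
Joint ranges: [-3.1, 3.1], [-0.76, 2.03], [0.27, 2.55], [-1.08, 4.22], [0.17, 2.65], [-2.57, 2.57]. Speed limits (rad/s): [2.79, 2.79, 3.14, 3.14, 3.14, 3.14].

INTERFACE

Orientations are given as a unit quaternion [x, y, z, w].
In Python, from bench import arm gives the robot as it stands.
- The arm moves only by the tool move_arm, never from a script. Its argument "commands" is a list that holds one entry, the list of rows, each a list of 4 numbers: the shift along the tool's x, y, z in m, then the turn about the tool's z in rad. A call has exactly 8 rows; each row is the pose to reach, as a shift and turn from the pose commanded when the call began, along the tool's axes at that moment; what a row does not reach only later rows make up. A row lasts 1/8 s, in which the tool goes at most 62.5 mm and 10.7 degrees, less where a joint would pass 70% of its speed; a pose out of reach is approached as far as the arm can. A call with a gripper value outside its range is refused whole. "fingers" is the closure, from -1 (fully open) to 1 (shut), set as the call begins (left out, the last holds). The fingers move at their own pace and stop on an object; "squeeze" is the grip in N (left out, the last holds). Time passes only in rows, so rows that repeat a pose let the fingers close, or fill a call up. It gives the time, the measured TCP pose, the force and the opening at its end, in the units of the state.
- arm.sense(): the state, without advancing time (a new reading comes with each control period).
- arm.get_image(name): name is "side" or "top"; returns a dict with "image" (384x512x3 uint8, red, green, blue), "intrinsics" (3x3 intrinsics, pixels), "k1" (the pictures are not rectified: a ray, as slopes to the right and down, at radius r is drawn at 1 + k1 r^2 times it, then the intrinsics apply), "eye" and "orientation" of the camera in the world. Camera axes: x right, y down, z forward; pixel columns grow to the right and rows downward; lengths in m; the calibration is good to about 2 mm. A picture is of the moment at which its call begins. There is no depth.
- arm.finish_job(): hands the job in, once; it reports no verdict.
The state is a dict: "time": time; "q": joint angles; "dq": joint speeds; "joint_efforts": joint torques, N m; "position": TCP position; "ee_rot": TCP orientation; "contact_force": force on the tool from outside, world axes, zero at the start; "wrist_torque": the same for the moment, N m; "grip_width": opening from 0.0 (shut) to 1.0 (fully open).
Only numpy, scipy, OpenCV 4.12 (cv2) and the standard library are available. Lean on these libraries where they do the work, as an engineer would, in place of code of your own. Each camera call takes 0.05 s, during which the arm holds its last target.

## Working session

There is one attempt and no reset: what is moved stays moved. The work goes in short steps, Python scripts to look and compute and a tool call to move; the robot and the scene stay as the last step left them, time stands still between calls to the robot, and variables do not carry over. Pictures are saved under pics/ and viewed, and the job is handed in when it is done.

Besides the shell and the picture viewer there is one more tool, called after "Request:" as name(argument=value, ...) on one line, values as JSON. move_arm: Moves the arm, as the interface text tells. Its arguments: {"type":"object","properties":{"commands":{"type":"array"},"fingers":{"type":"number"},"squeeze":{"type":"number"}},"required":["commands"]}

```bash
ls; mkdir -p pics
python3 - <<'E'
from bench import arm
import cv2
print(arm.sense())
for n in ("side","top"):
    d=arm.get_image(n)
    print(n,d["intrinsics"],d["k1"],d["eye"],d["orientation"])
    cv2.imwrite(f"pics/{n}0.png",cv2.resize(d["image"][:,:,::-1],(768,576)))
    cv2.imwrite(f"pics/{n}0_raw.png",d["image"][:,:,::-1])
E
```

```text
pics
{'time': 0.0, 'q': array([ 1.05493089e+00,  8.79800209e-02,  1.37225316e+00,  1.18974705e-05,
        1.68361173e+00, -1.03112356e-01]), 'dq': array([-0.00368966,  0.00045468, -0.00081936,  0.00027126,  0.00054342,
        0.00099785]), 'joint_efforts': array([-1.30754863e-03, -3.51862156e+01, -3.13268638e+01, -2.80804779e-04,
        1.06869667e-02, -1.76561963e-05]), 'position': array([0.22035463, 0.50332311, 0.20442608]), 'ee_rot': array([ 8.36997530e-01,  5.47205507e-01, -1.00369673e-03,  5.10677055e-04]), 'contact_force': array([-0.10075026, -0.25094207,  0.59058848]), 'wrist_torque': array([-0.01295847,  0.02766102, -0.00616782]), 'grip_width': 0.997655332067673}
side [[445.63167435   0.         255.8228478 ]
 [  0.         445.63167435 191.6826554 ]
 [  0.           0.           1.        ]] -0.11753337766956216 [-0.13063724 -0.92784588  0.77680007] [ 0.82967028 -0.26416781  0.14278126 -0.47061248]
top [[358.80342681   0.         256.9623835 ]
 [  0.         358.80342681 191.70476985]
 [  0.           0.           1.        ]] 0.019912780473134398 [0.36252298 0.00416626 1.29098102] [ 0.71498128 -0.69573882  0.04446    -0.0526552 ]
```

View pics/side0.png

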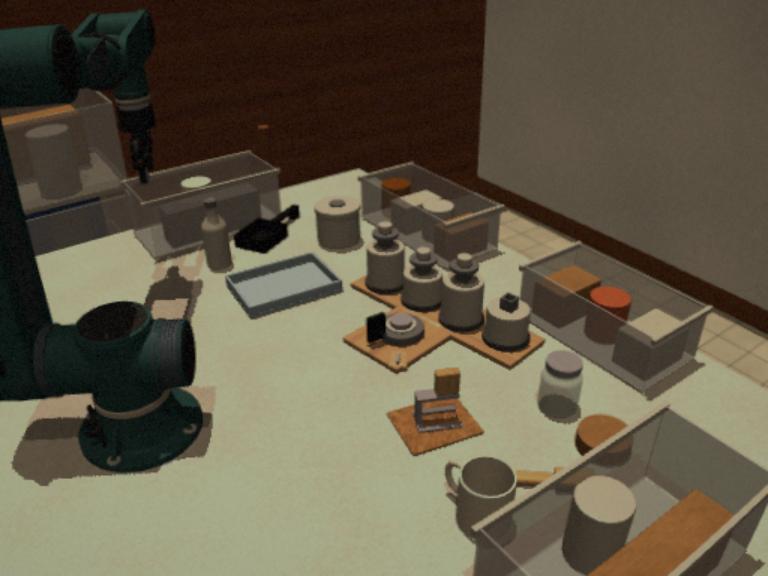

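View pics/top0.png

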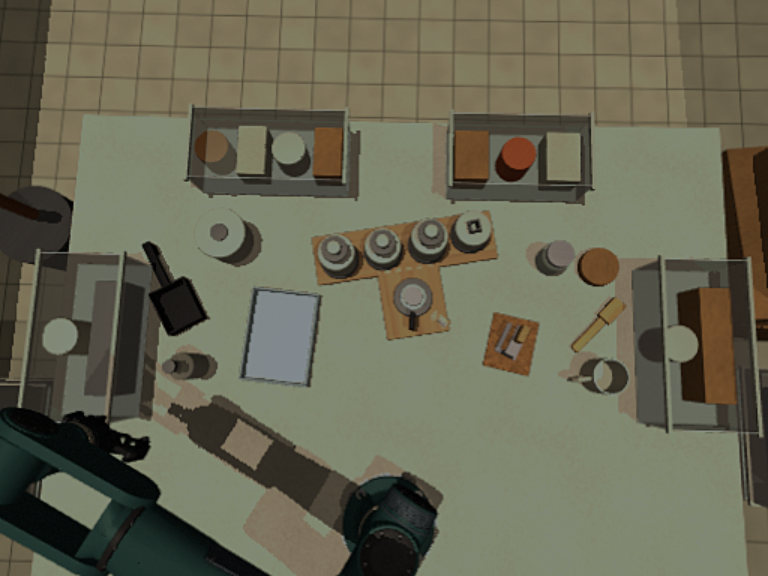

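The top view shows four tubs in the row, and the right-hand one at about (473,231) has an open neck, so three are capped. The fin is at about (412,320), the mark at (442,322), the puller at (512,342) and the dish at (281,337). I'll write helpers and zoom in.

```bash
cat > h.py <<'E'
import numpy as np, cv2
from scipy.spatial.transform import Rotation as R
class Cam:
    def __init__(s,d):
        s.K=np.array(d["intrinsics"]);s.k=d["k1"];s.e=np.array(d["eye"]);s.R=R.from_quat(d["orientation"]).as_matrix();s.im=d["image"][:,:,::-1].copy()
        s.D=np.array([s.k,0,0,0.])
    def proj(s,P):
        P=np.atleast_2d(P).astype(float); c=(P-s.e)@s.R; a=c[:,:2]/c[:,2:]
        r2=(a**2).sum(1,keepdims=True); a=a*(1+s.k*r2)
        return a*[s.K[0,0],s.K[1,1]]+s.K[:2,2]
    def ray(s,uv):
        a=(np.atleast_2d(uv)-s.K[:2,2])/[s.K[0,0],s.K[1,1]]
        b=a.copy()
        for _ in range(20): b=a/(1+s.k*(b**2).sum(1,keepdims=True))
        d=np.c_[b,np.ones(len(b))]@s.R.T
        return d/np.linalg.norm(d,axis=1,keepdims=True)
    def plane(s,uv,z):
        d=s.ray(uv); return s.e+d*((z-s.e[2])/d[:,2:])
def tri(c1,u1,c2,u2):
    d1=c1.ray(u1)[0];d2=c2.ray(u2)[0]
    A=np.c_[d1,-d2]; t=np.linalg.lstsq(A,c2.e-c1.e,rcond=None)[0]
    p,q=c1.e+t[0]*d1,c2.e+t[1]*d2
    return (p+q)/2,np.linalg.norm(p-q)
def crop(im,x0,y0,x1,y1,name,f=6):
    c=cv2.resize(im[y0:y1,x0:x1],None,fx=f,fy=f,interpolation=cv2.INTER_CUBIC)
    c=np.clip(c.astype(float)*1.5,0,255).astype(np.uint8)
    for x in range((x0+9)//10*10,x1,10):
        cv2.putText(c,str(x),((x-x0)*f,8),0,.3,(0,255,255),1); cv2.line(c,((x-x0)*f,10),((x-x0)*f,14),(0,255,255),1)
    for y in range((y0+9)//10*10,y1,10):
        cv2.putText(c,str(y),(0,(y-y0)*f+3),0,.3,(0,255,255),1); cv2.line(c,(20,(y-y0)*f),(24,(y-y0)*f),(0,255,255),1)
    cv2.imwrite(name,c)
def cams():
    from bench import arm
    return Cam(arm.get_image("side")),Cam(arm.get_image("top"))
E
python3 - <<'E'
from h import *
import pickle
s,t=cams(); pickle.dump((s,t),open('c0.pkl','wb'))
crop(t.im,200,135,335,230,'pics/t1.png')
crop(s.im,225,140,365,235,'pics/s1.png',5)
crop(t.im,315,200,365,255,'pics/t2.png',10)
crop(s.im,250,235,330,305,'pics/s2.png',8)
E
```

```text
(no output)
```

View pics/t1.png

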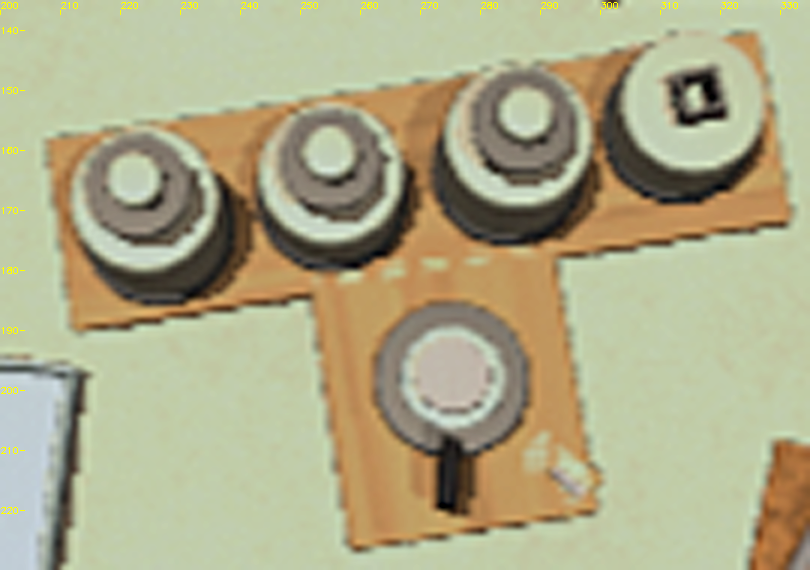

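View pics/s1.png

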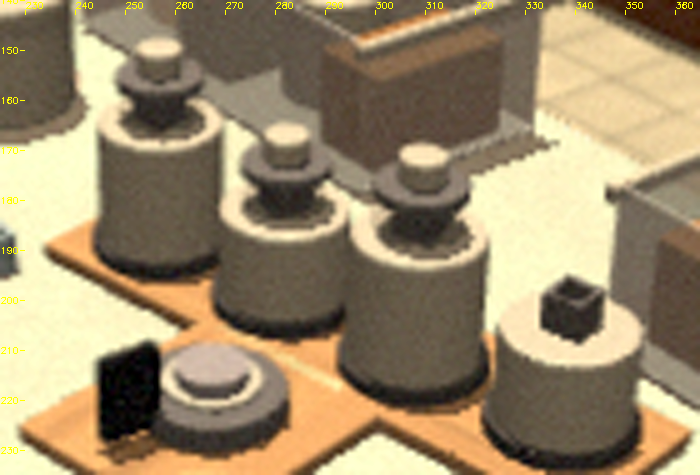

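View pics/t2.png

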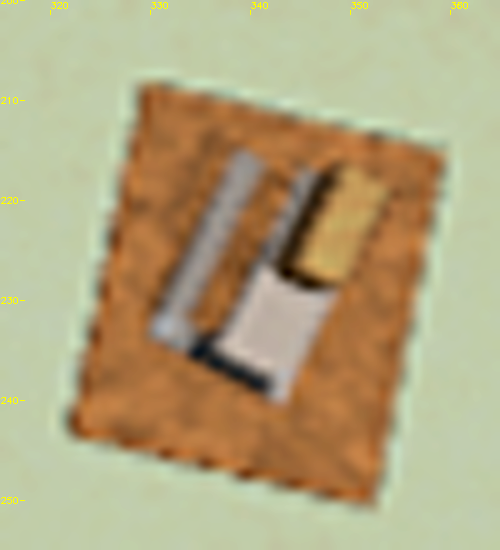

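View pics/s2.png

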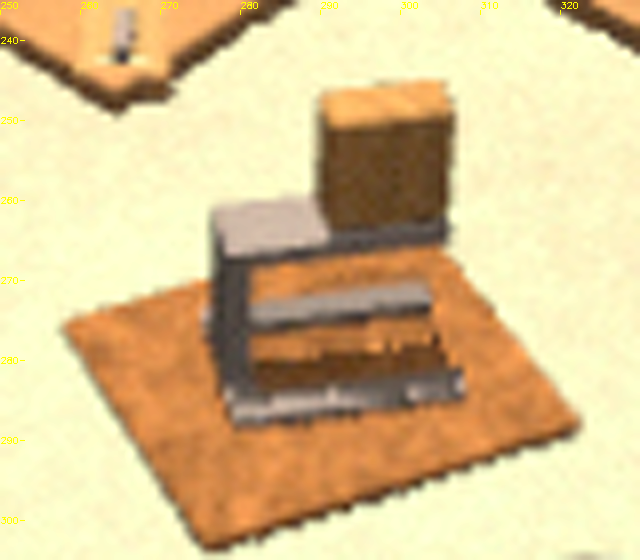

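Run:
```python
from h import *
import pickle
s,t=pickle.load(open('c0.pkl','rb'))
print([ (p,t.im[p[1],p[0]].tolist()) for p in [(222,165),(229,170),(252,160),(212,165),(216,172),(225,182),(205,150),(215,160),(275,196),(265,198),(280,215),(274,216)]])
print([ (p,s.im[p[1],p[0]].tolist()) for p in [(256,151),(257,157),(285,168),(245,165)]])
# button tops: otsu inside local window
def blob(c,x,y,w=6,f=8):
    g=c.im[:,:,:].astype(np.float32).mean(2)
    win=cv2.resize(g[y-w:y+w+1,x-w:x+w+1],None,fx=f,fy=f,interpolation=cv2.INTER_CUBIC)
    th=(np.percentile(win,95)+np.percentile(win,15))/2
    m=(win>th).astype(np.uint8)
    n,l,st,ce=cv2.connectedComponentsWithStats(m,connectivity=4)
    k=l[int((w+.5)*f),int((w+.5)*f)]
    u=(ce[k]+.5)/f-.5+[x-w,y-w]
    return u,st[k][4]/f/f,st[k][2:4]/f
for x,y in [(222,164),(254,160),(287,153)]:
    u,a,b=blob(t,x,y); print(u,a,b,'r=%.4f at z'%0)
    for z in (.159,.134): print(z,t.plane(u,z)[0], 'diam mm',1000*2*np.sqrt(a/np.pi)*(t.e[2]-z)/t.K[0,0])
```

```text
[((222, 165), [123, 137, 129]), ((229, 170), [67, 75, 79]), ((252, 160), [123, 140, 131]), ((212, 165), [102, 125, 126]), ((216, 172), [89, 102, 99]), ((225, 182), [27, 35, 39]), ((205, 150), [110, 135, 128]), ((215, 160), [92, 113, 122]), ((275, 196), [114, 122, 128]), ((265, 198), [78, 88, 95]), ((280, 215), [59, 94, 128]), ((274, 216), [30, 31, 33])]
[((256, 151), [94, 114, 126]), ((257, 157), [71, 82, 88]), ((285, 168), [85, 104, 117]), ((245, 165), [117, 145, 162])]
[221.73179106 164.20367774] 54.328125 [8.375 8.375] r=0.0000 at z
0.159 [0.60529795 0.13547149 0.159     ] diam mm 26.23916307750964
0.134 [0.61065968 0.13837139 0.134     ] diam mm 26.818659613357223
[254.39185141 159.73210006] 52.15625 [8.375 8.25 ] r=0.0000 at z
0.159 [0.62273688 0.0307093  0.159     ] diam mm 25.709332409551866
0.134 [0.62848375 0.03129551 0.134     ] diam mm 26.277127541823415
[287.16777078 153.1965863 ] 53.953125 [8.5   8.375] r=0.0000 at z
0.159 [ 0.64699974 -0.07448911  0.159     ] diam mm 26.14844832688334
0.134 [ 0.65328246 -0.07622623  0.134     ] diam mm 26.72594141149344
```

Run:
```python
from h import *
import pickle
s,t=pickle.load(open('c0.pkl','rb'))
U=np.array([[221.73,164.20],[254.39,159.73],[287.17,153.20]])
P=np.array([t.plane(U[0],.159)[0],t.plane(U[1],.134)[0],t.plane(U[2],.159)[0]])
print(P, np.diff(P,axis=0), np.linalg.norm(np.diff(P[:,:2],axis=0),axis=1), np.arctan2(-np.diff(P[:,0])[:], -np.diff(P[:,1])))
d=P[0,:2]-P[2,:2]; print('yaw of +y axis', np.arctan2(-d[0],d[1]))
ang=np.linspace(0,2*np.pi,60)
im=s.im.copy(); f=6
x0,y0,x1,y1=238,142,345,235
crop(im,x0,y0,x1,y1,'pics/x.png',f); c=cv2.imread('pics/x.png')
def dr(c,cam,pts,col):
    q=(cam.proj(pts)-[x0,y0]+.5)*f-.5
    cv2.polylines(c,[np.round(q).astype(int)],False,col,1)
for p in P:
    for r,dz in ((.015,0),(.029,-.018),(.042,-.052)):
        dr(c,s,np.c_[p[0]+r*np.cos(ang),p[1]+r*np.sin(ang),0*ang+p[2]+dz],(0,0,255))
cv2.imwrite('pics/s_ov.png',c)
x0,y0,x1,y1=200,135,335,230
crop(t.im,x0,y0,x1,y1,'pics/x.png',f); c=cv2.imread('pics/x.png')
for p in P:
    for r,dz in ((.015,0),(.029,-.018),(.042,-.052)):
        dr(c,t,np.c_[p[0]+r*np.cos(ang),p[1]+r*np.sin(ang),0*ang+p[2]+dz],(0,0,255))
cv2.imwrite('pics/t_ov.png',c)
```

```text
[[ 0.60530988  0.13547776  0.159     ]
 [ 0.62849066  0.03130182  0.134     ]
 [ 0.64698863 -0.07449649  0.159     ]] [[ 0.02318078 -0.10417595 -0.025     ]
 [ 0.01849797 -0.10579831  0.025     ]] [0.10672383 0.10740324] [-0.21894858 -0.17309216]
yaw of +y axis 0.19594760971106057
```

View pics/s_ov.png

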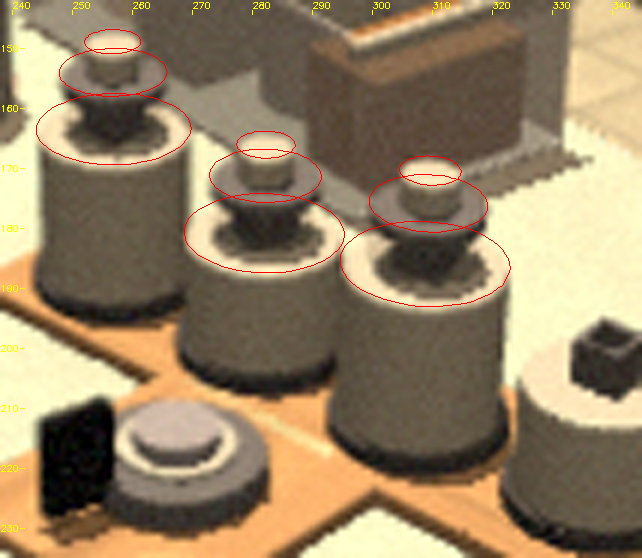

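View pics/t_ov.png

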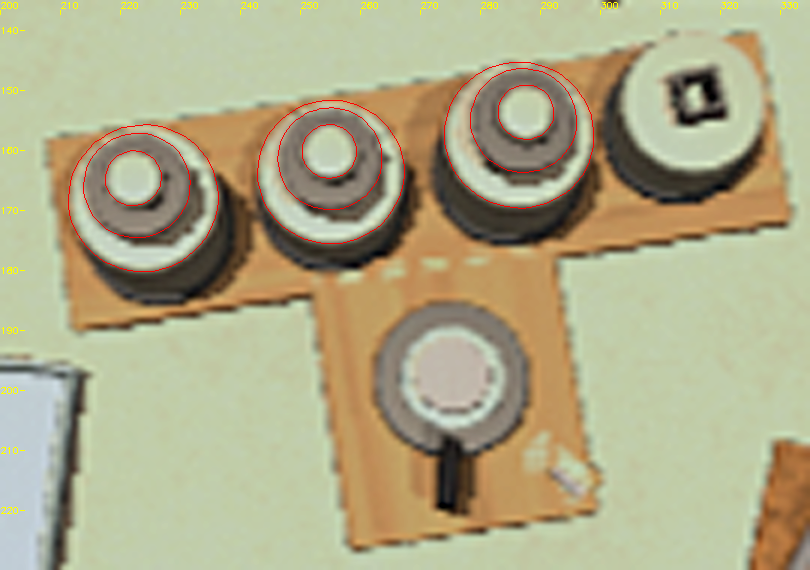

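Run:
```python
from h import *
import pickle
s,t=pickle.load(open('c0.pkl','rb'))
o=-.42
def ln(z,*uv):
    p=t.plane(np.array(uv)+o,z)[:,:2]; return p
# board edges (crop labels)
be=ln(.012,(208,158.2),(326.3,140.8)); fe=ln(.012,(213,189.8),(251,183.8)); fe2=ln(.012,(293,177.8),(332,171.8)); front=ln(.012,(258.3,226.3),(299,220.5)); sl=ln(.012,(252,185),(258.3,226.3))
for n,p in (('back',be),('f1',fe),('f2',fe2),('front',front)):
    d=p[0]-p[1]; print(n,p.tolist(),'yaw',np.arctan2(-d[0],d[1]))
d=sl[0]-sl[1];print('tongue',np.arctan2(d[1],d[0]))
# collar disc hull at z=.032 : grey mask
im=cv2.resize(t.im,None,fx=4,fy=4,interpolation=cv2.INTER_CUBIC).astype(int)
b,g,r=im[:,:,0],im[:,:,1],im[:,:,2]
m=((r-b)<28).astype(np.uint8); mm=np.zeros_like(m); cv2.circle(mm,(275*4,198*4),16*4,1,-1); m&=mm
# drop fin
m[209*4:,:]=0
cn=max(cv2.findContours(m,0,2)[0],key=cv2.contourArea); pts=cn[:,0,:]; pts=pts[pts[:,1]<207*4]
q=t.plane((pts+.5)/4-.5,.032)[:,:2]
A=np.c_[2*q,np.ones(len(q))]; x=np.linalg.lstsq(A,(q**2).sum(1),rcond=None)[0]
c=x[:2]; print('collar',c,'R',np.sqrt(x[2]+c@c))
# fin: dark mask
m=(im.max(2)<48).astype(np.uint8); mm=np.zeros_like(m); mm[205*4:222*4,270*4:279*4]=1; m&=mm
cn=max(cv2.findContours(m,0,2)[0],key=cv2.contourArea); rc=cv2.minAreaRect(cn); print('fin rect',np.array(rc[0])/4,np.array(rc[1])/4,rc[2])
print([t.plane((k+.5)/4-.5,.076)[0].round(4).tolist() for k in cv2.boxPoints(rc)])
print('mark',t.plane([294.2-.4,214.6-.4],.02))
```

```text
back [[0.6593674480403482, 0.2051623474030143], [0.7355115046719207, -0.22536862319515552]] yaw 0.17505061125675284
f1 [[0.5434244972187977, 0.18170474153508184], [0.5689451176295366, 0.045394757559543815]] yaw 0.18508216058336932
f2 [[0.594896960092977, -0.10572895244690692], [0.6205771764738166, -0.24618539930333844]] yaw 0.18083665207778726
front [[0.41683693729580945, 0.014826307223982366], [0.4413786531562409, -0.12921813885808725]] yaw 0.1687555686250942
tongue 0.1795285330630437
collar [ 0.51600106 -0.04272498] R 0.04510114539167511
fin rect [273.93930054 213.60742188] [ 7.65291739 12.04497147] 16.144338607788086
[[0.4418, -0.0199, 0.076], [0.4814, -0.0304, 0.076], [0.4748, -0.0555, 0.076], [0.4353, -0.0449, 0.076]]
mark [[ 0.46120522 -0.11124735  0.02      ]]
```

```bash
cat >> h.py <<'E'
import json,os
def getcmd(): return json.load(open('cmd.json')) if os.path.exists('cmd.json') else [.221,.504,.206,1.158]
def plan(wps,dec=3):
    """wps: (x,y,z,yaw,n). prints rows in tool axes from the commanded pose; stores the end pose"""
    c=np.array(getcmd()); th=c[3]
    ex=np.array([np.cos(th),np.sin(th)]); ey=np.array([np.sin(th),-np.cos(th)])
    rows=[];last=c.copy()
    for w in wps:
        w=list(w); tgt=np.array([last[i] if w[i] is None else w[i] for i in range(4)],float)
        for k in range(1,w[4]+1):
            p=last+(tgt-last)*k/w[4]; d=p-c
            rows.append([round(float(d[:2]@ex),dec),round(float(d[:2]@ey),dec),round(float(-d[2]),dec),round(float(-d[3]),2)])
        last=tgt
    assert len(rows)==8,len(rows)
    r=rows[-1]; e=c.copy(); e[:2]+=r[0]*ex+r[1]*ey; e[2]-=r[2]; e[3]-=r[3]
    pr=[0,0,0,0]
    for q in rows:
        dd=np.array(q)-pr; pr=q
        if np.linalg.norm(dd[:3])>.06 or abs(dd[3])>.186: print('TOO FAST',q)
    json.dump([float(v) for v in e],open('cmd.json','w')); print(json.dumps([rows]).replace('.0,',',')); print('end',e.round(4))
def st():
    from bench import arm
    s=arm.sense(); rot=R.from_quat(s['ee_rot']).as_matrix()
    yaw=np.arctan2(rot[1,0],rot[0,0])
    g=s['position']-0
    print('t %.1f pos'%s['time'],s['position'].round(4),'yaw %.4f'%yaw,'z',rot[:,2].round(3),'F',s['contact_force'].round(1),'T',s['wrist_torque'].round(2),'grip %.3f'%s['grip_width'],'q',s['q'].round(2),'cmd',np.round(getcmd(),4)); return s
E
python3 -c "
from h import *
plan([(.34,.24,.25,1.158-1.41,8)])"
```

```text
[[[-0.024, 0.027, -0.006, 0.18], [-0.049, 0.054, -0.011, 0.35], [-0.073, 0.081, -0.017, 0.53], [-0.097, 0.107, -0.022, 0.7], [-0.121, 0.134, -0.027, 0.88], [-0.146, 0.161, -0.033, 1.06], [-0.17, 0.188, -0.039, 1.23], [-0.194, 0.215, -0.044, 1.41]]]
end [ 0.3401  0.24    0.25   -0.252 ]
```

Request:
move_arm(commands=[[[-0.024,0.027,-0.006,0.18],[-0.049,0.054,-0.011,0.35],[-0.073,0.081,-0.017,0.53],[-0.097,0.107,-0.022,0.7],[-0.121,0.134,-0.027,0.88],[-0.146,0.161,-0.033,1.06],[-0.17,0.188,-0.039,1.23],[-0.194,0.215,-0.044,1.41]]], fingers=-1, squeeze=40)

```text
time: 1.2
position: [0.34, 0.2387, 0.2498]
ee_rot: [0.992, -0.128, 0.0, -0.0]
contact_force: [0.5, 0.3, 0.5]
grip_width: 1.003
```

```bash
python3 -c "
from h import *
st()
plan([(.456,-.038,.15,-1.652,8)])"
```

```text
t 1.2 pos [0.34   0.2387 0.2498] yaw -0.2577 z [ 0.  0. -1.] F [0.5 0.3 0.5] T [ 0.07  0.02 -0.03] grip 1.003 q [ 0.48 -0.22  1.57 -0.    1.79  0.73] cmd [ 0.3401  0.24    0.25   -0.252 ]
[[[0.023, 0.03, 0.013, 0.17], [0.045, 0.06, 0.025, 0.35], [0.068, 0.09, 0.038, 0.52], [0.091, 0.12, 0.05, 0.7], [0.113, 0.15, 0.062, 0.88], [0.136, 0.18, 0.075, 1.05], [0.159, 0.21, 0.088, 1.22], [0.182, 0.24, 0.1, 1.4]]]
end [ 0.4565 -0.0378  0.15   -1.652 ]
```

Request:
move_arm(commands=[[[0.023,0.03,0.013,0.17],[0.045,0.06,0.025,0.35],[0.068,0.09,0.038,0.52],[0.091,0.12,0.05,0.7],[0.113,0.15,0.062,0.88],[0.136,0.18,0.075,1.05],[0.159,0.21,0.088,1.22],[0.182,0.24,0.1,1.4]]])

```text
time: 2.2
position: [0.4563, -0.0391, 0.149]
ee_rot: [-0.676, 0.737, 0.0, 0.0]
contact_force: [-0.7, 0.3, -0.6]
grip_width: 0.999
```

Run:
```python
from h import *
st()
s,t=cams(); crop(s.im,205,130,345,235,'pics/s3.png',5); crop(t.im,215,150,335,240,'pics/t3.png')
plan([(.456,-.038,.09,-1.652,3),(.456,-.038,.041,-1.652,4),(None,None,None,None,1)])
```

```text
t 2.2 pos [ 0.4563 -0.0391  0.149 ] yaw -1.6580 z [-0.  0. -1.] F [-0.7  0.3 -0.6] T [-0.01 -0.01 -0.03] grip 0.999 q [-0.21 -0.1   1.67  0.    1.57  1.45] cmd [ 0.4565 -0.0378  0.15   -1.652 ]
[[[0, 0, 0.02, -0.0], [0, 0, 0.04, -0.0], [0, 0.001, 0.06, -0.0], [0, 0.001, 0.072, -0.0], [0, 0.001, 0.084, -0.0], [0, 0.001, 0.097, -0.0], [0, 0.001, 0.109, -0.0], [0, 0.001, 0.109, -0.0]]]
end [ 0.4555 -0.0377  0.041  -1.652 ]
```

View pics/s3.png

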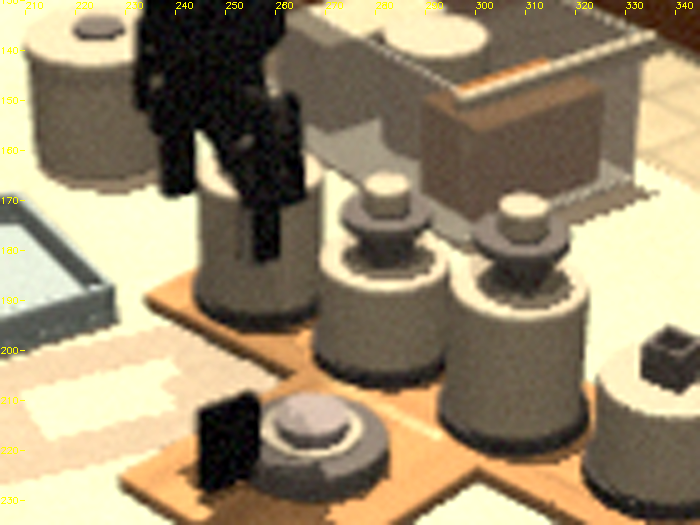

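View pics/t3.png

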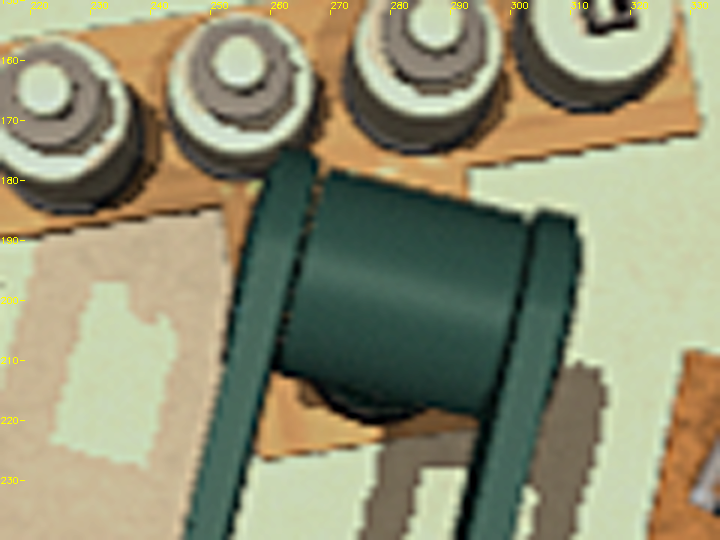

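The side view shows the two fingertips, at about (237,168) and (256,182), straddling the fin at about (246,205). I'll descend and close.

Request:
move_arm(commands=[[[0,0,0.02,0],[0,0,0.04,0],[0,0.001,0.06,0],[0,0.001,0.072,0],[0,0.001,0.084,0],[0,0.001,0.097,0],[0,0.001,0.109,0],[0,0.001,0.109,0]]])

```text
time: 3.3
position: [0.4543, -0.0377, 0.0393]
ee_rot: [-0.678, 0.735, 0.001, -0.001]
contact_force: [0.4, 0.0, 0.3]
grip_width: 1.001
```

Request:
move_arm(commands=[[[0,0,0,0],[0,0,0,0],[0,0,0,0],[0,0,0,0],[0,0,0,0],[0,0,0,0],[0,0,0,0],[0,0,0,0]]], fingers=1, squeeze=40)

```text
time: 4.3
position: [0.4552, -0.0385, 0.0411]
ee_rot: [-0.678, 0.735, -0.0, -0.0]
contact_force: [-4.1, -2.8, 6.3]
grip_width: 0.129
```

Run:
```python
from h import *
st()
s,t=cams(); crop(s.im,205,130,345,235,'pics/s4.png',5)
```

```text
t 4.3 pos [ 0.4552 -0.0385  0.0411] yaw -1.6523 z [ 0.    -0.001 -1.   ] F [-4.1 -2.8  6.3] T [-0.55  0.55 -0.24] grip 0.129 q [-0.21 -0.03  1.82 -0.    1.35  1.44] cmd [ 0.4555 -0.0377  0.041  -1.652 ]
```

View pics/s4.png

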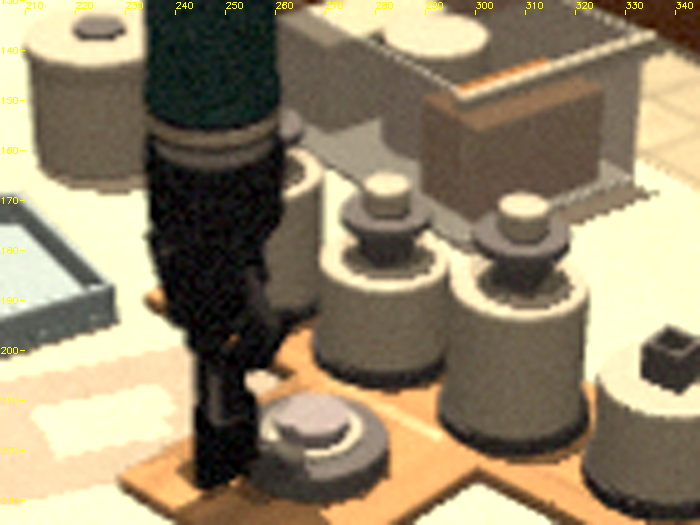

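Run:
```python
from h import *
c=np.array([.516,-.0427]); r=.0606
a=np.linspace(3.059,4.02,17)[1:]
w=[(c[0]+r*np.cos(x),c[1]+r*np.sin(x),.041,-1.652+x-3.059,1) for x in a]
plan(w[:8],4);plan(w[8:],4)
```

```text
[[[0.0037, -0.0002, -0, -0.06], [0.0073, -0.0005, -0, -0.12], [0.0109, -0.001, -0, -0.18], [0.0144, -0.0018, -0, -0.24], [0.0179, -0.0028, -0, -0.3], [0.0214, -0.0039, -0, -0.36], [0.0248, -0.0053, -0, -0.42], [0.028, -0.0069, -0, -0.48]]]
end [ 0.4601 -0.0661  0.041  -1.172 ]
[[[0.0037, -0.0001, -0, -0.06], [0.0073, -0.0004, -0, -0.12], [0.0109, -0.001, -0, -0.18], [0.0145, -0.0017, -0, -0.24], [0.018, -0.0027, -0, -0.3], [0.0214, -0.0039, -0, -0.36], [0.0248, -0.0052, -0, -0.42], [0.0281, -0.0068, -0, -0.48]]]
end [ 0.4773 -0.0894  0.041  -0.692 ]
```

Request:
move_arm(commands=[[[0.0037,-0.0002,0,-0.06],[0.0073,-0.0005,0,-0.12],[0.0109,-0.001,0,-0.18],[0.0144,-0.0018,0,-0.24],[0.0179,-0.0028,0,-0.3],[0.0214,-0.0039,0,-0.36],[0.0248,-0.0053,0,-0.42],[0.028,-0.0069,0,-0.48]]])

```text
time: 5.4
position: [0.4594, -0.0671, 0.0411]
ee_rot: [0.834, -0.552, -0.0, 0.001]
contact_force: [-4.0, -3.6, 6.4]
grip_width: 0.127
```

Request:
move_arm(commands=[[[0.0037,-0.0001,0,-0.06],[0.0073,-0.0004,0,-0.12],[0.0109,-0.001,0,-0.18],[0.0145,-0.0017,0,-0.24],[0.018,-0.0027,0,-0.3],[0.0214,-0.0039,0,-0.36],[0.0248,-0.0052,0,-0.42],[0.0281,-0.0068,0,-0.48]]])

```text
time: 6.4
position: [0.4767, -0.0908, 0.0411]
ee_rot: [0.941, -0.338, 0.0, 0.001]
contact_force: [-3.8, -4.0, 5.6]
grip_width: 0.124
```

Run:
```python
from h import *
s=st();p=s['position'][:2]-[.516,-.0427]; print(np.arctan2(p[1],p[0])+2*np.pi)
```

```text
t 6.4 pos [ 0.4767 -0.0908  0.0411] yaw -0.6902 z [-0.001 -0.002 -1.   ] F [-3.8 -4.   5.6] T [-0.68  0.7  -0.15] grip 0.124 q [-0.3   0.04  1.76 -0.    1.35  0.39] cmd [ 0.4773 -0.0894  0.041  -0.692 ]
4.026740792669981
```

Request:
move_arm(commands=[[[0,0,0,0],[0,0,0,0],[0,0,0,0],[0,0,0,0],[0,0,0,0],[0,0,0,0],[0,0,0,0],[0,0,0,0]]], fingers=-1)

```text
time: 7.4
position: [0.477, -0.0896, 0.0406]
ee_rot: [0.941, -0.339, 0.0, -0.0]
contact_force: [-0.2, 0.0, 0.6]
grip_width: 0.999
```

Run:
```python
from h import *
plan([(None,None,.2,None,4),(.30,.12,.25,None,4)])
```

```text
TOO FAST [-0.068, -0.012, -0.172, -0.0]
TOO FAST [-0.135, -0.024, -0.184, -0.0]
TOO FAST [-0.203, -0.036, -0.197, -0.0]
TOO FAST [-0.27, -0.048, -0.209, -0.0]
[[[0, 0, -0.04, -0.0], [0, 0, -0.08, -0.0], [0, 0, -0.119, -0.0], [0, 0, -0.159, -0.0], [-0.068, -0.012, -0.172, -0.0], [-0.135, -0.024, -0.184, -0.0], [-0.203, -0.036, -0.197, -0.0], [-0.27, -0.048, -0.209, -0.0]]]
end [ 0.3     0.1198  0.25   -0.692 ]
```

Run:
```python
from h import *
json.dump([0.4773,-0.0894,0.041,-0.692],open('cmd.json','w'))
plan([(None,None,.2,None,3),(.30,.07,.25,None,5)])
```

```text
[[[0, 0, -0.053, -0.0], [0, 0, -0.106, -0.0], [0, 0, -0.159, -0.0], [-0.048, -0.002, -0.169, -0.0], [-0.095, -0.004, -0.179, -0.0], [-0.143, -0.006, -0.189, -0.0], [-0.191, -0.008, -0.199, -0.0], [-0.238, -0.01, -0.209, -0.0]]]
end [ 0.3004  0.0702  0.25   -0.692 ]
```

Request:
move_arm(commands=[[[0,0,-0.053,0],[0,0,-0.106,0],[0,0,-0.159,0],[-0.048,-0.002,-0.169,0],[-0.095,-0.004,-0.179,0],[-0.143,-0.006,-0.189,0],[-0.191,-0.008,-0.199,0],[-0.238,-0.01,-0.209,0]]])

```text
time: 8.4
position: [0.2988, 0.0708, 0.25]
ee_rot: [0.941, -0.339, 0.0, -0.0]
contact_force: [0.6, 1.4, -0.2]
grip_width: 1.001
```

Run:
```python
from h import *
import pickle
st()
s,t=cams(); pickle.dump((s,t),open('c1.pkl','wb'))
cv2.imwrite('pics/top5.png',np.clip(cv2.resize(t.im,(768,576))*1.3,0,255).astype(np.uint8))
crop(t.im,250,180,310,230,'pics/t5.png',12); crop(s.im,225,195,305,255,'pics/s5.png',9)
```

```text
t 8.4 pos [0.2988 0.0708 0.25  ] yaw -0.6927 z [ 0.001  0.    -1.   ] F [ 0.6  1.4 -0.2] T [-0.01 -0.06  0.06] grip 1.001 q [ 0.05 -0.48  1.75  0.    1.86  0.74] cmd [ 0.3004  0.0702  0.25   -0.692 ]
```

View pics/top5.png

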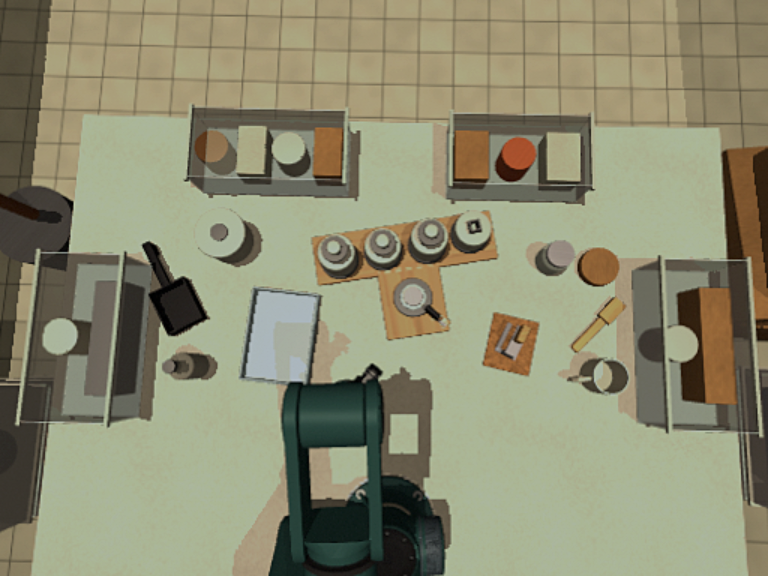

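View pics/t5.png

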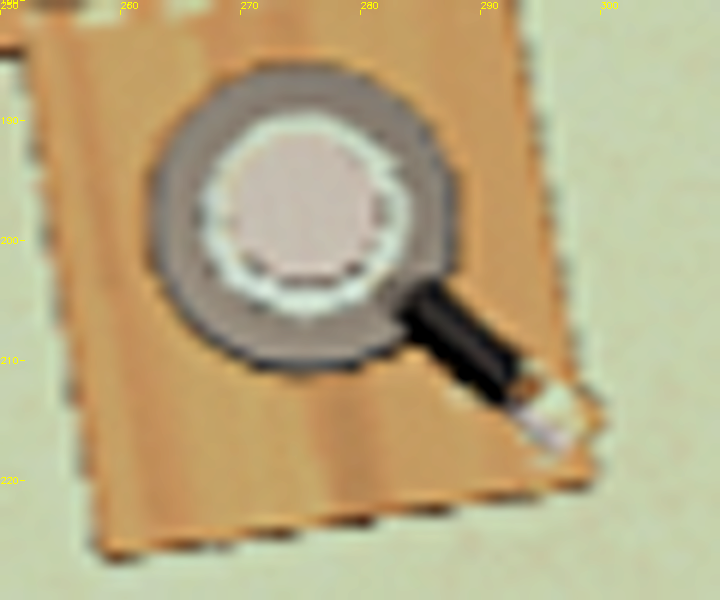

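View pics/s5.png

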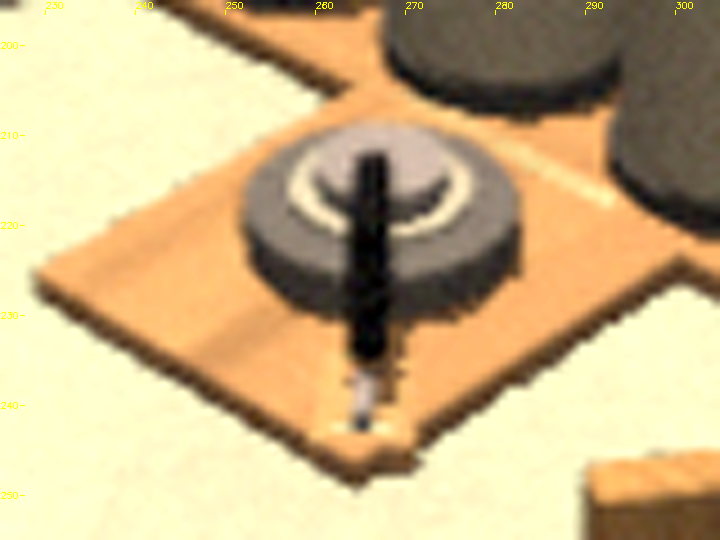

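The fin now points at the steel mark in both views (top: fin (285,205) to (292,213), mark about (295,216)). I'll put a number on the angle and measure the puller.

Run:
```python
from h import *
import pickle
s,t=pickle.load(open('c1.pkl','rb'))
im=cv2.resize(t.im,None,fx=4,fy=4,interpolation=cv2.INTER_CUBIC).astype(int)
m=(im.max(2)<52).astype(np.uint8); mm=np.zeros_like(m); mm[202*4:217*4,281*4:297*4]=1; m&=mm
cn=max(cv2.findContours(m,0,2)[0],key=cv2.contourArea); rc=cv2.minAreaRect(cn); print(np.array(rc[0])/4,np.array(rc[1])/4,rc[2])
c=t.plane((np.array(rc[0])+.5)/4-.5,.066)[0]; col=np.array([.516,-.0427])
d=c[:2]-col; print('fin c',c,np.hypot(*d),'joint',np.arctan2(d[1],d[0])+2*np.pi-np.pi+.7-.178)
bp=t.plane((cv2.boxPoints(rc)+.5)/4-.5,.07)[:,:2]; e=[bp[1]-bp[0],bp[2]-bp[1]]; e=max(e,key=np.linalg.norm); print('long dir',np.arctan2(e[1],e[0]),np.arctan2(-e[1],-e[0]),'expected',4.02-2*np.pi)
crop(t.im,315,200,365,255,'pics/t6.png',10); crop(s.im,250,235,330,305,'pics/s6.png',8)
# mat contour (orange-brown)
b,g,r=im[:,:,0],im[:,:,1],im[:,:,2]
mm=np.zeros_like(m); mm[200*4:255*4,315*4:365*4]=1
m=(((r-b)>28)&(mm>0)).astype(np.uint8)
h=cv2.convexHull(np.vstack([c for c in cv2.findContours(m,0,2)[0] if cv2.contourArea(c)>400])); rc=cv2.minAreaRect(h)
print('mat px',np.array(rc[0])/4,np.array(rc[1])/4)
w=t.plane((cv2.boxPoints(rc)+.5)/4-.5,.006)[:,:2]; print('mat corners',w.round(4).tolist(),'c',w.mean(0),np.linalg.norm(w[1]-w[0]),np.linalg.norm(w[2]-w[1]))
for a,bq in ((0,1),(1,2)):
    d=w[bq]-w[a]; print(np.arctan2(d[1],d[0]))
# handle top : yellow-bright in both views
for cam,win,nm in ((t,(338,212,358,232),'t'),(s,(286,240,312,268),'s')):
    x0,y0,x1,y1=win
    q=cv2.resize(cam.im[y0:y1,x0:x1],None,fx=8,fy=8,interpolation=cv2.INTER_CUBIC)
    hsv=cv2.cvtColor(q,cv2.COLOR_BGR2HSV)
    print(nm,[ (x,y,cam.im[y,x].tolist()) for x,y in ([(348,219),(346,224),(351,219),(341,225),(338,213)] if nm=='t' else [(296,247),(300,248),(298,256),(290,264)])])
```

```text
[288.11462402 208.86543274] [12.36448097  5.72298861] 42.709388732910156
fin c [ 0.47661245 -0.08610526  0.066     ] 0.05861224582534977 joint 1.3558874719112726
long dir -2.2970403178005636 0.8445523357892297 expected -2.2631853071795867
mat px [340.57348633 229.23873901] [32.07554626 37.84334946]
mat corners [[0.3585, -0.2091], [0.4909, -0.2351], [0.4716, -0.3469], [0.34, -0.3195]] c [ 0.41521456 -0.27765866] 0.13489744950006838 0.11350655774342884
-0.1933012373919109
-1.7415826547317663
t [(348, 219, [51, 88, 115]), (346, 224, [59, 102, 131]), (351, 219, [62, 106, 134]), (341, 225, [58, 61, 67]), (338, 213, [43, 81, 122])]
s [(296, 247, [65, 119, 167]), (300, 248, [74, 129, 174]), (298, 256, [26, 48, 65]), (290, 264, [112, 124, 141])]
```

View pics/t6.png

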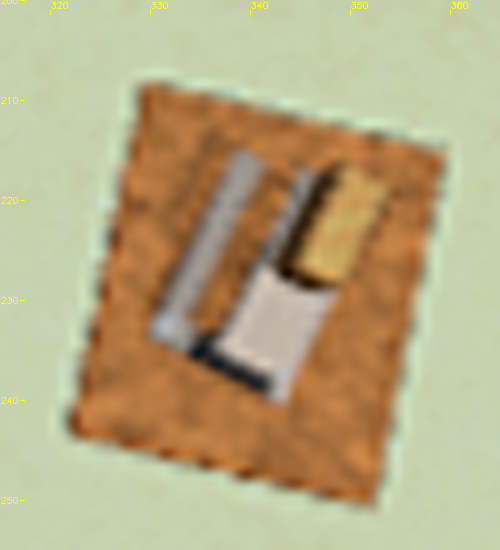

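```bash
cat > pul.py <<'E'
from h import *
def handle_top(cam,win,mask,f=8):
    x0,y0,x1,y1=win
    q=cv2.resize(cam.im[y0:y1,x0:x1].astype(np.float32),None,fx=f,fy=f,interpolation=cv2.INTER_CUBIC)
    m=mask(q).astype(np.uint8)
    cn=max(cv2.findContours(m,0,2)[0],key=cv2.contourArea)
    mm=np.zeros_like(m);cv2.drawContours(mm,[cn],-1,1,-1); M=cv2.moments(mm,True)
    c=np.array([M['m10'],M['m01']])/M['m00']; rc=cv2.minAreaRect(cn)
    o=lambda p:(np.asarray(p)+.5)/f-.5+[x0,y0]
    return o(c),o(cv2.boxPoints(rc)),M['m00']/f/f,o(cn[:,0,:])
E
python3 - <<'E'
from pul import *
import pickle
s,t=pickle.load(open('c1.pkl','rb'))
mt=lambda q:(q[:,:,2]>95)&(q[:,:,1]>.72*q[:,:,2])&(q[:,:,0]<.62*q[:,:,2])
ms=lambda q:(q[:,:,2]>115)&(q[:,:,1]<.8*q[:,:,2])&(q[:,:,1]>.67*q[:,:,2])
ct,bt,at,_=handle_top(t,(338,212,360,234),mt)
cs,bs,as_,kn=handle_top(s,(284,238,312,256),ms)
print('top',ct,at,bt.round(1).tolist()); print('side',cs,as_,bs.round(1).tolist(),kn.min(0),kn.max(0))
p,e=tri(t,ct,s,cs); print('tri',p,e)
w=t.plane(bt,.109)[:,:2]; print(w.round(4).tolist(),w.mean(0),np.linalg.norm(w[1]-w[0]),np.linalg.norm(w[2]-w[1]))
for a,b in((0,1),(1,2)):
    d=w[b]-w[a];print(np.arctan2(d[1],d[0]))
print(t.plane(ct,.109),s.plane(cs,.109))
# left tine edges & back for yaw (crop labels)
L=t.plane(np.array([[330.3,232.5],[338.7,215]])-.45,.011)[:,:2];d=L[1]-L[0];print('tine yaw',np.arctan2(d[1],d[0]),np.linalg.norm(d))
B=t.plane(np.array([[334,234.5],[343,238.5]])-.45,.0); 
L=t.plane(np.array([[342.5,240],[348.3,228.5]])-.45,.065)[:,:2];d=L[1]-L[0];print('bridge yaw',np.arctan2(d[1],d[0]))
L=t.plane(np.array([[336,235],[341.5,226.5]])-.45,.065)[:,:2];d=L[1]-L[0];print('bridge yaw',np.arctan2(d[1],d[0]))
E
```

```text
top [348.92906336 222.08550275] 56.71875 [[343.9, 226.0], [349.0, 215.7], [354.0, 218.2], [348.9, 228.5]]
side [297.73141649 247.58292837] 65.109375 [[289.5, 246.2], [305.4, 244.3], [305.9, 248.9], [290.0, 250.8]] [289.8125 244.6875] [305.8125 250.4375]
tri [ 0.43339916 -0.28441865  0.1051195 ] 0.0006593656501079229
[[0.4202, -0.2672], [0.4543, -0.2842], [0.4466, -0.3003], [0.4126, -0.2833]] [ 0.43343095 -0.2837413 ] 0.03799317841310772 0.01781163826819571
-0.4620694535620079
-2.0158702423402874
[[ 0.43344199 -0.28366458  0.109     ]] [[ 0.42982055 -0.28801696  0.109     ]]
tine yaw -0.44337597151421826 0.06947439992814441
bridge yaw -0.467191981793442
bridge yaw -0.5690644022453074
```

Run:
```python
from h import *
plan([(.433,-.284,.2,-2.026,8)])
plan([(.433,-.284,.072,-2.026,6),(None,None,None,None,2)])
```

```text
[[[0.041, 0.024, 0.006, 0.17], [0.082, 0.047, 0.013, 0.33], [0.123, 0.071, 0.019, 0.5], [0.164, 0.094, 0.025, 0.67], [0.205, 0.118, 0.031, 0.83], [0.246, 0.141, 0.037, 1.0], [0.287, 0.165, 0.044, 1.17], [0.328, 0.188, 0.05, 1.33]]]
end [ 0.433  -0.2839  0.2    -2.022 ]
[[[0, -0, 0.021, 0.0], [0, -0, 0.043, 0.0], [0, -0, 0.064, 0.0], [0, -0, 0.085, 0.0], [0, -0, 0.107, 0.0], [0, -0, 0.128, 0.0], [0, -0, 0.128, 0.0], [0, -0, 0.128, 0.0]]]
end [ 0.433  -0.2839  0.072  -2.022 ]
```

Request:
move_arm(commands=[[[0.041,0.024,0.006,0.17],[0.082,0.047,0.013,0.33],[0.123,0.071,0.019,0.5],[0.164,0.094,0.025,0.67],[0.205,0.118,0.031,0.83],[0.246,0.141,0.037,1.0],[0.287,0.165,0.044,1.17],[0.328,0.188,0.05,1.33]]])

```text
time: 9.5
position: [0.4328, -0.2865, 0.1986]
ee_rot: [-0.528, 0.849, 0.0, -0.0]
contact_force: [0.1, -0.3, 0.5]
grip_width: 1.0
```

Run:
```python
from h import *
st();s,t=cams(); crop(s.im,230,190,330,305,'pics/s7.png',5)
```

```text
t 9.5 pos [ 0.4328 -0.2865  0.1986] yaw -2.0284 z [-0.001  0.    -1.   ] F [ 0.1 -0.3  0.5] T [ 0.   -0.04 -0.05] grip 1.000 q [-0.69  0.02  1.45 -0.    1.67  1.33] cmd [ 0.433  -0.2839  0.072  -2.022 ]
```

View pics/s7.png

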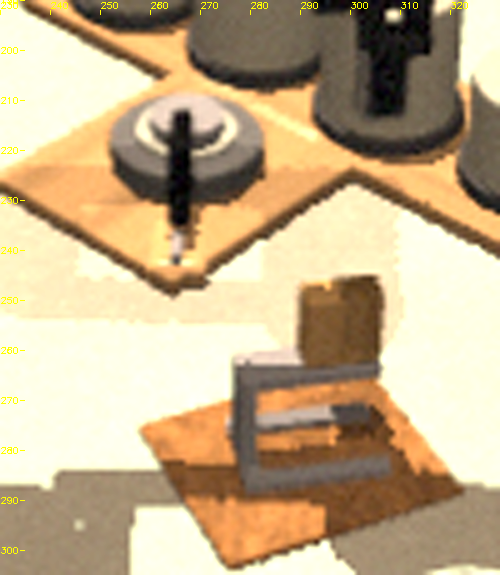

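The puller hasn't moved (handle top at about (297,247)). I'll descend and grip it.

Request:
move_arm(commands=[[[0,0,0.021,0],[0,0,0.043,0],[0,0,0.064,0],[0,0,0.085,0],[0,0,0.107,0],[0,0,0.128,0],[0,0,0.128,0],[0,0,0.128,0]]])

```text
time: 10.6
position: [0.433, -0.2844, 0.0724]
ee_rot: [-0.531, 0.847, -0.001, 0.0]
contact_force: [0.0, -0.2, 0.3]
grip_width: 1.0
```

Request:
move_arm(commands=[[[0,0,0,0],[0,0,0,0],[0,0,0,0],[0,0,0,0],[0,0,0,0],[0,0,0,0],[0,0,0,0],[0,0,0,0]]], fingers=1, squeeze=80)

```text
time: 11.6
position: [0.433, -0.2846, 0.0721]
ee_rot: [-0.531, 0.847, -0.001, 0.0]
contact_force: [0.6, -2.7, 2.2]
grip_width: 0.186
```

Run:
```python
from h import *
st();s,t=cams(); crop(s.im,230,190,330,305,'pics/s8.png',5); crop(t.im,315,200,365,255,'pics/t8.png',10)
plan([(None,None,.25,None,6),(None,None,None,None,2)])
```

```text
t 11.6 pos [ 0.433  -0.2846  0.0721] yaw -2.0220 z [ 0.001 -0.001 -1.   ] F [ 0.6 -2.7  2.2] T [-0.41  0.02  0.04] grip 0.186 q [-0.69  0.08  1.65 -0.    1.41  1.33] cmd [ 0.433  -0.2839  0.072  -2.022 ]
[[[0, 0, -0.03, -0.0], [0, 0, -0.059, -0.0], [0, 0, -0.089, -0.0], [0, 0, -0.119, -0.0], [0, 0, -0.148, -0.0], [0, 0, -0.178, -0.0], [0, 0, -0.178, -0.0], [0, 0, -0.178, -0.0]]]
end [ 0.433  -0.2839  0.25   -2.022 ]
```

View pics/s8.png

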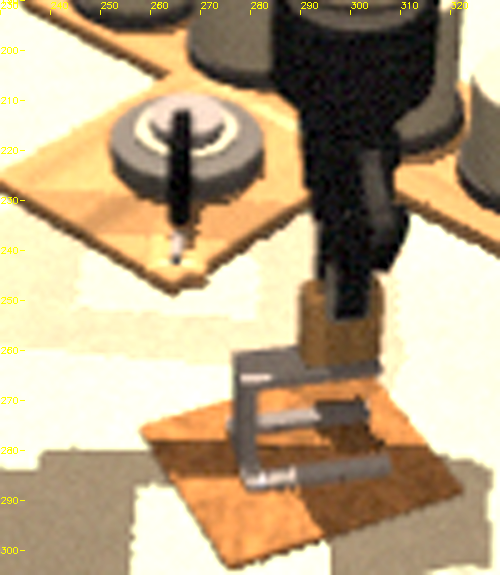

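Request:
move_arm(commands=[[[0,0,-0.03,0],[0,0,-0.059,0],[0,0,-0.089,0],[0,0,-0.119,0],[0,0,-0.148,0],[0,0,-0.178,0],[0,0,-0.178,0],[0,0,-0.178,0]]])

```text
time: 12.7
position: [0.4321, -0.2833, 0.2472]
ee_rot: [-0.531, 0.847, 0.002, -0.0]
contact_force: [0.3, 1.1, -2.0]
grip_width: 0.18
```

Run:
```python
from h import *
st();s,t=cams(); crop(s.im,230,120,370,305,'pics/s9.png',4); crop(t.im,315,195,375,255,'pics/t9.png',9)
plan([(.5634,-.0895,.25,-1.393,8)])
```

```text
t 12.7 pos [ 0.4321 -0.2833  0.2472] yaw -2.0218 z [-0.003  0.003 -1.   ] F [ 0.3  1.1 -2. ] T [ 0.02 -0.05 -0.02] grip 0.180 q [-0.69  0.01  1.37  0.    1.77  1.33] cmd [ 0.433  -0.2839  0.25   -2.022 ]
[[[-0.029, -0.004, -0, -0.08], [-0.058, -0.008, -0, -0.16], [-0.087, -0.012, -0, -0.24], [-0.116, -0.016, -0, -0.31], [-0.145, -0.02, -0, -0.39], [-0.174, -0.024, -0, -0.47], [-0.203, -0.029, -0, -0.55], [-0.232, -0.033, -0, -0.63]]]
end [ 0.5639 -0.0895  0.25   -1.392 ]
```

View pics/s9.png

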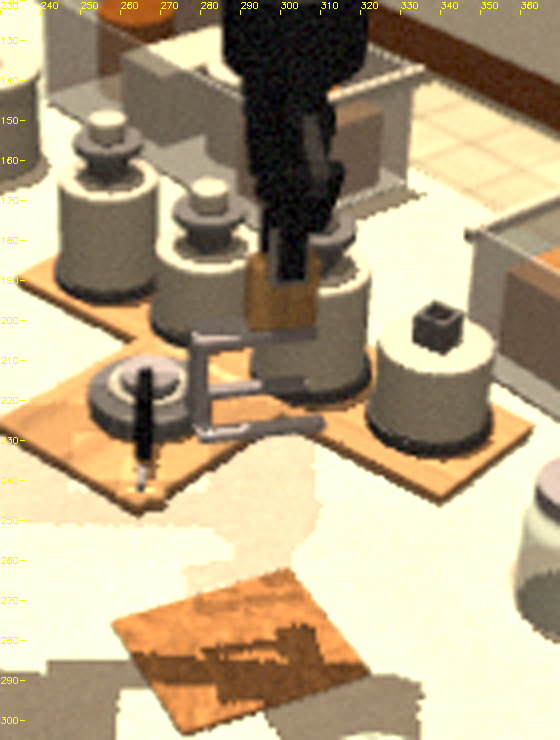

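The puller hangs level in the grip. I'll move to the spot in front of the third tub.

Request:
move_arm(commands=[[[-0.029,-0.004,0,-0.08],[-0.058,-0.008,0,-0.16],[-0.087,-0.012,0,-0.24],[-0.116,-0.016,0,-0.31],[-0.145,-0.02,0,-0.39],[-0.174,-0.024,0,-0.47],[-0.203,-0.029,0,-0.55],[-0.232,-0.033,0,-0.63]]])

```text
time: 13.8
position: [0.5634, -0.0886, 0.2475]
ee_rot: [0.768, -0.64, -0.002, 0.001]
contact_force: [0.9, -0.5, -1.8]
grip_width: 0.179
```

Run:
```python
from h import *
plan([(.5634,-.0895,.183,-1.393,5),(None,None,None,None,3)],4)
```

```text
[[[-0, 0.0001, 0.0134, 0.0], [-0, 0.0002, 0.0268, 0.0], [-0, 0.0003, 0.0402, 0.0], [-0.0001, 0.0004, 0.0536, 0.0], [-0.0001, 0.0005, 0.067, 0.0], [-0.0001, 0.0005, 0.067, 0.0], [-0.0001, 0.0005, 0.067, 0.0], [-0.0001, 0.0005, 0.067, 0.0]]]
end [ 0.5634 -0.0895  0.183  -1.392 ]
```

Request:
move_arm(commands=[[[0,0.0001,0.0134,0],[0,0.0002,0.0268,0],[0,0.0003,0.0402,0],[-0.0001,0.0004,0.0536,0],[-0.0001,0.0005,0.067,0],[-0.0001,0.0005,0.067,0],[-0.0001,0.0005,0.067,0],[-0.0001,0.0005,0.067,0]]])

```text
time: 14.8
position: [0.5635, -0.0897, 0.1836]
ee_rot: [0.767, -0.641, 0.001, -0.0]
contact_force: [0.1, 0.0, -1.0]
grip_width: 0.184
```

Run:
```python
from h import *
import pickle
st();s,t=cams(); pickle.dump((s,t),open('c2.pkl','wb')); crop(s.im,240,130,350,230,'pics/s10.png',7); crop(t.im,250,140,330,210,'pics/t10.png',9)
```

```text
t 14.8 pos [ 0.5635 -0.0897  0.1836] yaw -1.3920 z [ 0.002 -0.    -1.   ] F [ 0.1  0.  -1. ] T [-0.02 -0.    0.01] grip 0.184 q [-0.26  0.14  1.36  0.    1.64  1.13] cmd [ 0.5634 -0.0895  0.183  -1.392 ]
```

View pics/s10.png

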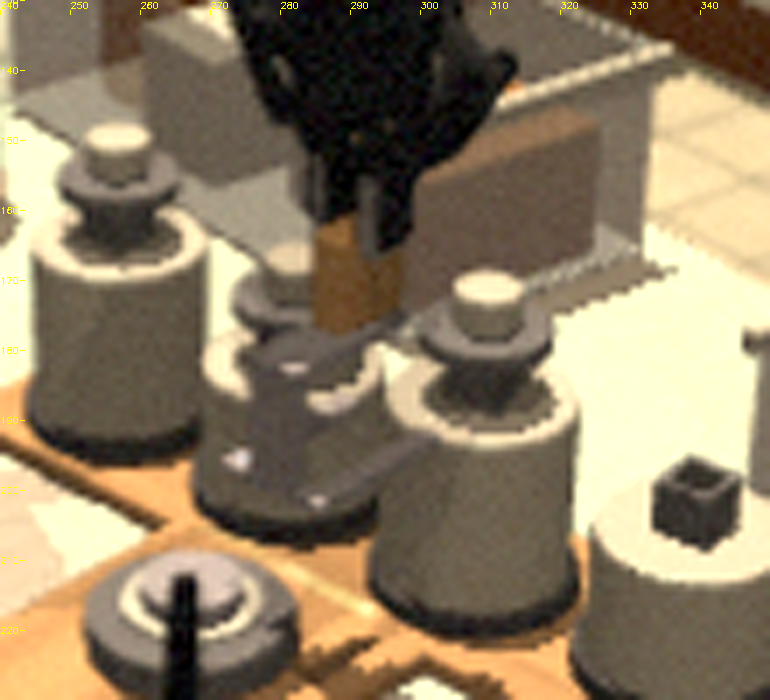

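View pics/t10.png

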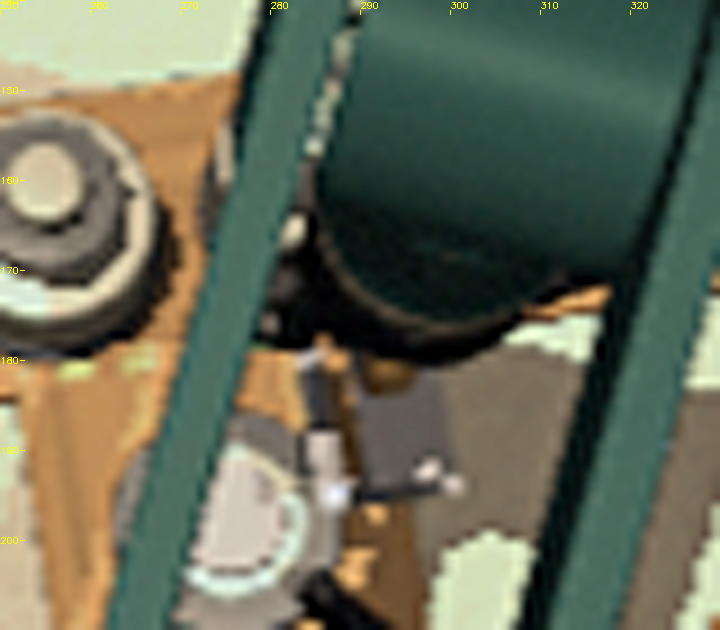

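```bash
cat > ov.py <<'E'
from h import *
def fork_ov(cam,name,win,f,x,y,zf,yaw,T=[]):
    crop(cam.im,*win,'pics/x.png',f); c=cv2.imread('pics/x.png')
    ex=np.array([np.cos(yaw),np.sin(yaw),0]);ey=np.array([-np.sin(yaw),np.cos(yaw),0]);o=np.array([x,y,zf])
    def dr(p,col):
        q=(cam.proj(p)-[win[0],win[1]]+.5)*f-.5; cv2.polylines(c,[np.round(q).astype(int)],False,col,1)
    for z in(0.,.005):
        dr([o+ex*a+ey*b+[0,0,z] for a,b in((-.051,.026),(.023,.026),(.023,.016),(-.041,.016),(-.041,-.016),(.023,-.016),(.023,-.026),(-.051,-.026),(-.051,.026))],(0,0,255))
    for z in (.059,.103):
        dr([o+ex*a+ey*b+[0,0,z] for a,b in((-.02,.009),(.02,.009),(.02,-.009),(-.02,-.009),(-.02,.009))],(0,255,0))
    an=np.linspace(0,2*np.pi,50)
    for p in T:
        for r,dz in ((.015,.028),(.029,.010),(.029,0),(.042,-.024)):
            dr(np.c_[p[0]+r*np.cos(an),p[1]+r*np.sin(an),0*an+p[2]+dz],(255,0,0))
    cv2.imwrite(name,c)
E
python3 - <<'E'
from ov import *
import pickle
s,t=pickle.load(open('c2.pkl','rb'))
T=[(.6470,-.0745,.131)]
fork_ov(s,'pics/s11.png',(240,130,350,230),7,.5635,-.0897,.1176,.179,T)
fork_ov(t,'pics/t11.png',(250,140,330,210),9,.5635,-.0897,.1176,.179,T)
E
```

```text
(no output)
```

View pics/s11.png

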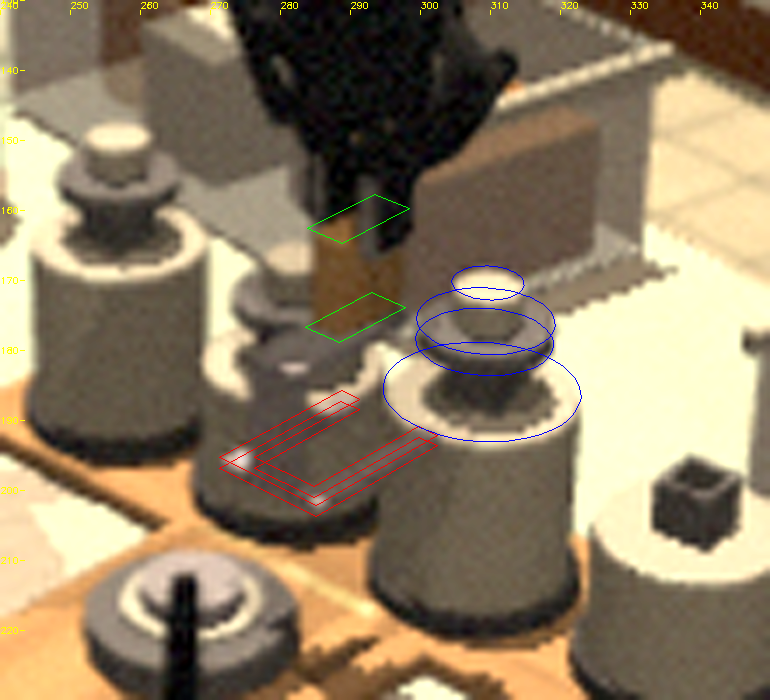

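View pics/t11.png

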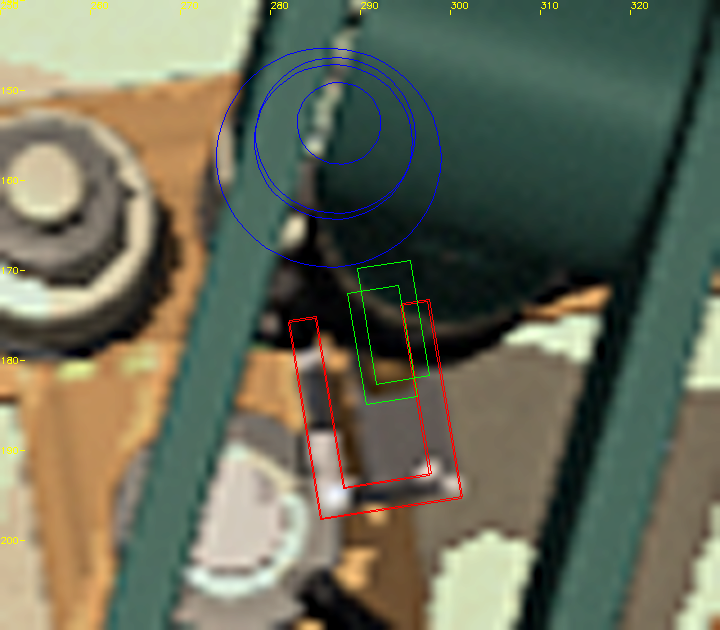

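Run:
```python
from ov import *
import pickle
s,t=pickle.load(open('c2.pkl','rb'))
yaw=.179;ex=np.array([np.cos(yaw),np.sin(yaw),0]);ey=np.array([-np.sin(yaw),np.cos(yaw),0]);o=np.array([.5635,-.0897,.1176])
def T(pt,ps):
    u=(np.array(pt)+.5)/9-.5+[250,140]; v=(np.array(ps)+.5)/7-.5+[240,130]
    p,e=tri(t,u,s,v); d=p-o; print(p.round(4),'gap %.4f'%e,'local',round(d@ex,4),round(d@ey,4),round(d[2],4), (t.plane(u,.1226)[0]-o)@ex,(t.plane(u,.1226)[0]-o)@ey)
T((335,493),(238,460)); T((455,485),(317,499)); 
# button top in side
x=(np.array([488,287])+.5)/7-.5+[240,130]; p,e=tri(t,[287.17,153.20],s,x);print('button top',p,e)
```

```text
[ 0.5169 -0.0774  0.1208] gap 0.0029 local -0.0437 0.0204 0.0032 -0.04285126839595447 0.01961003113949535
[ 0.5215 -0.1213  0.1228] gap 0.0010 local -0.047 -0.0237 0.0052 -0.0465773576060996 -0.024052468651635243
button top [ 0.64746919 -0.07459383  0.15672342] 0.00021343157361339627
```

Run:
```python
from ov import *
ex=np.array([np.cos(.178),np.sin(.178)])
T=np.array([.647,-.0745])
p=T-.042*ex
plan([(p[0],p[1],.183,-1.393,6),(None,None,None,None,2)],4)
```

```text
[[[0, -0.0072, -0, 0.0], [0, -0.0143, -0, 0.0], [0, -0.0215, -0, 0.0], [0.0001, -0.0286, -0, 0.0], [0.0001, -0.0358, -0, 0.0], [0.0001, -0.043, -0, 0.0], [0.0001, -0.043, -0, 0.0], [0.0001, -0.043, -0, 0.0]]]
end [ 0.6057 -0.0819  0.183  -1.392 ]
```

Request:
move_arm(commands=[[[0,-0.0072,0,0],[0,-0.0143,0,0],[0,-0.0215,0,0],[0.0001,-0.0286,0,0],[0.0001,-0.0358,0,0],[0.0001,-0.043,0,0],[0.0001,-0.043,0,0],[0.0001,-0.043,0,0]]])

```text
time: 15.9
position: [0.6053, -0.0821, 0.1826]
ee_rot: [0.767, -0.641, -0.0, 0.0]
contact_force: [0.3, 0.8, -0.9]
grip_width: 0.189
```

Run:
```python
from ov import *
import pickle
q=st();s,t=cams(); pickle.dump((s,t),open('c3.pkl','wb')); p=q['position']
crop(s.im,265,145,335,215,'pics/s12a.png',10)
fork_ov(s,'pics/s12.png',(265,145,335,215),10,p[0],p[1],p[2]-.066,.179,[(.6470,-.0745,.131)])
```

```text
t 15.9 pos [ 0.6053 -0.0821  0.1826] yaw -1.3920 z [-0.  0. -1.] F [ 0.3  0.8 -0.9] T [ 0.03 -0.01 -0.02] grip 0.189 q [-0.23  0.23  1.26 -0.    1.66  1.16] cmd [ 0.6057 -0.0819  0.183  -1.392 ]
```

View pics/s12a.png

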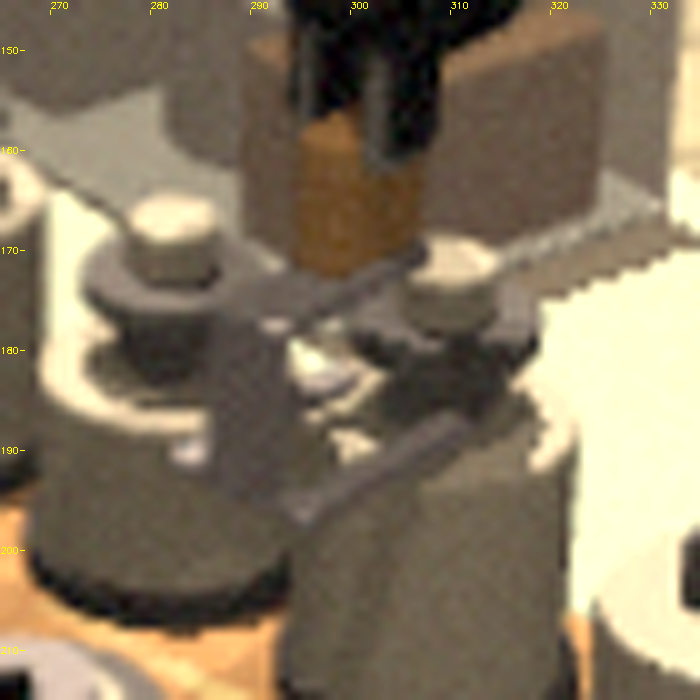

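View pics/s12.png

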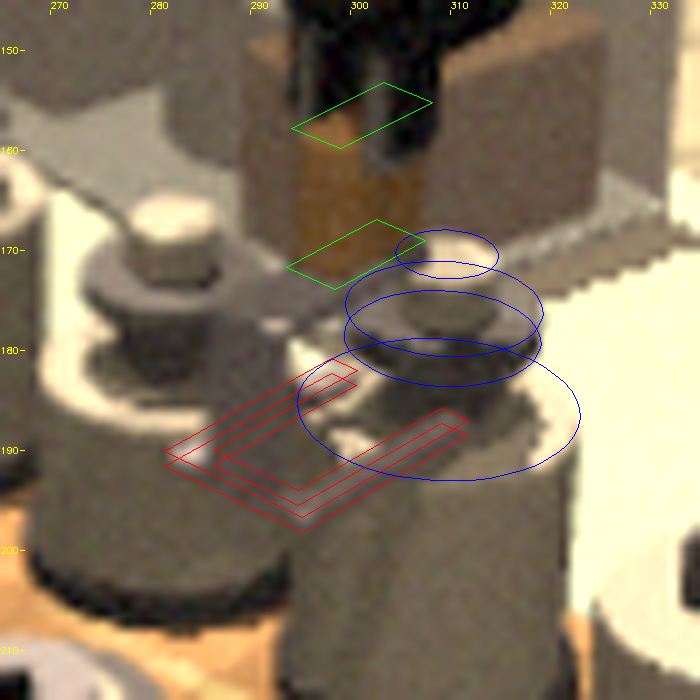

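The fork lies where predicted to within about 1 px, and the tines sit between the tub's top and the cap's rim. I'll go in slowly and watch the force.

Request:
move_arm(commands=[[[0,-0.002,0,0],[0,-0.004,0,0],[0,-0.006,0,0],[0,-0.008,0,0],[0,-0.01,0,0],[0,-0.012,0,0],[0,-0.014,0,0],[0,-0.014,0,0]]])

```text
time: 17.0
position: [0.6194, -0.0797, 0.1826]
ee_rot: [0.767, -0.641, 0.0, -0.0]
contact_force: [0.1, -0.3, -0.9]
grip_width: 0.184
```

Run:
```python
from ov import *
c=getcmd(); ex=np.array([np.cos(.178),np.sin(.178)]); a=c[3]
c[0]+=-.014*np.sin(a); c[1]+=.014*np.cos(a); json.dump(c,open('cmd.json','w'))
st()
```

```text
t 17.0 pos [ 0.6194 -0.0797  0.1826] yaw -1.3921 z [ 0. -0. -1.] F [ 0.1 -0.3 -0.9] T [-0.12 -0.11 -0.02] grip 0.184 q [-0.22  0.26  1.22 -0.    1.66  1.17] cmd [ 0.6195 -0.0794  0.183  -1.392 ]
```

No contact, and the tips are 8 mm past the neck's front. I'll go on to the axis.

Run:
```python
from ov import *
plan([(.647,-.0745,.183,-1.392,7),(None,None,None,None,1)],4)
```

```text
[[[0, -0.004, -0, -0.0], [0, -0.008, -0, -0.0], [0, -0.012, -0, -0.0], [0, -0.016, -0, -0.0], [0, -0.02, -0, -0.0], [0, -0.024, -0, -0.0], [0, -0.028, -0, -0.0], [0, -0.028, -0, -0.0]]]
end [ 0.647  -0.0745  0.183  -1.392 ]
```

Request:
move_arm(commands=[[[0,-0.004,0,0],[0,-0.008,0,0],[0,-0.012,0,0],[0,-0.016,0,0],[0,-0.02,0,0],[0,-0.024,0,0],[0,-0.028,0,0],[0,-0.028,0,0]]])

```text
time: 18.0
position: [0.6471, -0.0746, 0.1825]
ee_rot: [0.767, -0.641, 0.0, -0.0]
contact_force: [-0.1, -0.6, -1.2]
grip_width: 0.179
```

Run:
```python
from ov import *
import pickle
q=st();s,t=cams(); p=q['position']; pickle.dump((s,t),open('c4.pkl','wb'))
crop(s.im,265,135,345,215,'pics/s13.png',9)
```

```text
t 18.0 pos [ 0.6471 -0.0746  0.1825] yaw -1.3918 z [ 0.  0. -1.] F [-0.1 -0.6 -1.2] T [-0.08 -0.12 -0.04] grip 0.179 q [-0.2   0.32  1.14  0.    1.68  1.19] cmd [ 0.647  -0.0745  0.183  -1.392 ]
```

View pics/s13.png

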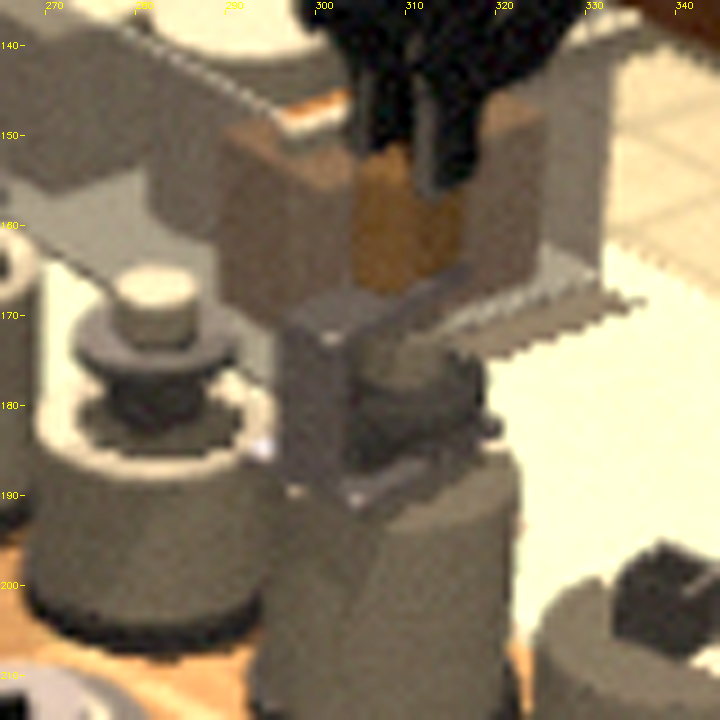

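Request:
move_arm(commands=[[[0,0,-0.003,0],[0,0,-0.006,0],[0,0,-0.009,0],[0,0,-0.012,0],[0,0,-0.015,0],[0,0,-0.018,0],[0,0,-0.02,0],[0,0,-0.02,0]]], squeeze=100)

```text
time: 19.1
position: [0.6475, -0.0746, 0.2053]
ee_rot: [0.767, -0.641, 0.002, -0.001]
contact_force: [-0.4, -0.7, -2.0]
grip_width: 0.175
```

Run:
```python
from ov import *
import pickle
q=st();s,t=cams(); p=q['position']
crop(s.im,265,135,345,215,'pics/s14.png',9)
```

```text
t 19.1 pos [ 0.6475 -0.0746  0.2053] yaw -1.3918 z [ 0.004 -0.    -1.   ] F [-0.4 -0.7 -2. ] T [0.04 0.01 0.01] grip 0.175 q [-0.2   0.31  1.11  0.    1.72  1.19] cmd [ 0.647  -0.0745  0.183  -1.392 ]
```

View pics/s14.png

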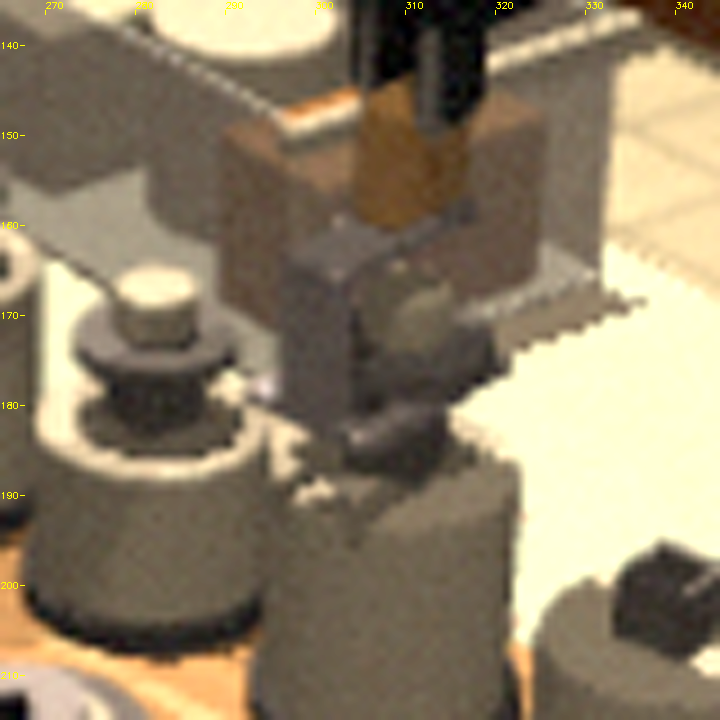

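Request:
move_arm(commands=[[[0,0,0.003,0],[0,0,0.006,0],[0,0,0.009,0],[0,0,0.012,0],[0,0,0.015,0],[0,0,0.018,0],[0,0,0.02,0],[0,0,0.02,0]]])

```text
time: 20.2
position: [0.6466, -0.0747, 0.1823]
ee_rot: [0.767, -0.641, -0.0, 0.0]
contact_force: [-0.0, -0.5, -1.9]
grip_width: 0.174
```

Run:
```python
from ov import *
q=st();s,t=cams(); p=q['position']
crop(s.im,265,135,345,215,'pics/s15.png',9)
ex=np.array([np.cos(.178),np.sin(.178)]); T=np.array([.647,-.0745])-.085*ex
plan([(T[0],T[1],.183,None,7),(None,None,None,None,1)],4)
```

```text
t 20.2 pos [ 0.6466 -0.0747  0.1823] yaw -1.3920 z [-0.  0. -1.] F [-0.  -0.5 -1.9] T [-0.07 -0.    0.01] grip 0.174 q [-0.2   0.32  1.14 -0.    1.68  1.19] cmd [ 0.647  -0.0745  0.183  -1.392 ]
[[[-0, 0.0121, -0, -0.0], [-0, 0.0243, -0, -0.0], [-0, 0.0364, -0, -0.0], [-0, 0.0486, -0, -0.0], [-0, 0.0607, -0, -0.0], [-0, 0.0729, -0, -0.0], [-0, 0.085, -0, -0.0], [-0, 0.085, -0, -0.0]]]
end [ 0.5634 -0.0896  0.183  -1.392 ]
```

View pics/s15.png

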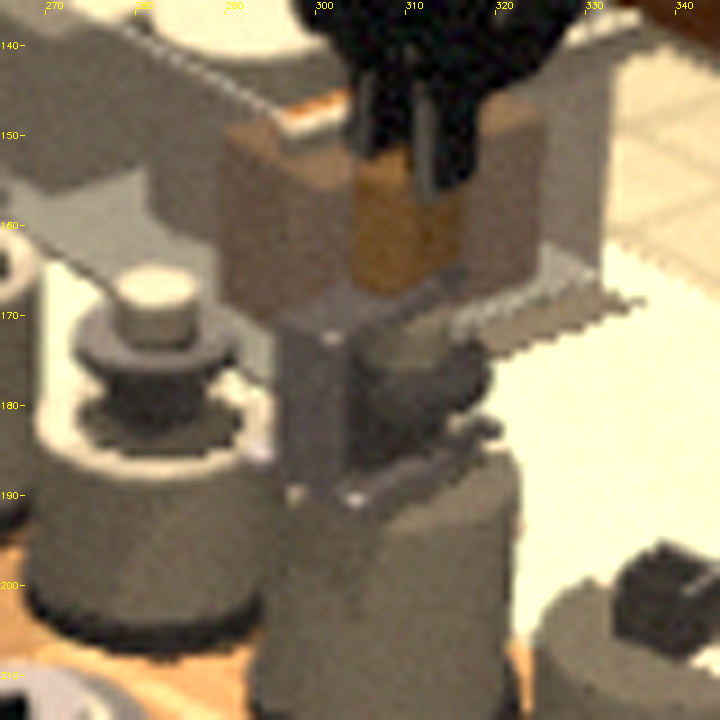

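The cap now stands about 2 px higher than before, so it is popped. I'll draw the fork out.

Request:
move_arm(commands=[[[0,0.012,0,0],[0,0.024,0,0],[0,0.036,0,0],[0,0.049,0,0],[0,0.061,0,0],[0,0.073,0,0],[0,0.085,0,0],[0,0.085,0,0]]])

```text
time: 21.3
position: [0.5624, -0.0899, 0.1829]
ee_rot: [0.767, -0.641, 0.0, -0.0]
contact_force: [-1.0, 0.0, -1.2]
grip_width: 0.173
```

Run:
```python
from ov import *
q=st();s,t=cams(); p=q['position']
crop(s.im,265,135,345,215,'pics/s16.png',9)
ex=np.array([np.cos(.178),np.sin(.178)]); T=np.array([.6285,.0313])-.085*ex
plan([(T[0],T[1],.158,None,7),(None,None,None,None,1)],4)
```

```text
t 21.3 pos [ 0.5624 -0.0899  0.1829] yaw -1.3925 z [ 0.  0. -1.] F [-1.   0.  -1.2] T [ 0.   -0.05 -0.02] grip 0.173 q [-0.26  0.14  1.36  0.    1.64  1.13] cmd [ 0.5634 -0.0896  0.183  -1.392 ]
[[[-0.0153, -0.0001, 0.0036, -0.0], [-0.0307, -0.0002, 0.0071, -0.0], [-0.046, -0.0002, 0.0107, -0.0], [-0.0614, -0.0003, 0.0143, -0.0], [-0.0767, -0.0004, 0.0179, -0.0], [-0.0921, -0.0005, 0.0214, -0.0], [-0.1074, -0.0006, 0.025, -0.0], [-0.1074, -0.0006, 0.025, -0.0]]]
end [ 0.5449  0.0162  0.158  -1.392 ]
```

View pics/s16.png

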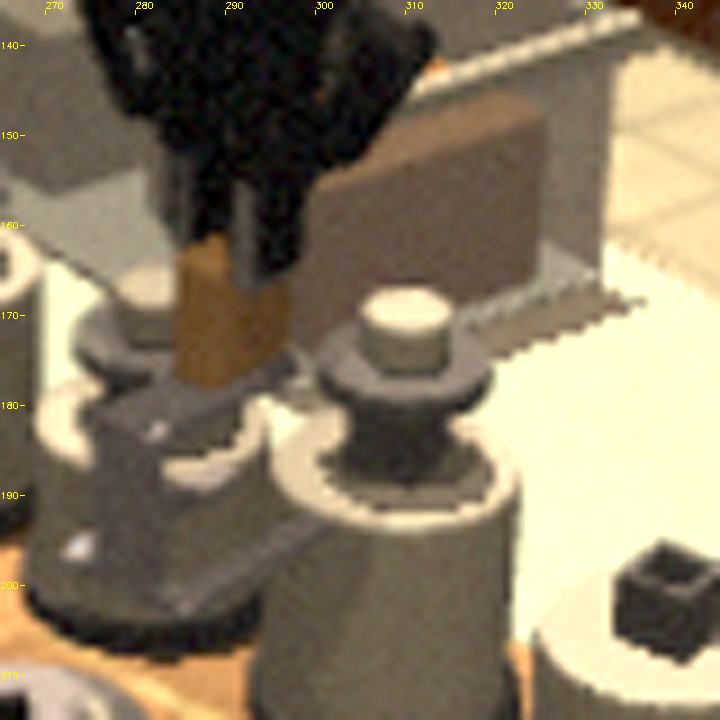

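Request:
move_arm(commands=[[[-0.0153,-0.0001,0.0036,0],[-0.0307,-0.0002,0.0071,0],[-0.046,-0.0002,0.0107,0],[-0.0614,-0.0003,0.0143,0],[-0.0767,-0.0004,0.0179,0],[-0.0921,-0.0005,0.0214,0],[-0.1074,-0.0006,0.025,0],[-0.1074,-0.0006,0.025,0]]])

```text
time: 22.4
position: [0.5441, 0.0172, 0.1572]
ee_rot: [0.768, -0.64, -0.0, 0.0]
contact_force: [-0.7, -0.5, -1.5]
grip_width: 0.175
```

Run:
```python
from ov import *
st()
yaw=.178
ex=np.array([np.cos(yaw),np.sin(yaw)]);ey=np.array([-ex[1],ex[0]]); T=np.array([.628,.0313])-.0007*ey; print(T)
p=T-.042*ex; plan([(p[0],p[1],.158,-1.392,6),(None,None,None,None,2)],4)
```

```text
t 22.4 pos [0.5441 0.0172 0.1572] yaw -1.3902 z [-0.001  0.    -1.   ] F [-0.7 -0.5 -1.5] T [-0.02 -0.09  0.03] grip 0.175 q [-0.07  0.09  1.46  0.    1.59  1.32] cmd [ 0.5449  0.0162  0.158  -1.392 ]
[0.62812394 0.03061106]
[[[0.0001, -0.0071, -0, -0.0], [0.0002, -0.0142, -0, -0.0], [0.0003, -0.0212, -0, -0.0], [0.0004, -0.0283, -0, -0.0], [0.0005, -0.0354, -0, -0.0], [0.0006, -0.0425, -0, -0.0], [0.0006, -0.0425, -0, -0.0], [0.0006, -0.0425, -0, -0.0]]]
end [ 0.5868  0.0232  0.158  -1.392 ]
```

Request:
move_arm(commands=[[[0.0001,-0.0071,0,0],[0.0002,-0.0142,0,0],[0.0003,-0.0212,0,0],[0.0004,-0.0283,0,0],[0.0005,-0.0354,0,0],[0.0006,-0.0425,0,0],[0.0006,-0.0425,0,0],[0.0006,-0.0425,0,0]]])

```text
time: 23.4
position: [0.5863, 0.023, 0.1575]
ee_rot: [0.767, -0.641, -0.0, 0.0]
contact_force: [-1.0, 0.6, -1.5]
grip_width: 0.177
```

Run:
```python
from ov import *
q=st();p=q['position'];s,t=cams()
fork_ov(s,'pics/s17.png',(245,140,315,215),10,p[0],p[1],p[2]-.066,.179,[(.6281,.0306,.106)])
plan([(.6005,.0257,.158,None,7),(None,None,None,None,1)],4)
```

```text
t 23.4 pos [0.5863 0.023  0.1575] yaw -1.3920 z [-0.  0. -1.] F [-1.   0.6 -1.5] T [-0.03 -0.   -0.01] grip 0.177 q [-0.06  0.18  1.36 -0.    1.6   1.33] cmd [ 0.5868  0.0232  0.158  -1.392 ]
[[[-0, -0.002, -0, -0.0], [-0, -0.004, -0, -0.0], [-0, -0.006, -0, -0.0], [-0, -0.008, -0, -0.0], [-0, -0.0099, -0, -0.0], [-0, -0.0119, -0, -0.0], [-0, -0.0139, -0, -0.0], [-0, -0.0139, -0, -0.0]]]
end [ 0.6005  0.0257  0.158  -1.392 ]
```

View pics/s17.png

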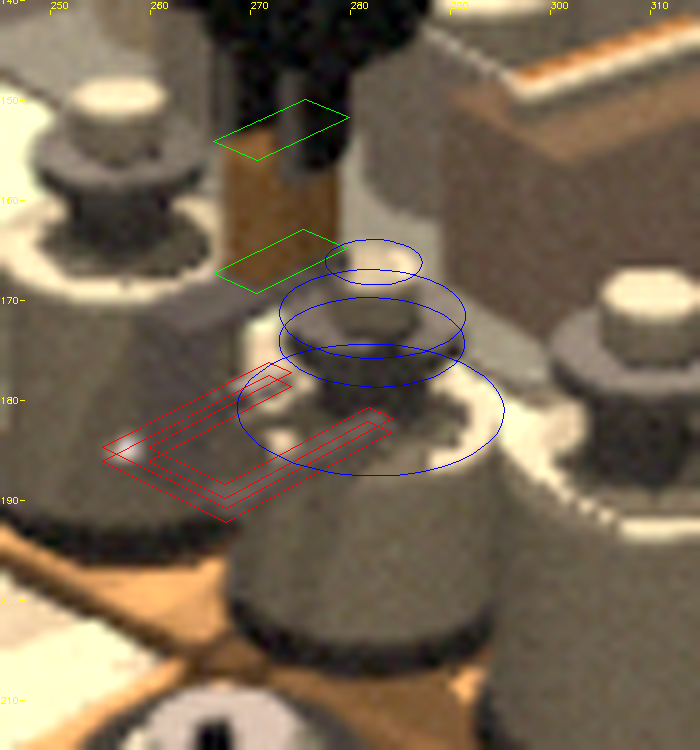

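Request:
move_arm(commands=[[[0,-0.002,0,0],[0,-0.004,0,0],[0,-0.006,0,0],[0,-0.008,0,0],[0,-0.01,0,0],[0,-0.012,0,0],[0,-0.014,0,0],[0,-0.014,0,0]]])

```text
time: 24.5
position: [0.6004, 0.0255, 0.1576]
ee_rot: [0.767, -0.641, -0.0, -0.0]
contact_force: [0.9, 0.2, -2.2]
grip_width: 0.176
```

Run:
```python
from ov import *
q=st()
plan([(.6281,.0306,.158,None,7),(None,None,None,None,1)],4)
```

```text
t 24.5 pos [0.6004 0.0255 0.1576] yaw -1.3920 z [-0.  0. -1.] F [ 0.9  0.2 -2.2] T [-0.02 -0.01 -0.  ] grip 0.176 q [-0.05  0.21  1.32  0.    1.61  1.34] cmd [ 0.6005  0.0257  0.158  -1.392 ]
[[[0, -0.004, -0, -0.0], [0, -0.008, -0, -0.0], [0, -0.012, -0, -0.0], [0, -0.016, -0, -0.0], [0, -0.02, -0, -0.0], [0, -0.024, -0, -0.0], [0, -0.0281, -0, -0.0], [0, -0.0281, -0, -0.0]]]
end [ 0.6281  0.0307  0.158  -1.392 ]
```

Request:
move_arm(commands=[[[0,-0.004,0,0],[0,-0.008,0,0],[0,-0.012,0,0],[0,-0.016,0,0],[0,-0.02,0,0],[0,-0.024,0,0],[0,-0.028,0,0],[0,-0.028,0,0]]])

```text
time: 25.5
position: [0.6281, 0.0305, 0.1575]
ee_rot: [0.767, -0.641, -0.0, -0.0]
contact_force: [-0.8, 0.7, -0.8]
grip_width: 0.172
```

Request:
move_arm(commands=[[[0,0,-0.003,0],[0,0,-0.006,0],[0,0,-0.009,0],[0,0,-0.012,0],[0,0,-0.015,0],[0,0,-0.018,0],[0,0,-0.02,0],[0,0,-0.02,0]]])

```text
time: 26.5
position: [0.6287, 0.0305, 0.1801]
ee_rot: [0.767, -0.641, 0.002, -0.001]
contact_force: [0.4, -0.6, -1.0]
grip_width: 0.177
```

Run:
```python
from ov import *
q=st();s,t=cams()
crop(s.im,245,125,325,205,'pics/s18.png',9)
```

```text
t 26.5 pos [0.6287 0.0305 0.1801] yaw -1.3920 z [ 0.004 -0.    -1.   ] F [ 0.4 -0.6 -1. ] T [ 0.    0.01 -0.05] grip 0.177 q [-0.04  0.27  1.21  0.    1.66  1.35] cmd [ 0.6281  0.0307  0.158  -1.392 ]
```

View pics/s18.png

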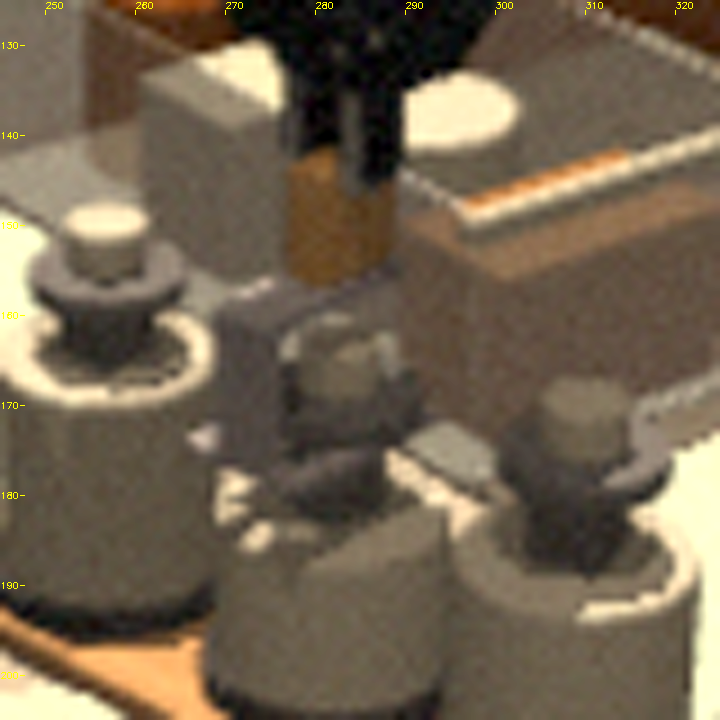

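The cap of tub 2 is raised. I'll lower it and draw the fork out.

Request:
move_arm(commands=[[[0,0,0.003,0],[0,0,0.006,0],[0,0,0.009,0],[0,0,0.012,0],[0,0,0.015,0],[0,0,0.018,0],[0,0,0.02,0],[0,0,0.02,0]]])

```text
time: 27.6
position: [0.6277, 0.0305, 0.1573]
ee_rot: [0.767, -0.641, -0.0, 0.0]
contact_force: [0.5, -0.0, -1.7]
grip_width: 0.176
```

Request:
move_arm(commands=[[[0,0.012,0,0],[0,0.024,0,0],[0,0.036,0,0],[0,0.049,0,0],[0,0.061,0,0],[0,0.073,0,0],[0,0.085,0,0],[0,0.085,0,0]]])

```text
time: 28.6
position: [0.5435, 0.0152, 0.1578]
ee_rot: [0.767, -0.641, 0.0, -0.0]
contact_force: [0.8, 0.1, -0.9]
grip_width: 0.17
```

Run:
```python
from ov import *
c=getcmd(); a=c[3]; c[0]+=.085*np.sin(a); c[1]-=.085*np.cos(a); json.dump(c,open('cmd.json','w'))
q=st();s,t=cams()
crop(s.im,225,125,325,205,'pics/s19.png',8)
ex=np.array([np.cos(.178),np.sin(.178)]);ey=np.array([-ex[1],ex[0]]); T=np.array([.6053,.1355])-.001*ey; print(T)
p=T-.085*ex; plan([(None,None,.183,None,2),(p[0],p[1],.183,None,5),(None,None,None,None,1)],4)
```

```text
t 28.6 pos [0.5435 0.0152 0.1578] yaw -1.3922 z [ 0.  0. -1.] F [ 0.8  0.1 -0.9] T [ 0.02 -0.1  -0.01] grip 0.170 q [-0.08  0.09  1.47  0.    1.59  1.32] cmd [ 0.5445  0.0155  0.158  -1.392 ]
[0.60547706 0.1345158 ]
[[[0, 0, -0.0125, -0.0], [0, 0, -0.025, -0.0], [-0.0213, 0.0008, -0.025, -0.0], [-0.0425, 0.0015, -0.025, -0.0], [-0.0638, 0.0023, -0.025, -0.0], [-0.085, 0.0031, -0.025, -0.0], [-0.1063, 0.0038, -0.025, -0.0], [-0.1063, 0.0038, -0.025, -0.0]]]
end [ 0.5218  0.1195  0.183  -1.392 ]
```

View pics/s19.png

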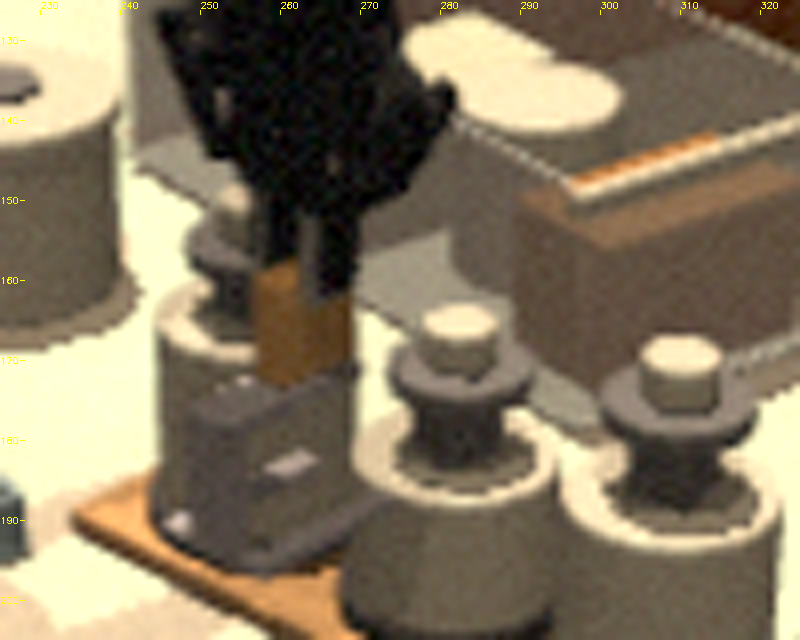

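Request:
move_arm(commands=[[[0,0,-0.0125,0],[0,0,-0.025,0],[-0.0213,0.0008,-0.025,0],[-0.0425,0.0015,-0.025,0],[-0.0638,0.0023,-0.025,0],[-0.085,0.0031,-0.025,0],[-0.1063,0.0038,-0.025,0],[-0.1063,0.0038,-0.025,0]]])

```text
time: 29.7
position: [0.5219, 0.1204, 0.1838]
ee_rot: [0.768, -0.64, 0.001, -0.001]
contact_force: [-0.2, -0.6, -1.5]
grip_width: 0.174
```

Run:
```python
from ov import *
st()
ex=np.array([np.cos(.178),np.sin(.178)]);T=np.array([.6055,.1345]); p=T-.042*ex
plan([(p[0],p[1],.183,-1.392,6),(None,None,None,None,2)],4)
```

```text
t 29.7 pos [0.5219 0.1204 0.1838] yaw -1.3896 z [ 0.002  0.    -1.   ] F [-0.2 -0.6 -1.5] T [-0.01 -0.06  0.02] grip 0.174 q [0.12 0.06 1.44 0.   1.64 1.51] cmd [ 0.5218  0.1195  0.183  -1.392 ]
[[[0, -0.0072, -0, -0.0], [0, -0.0143, -0, -0.0], [0, -0.0215, -0, -0.0], [0, -0.0287, -0, -0.0], [0, -0.0358, -0, -0.0], [0, -0.043, -0, -0.0], [0, -0.043, -0, -0.0], [0, -0.043, -0, -0.0]]]
end [ 0.5642  0.1271  0.183  -1.392 ]
```

Request:
move_arm(commands=[[[0,-0.0072,0,0],[0,-0.0143,0,0],[0,-0.0215,0,0],[0,-0.0287,0,0],[0,-0.0358,0,0],[0,-0.043,0,0],[0,-0.043,0,0],[0,-0.043,0,0]]])

```text
time: 30.7
position: [0.5637, 0.1269, 0.1826]
ee_rot: [0.767, -0.641, -0.0, 0.0]
contact_force: [0.3, -0.3, -0.9]
grip_width: 0.175
```

Run:
```python
from ov import *
q=st();p=q['position'];s,t=cams()
fork_ov(s,'pics/s20.png',(220,120,290,195),10,p[0],p[1],p[2]-.066,.179,[(.6055,.1345,.131)])
plan([(.578,.1296,.183,None,7),(None,None,None,None,1)],3)
```

```text
t 30.7 pos [0.5637 0.1269 0.1826] yaw -1.3919 z [-0. -0. -1.] F [ 0.3 -0.3 -0.9] T [ 0.03 -0.01 -0.03] grip 0.175 q [0.12 0.15 1.34 0.   1.65 1.52] cmd [ 0.5642  0.1271  0.183  -1.392 ]
[[[0, -0.002, -0, -0.0], [0, -0.004, -0, -0.0], [0, -0.006, -0, -0.0], [0, -0.008, -0, -0.0], [0, -0.01, -0, -0.0], [0, -0.012, -0, -0.0], [0, -0.014, -0, -0.0], [0, -0.014, -0, -0.0]]]
end [ 0.5779  0.1296  0.183  -1.392 ]
```

View pics/s20.png

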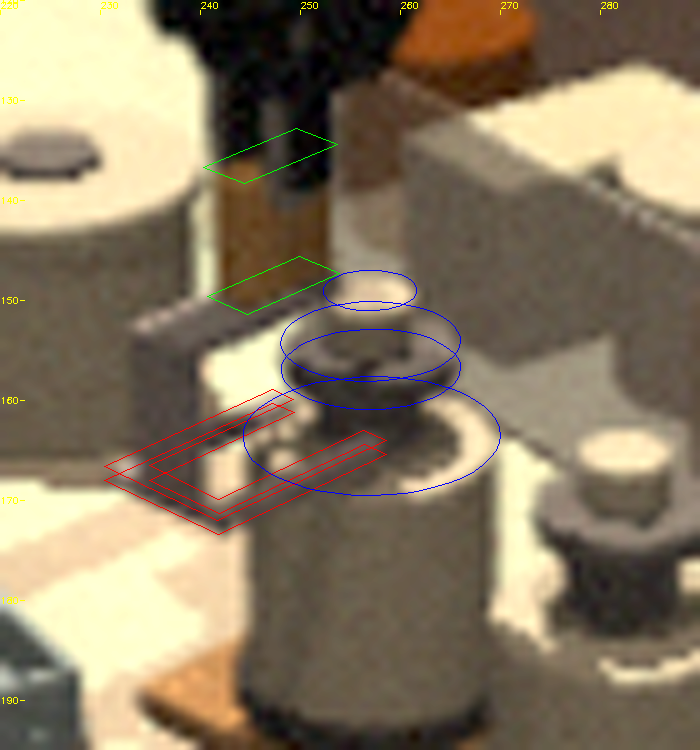

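Request:
move_arm(commands=[[[0,-0.002,0,0],[0,-0.004,0,0],[0,-0.006,0,0],[0,-0.008,0,0],[0,-0.01,0,0],[0,-0.012,0,0],[0,-0.014,0,0],[0,-0.014,0,0]]])

```text
time: 31.8
position: [0.5777, 0.1294, 0.1826]
ee_rot: [0.767, -0.641, -0.0, -0.0]
contact_force: [-0.2, 0.1, -1.6]
grip_width: 0.175
```

Run:
```python
from ov import *
q=st()
plan([(.6055,.1345,.183,None,7),(None,None,None,None,1)],3)
```

```text
t 31.8 pos [0.5777 0.1294 0.1826] yaw -1.3920 z [-0.  0. -1.] F [-0.2  0.1 -1.6] T [ 0.03 -0.05 -0.01] grip 0.175 q [0.12 0.19 1.31 0.   1.65 1.52] cmd [ 0.5779  0.1296  0.183  -1.392 ]
[[[0, -0.004, -0, -0.0], [0, -0.008, -0, -0.0], [0, -0.012, -0, -0.0], [0, -0.016, -0, -0.0], [0, -0.02, -0, -0.0], [0, -0.024, -0, -0.0], [0, -0.028, -0, -0.0], [0, -0.028, -0, -0.0]]]
end [ 0.6055  0.1346  0.183  -1.392 ]
```

Request:
move_arm(commands=[[[0,-0.004,0,0],[0,-0.008,0,0],[0,-0.012,0,0],[0,-0.016,0,0],[0,-0.02,0,0],[0,-0.024,0,0],[0,-0.028,0,0],[0,-0.028,0,0]]])

```text
time: 32.8
position: [0.6054, 0.1344, 0.1825]
ee_rot: [0.767, -0.641, -0.0, -0.0]
contact_force: [1.0, 0.1, -1.2]
grip_width: 0.174
```

Request:
move_arm(commands=[[[0,0,-0.003,0],[0,0,-0.006,0],[0,0,-0.009,0],[0,0,-0.012,0],[0,0,-0.015,0],[0,0,-0.018,0],[0,0,-0.02,0],[0,0,-0.02,0]]])

```text
time: 33.8
position: [0.606, 0.1345, 0.2051]
ee_rot: [0.767, -0.641, 0.001, -0.002]
contact_force: [-0.4, 0.5, -2.4]
grip_width: 0.177
```

Run:
```python
from ov import *
q=st();s,t=cams()
crop(s.im,220,115,300,195,'pics/s21.png',9)
```

```text
t 33.8 pos [0.606  0.1345 0.2051] yaw -1.3920 z [ 0.004  0.001 -1.   ] F [-0.4  0.5 -2.4] T [ 0.02 -0.03  0.06] grip 0.177 q [0.13 0.24 1.19 0.   1.7  1.52] cmd [ 0.6055  0.1346  0.183  -1.392 ]
```

View pics/s21.png

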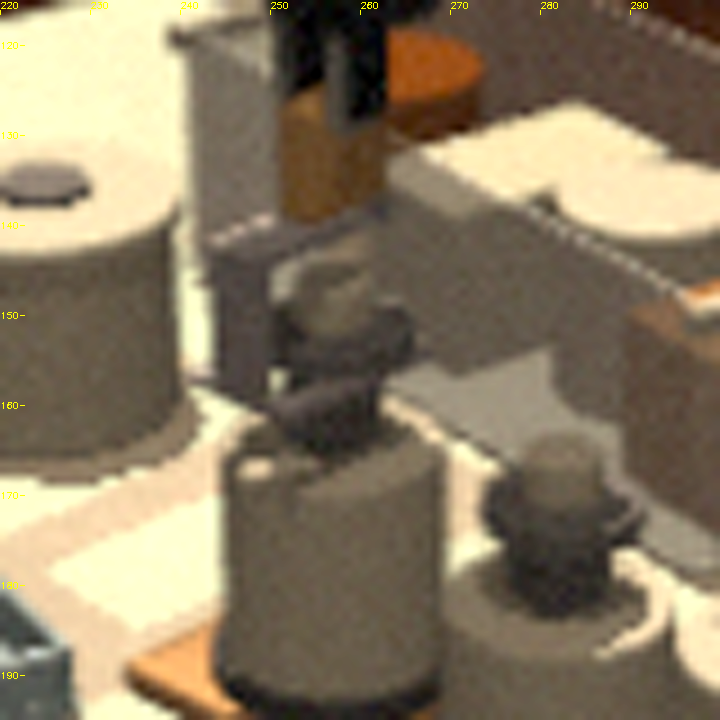

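The third cap is raised. I'll lower it and draw the fork out.

Request:
move_arm(commands=[[[0,0,0.003,0],[0,0,0.006,0],[0,0,0.009,0],[0,0,0.012,0],[0,0,0.015,0],[0,0,0.018,0],[0,0,0.02,0],[0,0,0.02,0]]])

```text
time: 34.9
position: [0.605, 0.1344, 0.1824]
ee_rot: [0.767, -0.641, -0.0, 0.0]
contact_force: [-0.0, -0.7, -1.0]
grip_width: 0.176
```

Request:
move_arm(commands=[[[0,0.012,0,0],[0,0.024,0,0],[0,0.036,0,0],[0,0.049,0,0],[0,0.061,0,0],[0,0.073,0,0],[0,0.085,0,0],[0,0.085,0,0]]])

```text
time: 35.9
position: [0.5209, 0.1192, 0.1829]
ee_rot: [0.767, -0.641, 0.0, -0.0]
contact_force: [-0.4, 0.3, -2.0]
grip_width: 0.172
```

Run:
```python
from ov import *
c=getcmd(); a=c[3]; c[0]+=.085*np.sin(a); c[1]-=.085*np.cos(a); json.dump(c,open('cmd.json','w'))
q=st();s,t=cams()
crop(s.im,225,125,325,205,'pics/s22.png',8)
plan([(None,None,.25,None,2),(.45,-.05,.25,-1.5,5),(None,None,None,None,1)],3)
```

```text
t 35.9 pos [0.5209 0.1192 0.1829] yaw -1.3921 z [ 0.001  0.    -1.   ] F [-0.4  0.3 -2. ] T [-0.02  0.01  0.02] grip 0.172 q [0.12 0.06 1.45 0.   1.64 1.51] cmd [ 0.5218  0.1195  0.183  -1.392 ]
[[[0, 0, -0.034, -0.0], [0, 0, -0.067, -0.0], [0.031, 0.02, -0.067, 0.02], [0.062, 0.04, -0.067, 0.04], [0.092, 0.061, -0.067, 0.06], [0.123, 0.081, -0.067, 0.09], [0.154, 0.101, -0.067, 0.11], [0.154, 0.101, -0.067, 0.11]]]
end [ 0.4498 -0.05    0.25   -1.502 ]
```

View pics/s22.png

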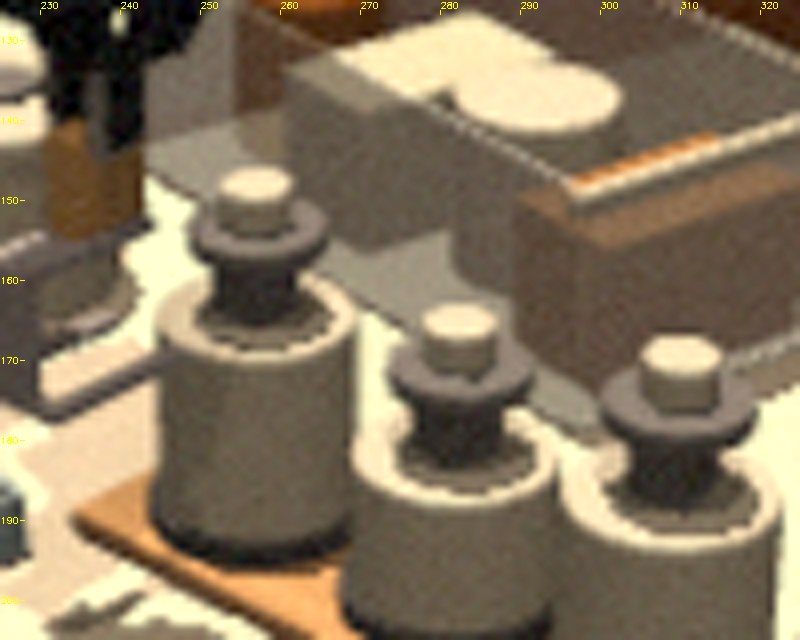

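Request:
move_arm(commands=[[[0,0,-0.034,0],[0,0,-0.067,0],[0.031,0.02,-0.067,0.02],[0.062,0.04,-0.067,0.04],[0.092,0.061,-0.067,0.06],[0.123,0.081,-0.067,0.09],[0.154,0.101,-0.067,0.11],[0.154,0.101,-0.067,0.11]]])

```text
time: 37.0
position: [0.4493, -0.052, 0.2498]
ee_rot: [0.73, -0.684, 0.0, -0.0]
contact_force: [0.9, 0.1, -1.7]
grip_width: 0.174
```

Run:
```python
from ov import *
import pickle
q=st();s,t=cams(); s0,t0=pickle.load(open('c0.pkl','rb'))
f=7
for im,n in ((s0.im,'a'),(s.im,'b')):
    crop(im,238,140,325,200,'pics/cmp_%s.png'%n,f)
a=cv2.imread('pics/cmp_a.png');b=cv2.imread('pics/cmp_b.png'); cv2.imwrite('pics/cmp.png',cv2.resize(np.vstack([a,b]),None,fx=.7,fy=.7))
def top(im,x0,x1,y0,y1):  # vertical profile: first row bright->mid
    col=cv2.resize(im[y0:y1,x0:x1].astype(np.float32).mean(2).mean(1,keepdims=True),(1,(y1-y0)*8),interpolation=cv2.INTER_CUBIC)[:,0]
    g=np.gradient(col); return y0+(np.argmax(g)+.5)/8-.5, y0+(np.argmin(g)+.5)/8-.5
for x0,y0 in ((254,143),(282,158),(305,164)):
    print(top(s0.im,x0,x0+4,y0,y0+12),top(s.im,x0,x0+4,y0,y0+12))
plan([(.427,-.28,.18,-1.76,7),(None,None,None,None,1)],3)
```

```text
t 37.0 pos [ 0.4493 -0.052   0.2498] yaw -1.5059 z [ 0.001 -0.    -1.   ] F [ 0.9  0.1 -1.7] T [ 0.06 -0.07  0.04] grip 0.174 q [-0.24 -0.14  1.5  -0.    1.77  1.27] cmd [ 0.4498 -0.05    0.25   -1.502 ]
(np.float64(147.0625), np.float64(150.9375)) (np.float64(145.5625), np.float64(149.8125))
(np.float64(164.1875), np.float64(168.0625)) (np.float64(162.9375), np.float64(166.9375))
(np.float64(168.8125), np.float64(172.0625)) (np.float64(166.9375), np.float64(170.9375))
[[[0.033, 0.006, 0.01, 0.04], [0.065, 0.011, 0.02, 0.07], [0.098, 0.017, 0.03, 0.11], [0.13, 0.022, 0.04, 0.15], [0.163, 0.028, 0.05, 0.18], [0.195, 0.033, 0.06, 0.22], [0.228, 0.039, 0.07, 0.26], [0.228, 0.039, 0.07, 0.26]]]
end [ 0.4266 -0.2802  0.18   -1.762 ]
```

View pics/cmp.png

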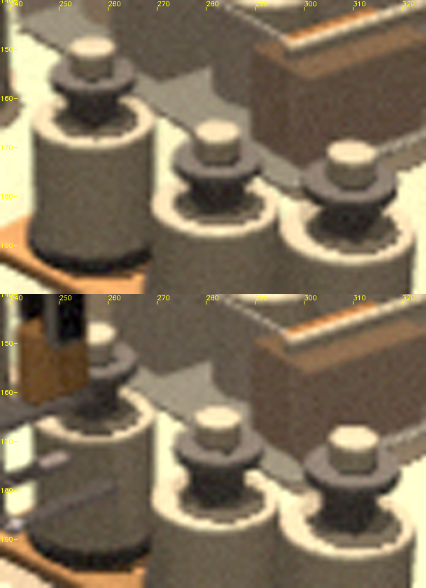

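The buttons rose 1.1 to 1.9 px (1.6 px is about 6 mm), so all three caps stand loose. The puller goes back to the mat now.

Request:
move_arm(commands=[[[0.033,0.006,0.01,0.04],[0.065,0.011,0.02,0.07],[0.098,0.017,0.03,0.11],[0.13,0.022,0.04,0.15],[0.163,0.028,0.05,0.18],[0.195,0.033,0.06,0.22],[0.228,0.039,0.07,0.26],[0.228,0.039,0.07,0.26]]])

```text
time: 38.1
position: [0.4264, -0.2809, 0.1779]
ee_rot: [-0.636, 0.772, 0.001, -0.0]
contact_force: [-0.6, 0.5, -0.7]
grip_width: 0.17
```

Run:
```python
from ov import *
st()
plan([(.427,-.28,.08,-1.76,5),(None,None,.073,None,2),(None,None,None,None,1)],3)
```

```text
t 38.1 pos [ 0.4264 -0.2809  0.1779] yaw -1.7631 z [-0.002  0.002 -1.   ] F [-0.6  0.5 -0.7] T [-0.02 -0.04  0.01] grip 0.170 q [-0.69  0.01  1.51  0.    1.63  1.07] cmd [ 0.4266 -0.2802  0.18   -1.762 ]
[[[-0, -0, 0.02, -0.0], [-0, -0, 0.04, -0.0], [-0, -0, 0.06, -0.0], [-0, -0, 0.08, -0.0], [-0, -0, 0.1, -0.0], [-0, -0, 0.103, -0.0], [-0, -0, 0.107, -0.0], [-0, -0, 0.107, -0.0]]]
end [ 0.4266 -0.2802  0.073  -1.762 ]
```

Request:
move_arm(commands=[[[0,0,0.02,0],[0,0,0.04,0],[0,0,0.06,0],[0,0,0.08,0],[0,0,0.1,0],[0,0,0.103,0],[0,0,0.107,0],[0,0,0.107,0]]])

```text
time: 39.1
position: [0.4269, -0.2803, 0.0733]
ee_rot: [-0.637, 0.771, -0.001, 0.0]
contact_force: [-0.8, -1.0, -1.2]
grip_width: 0.175
```

Run:
```python
from ov import *
st()
s,t=cams();crop(s.im,240,200,330,305,'pics/s23.png',6)
```

```text
t 39.1 pos [ 0.4269 -0.2803  0.0733] yaw -1.7614 z [ 0.001 -0.001 -1.   ] F [-0.8 -1.  -1.2] T [ 0.05 -0.05  0.03] grip 0.175 q [-0.69  0.06  1.66  0.    1.41  1.07] cmd [ 0.4266 -0.2802  0.073  -1.762 ]
```

View pics/s23.png

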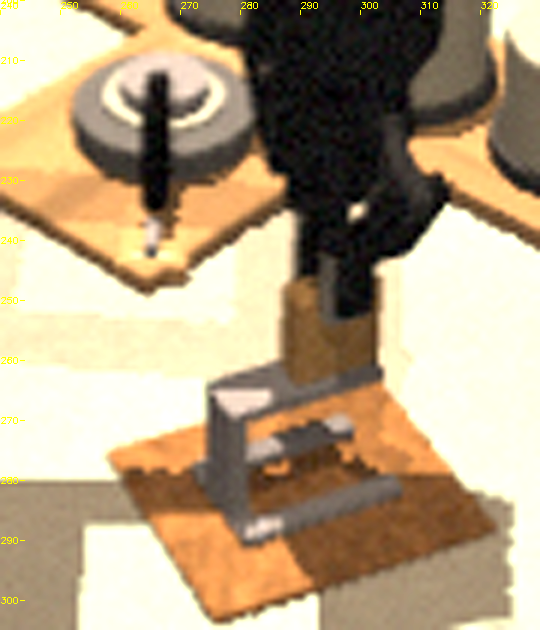

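Request:
move_arm(commands=[[[0,0,0.0005,0],[0,0,0.001,0],[0,0,0.001,0],[0,0,0.001,0],[0,0,0.001,0],[0,0,0.001,0],[0,0,0.001,0],[0,0,0.001,0]]])

```text
time: 40.2
position: [0.4267, -0.2808, 0.0722]
ee_rot: [-0.636, 0.771, -0.001, 0.0]
contact_force: [1.0, 0.2, 4.0]
grip_width: 0.171
```

Request:
move_arm(commands=[[[0,0,0,0],[0,0,0,0],[0,0,0,0],[0,0,0,0],[0,0,0,0],[0,0,0,0],[0,0,0,0],[0,0,0,0]]], fingers=-1, squeeze=30)

```text
time: 41.2
position: [0.4263, -0.2804, 0.0716]
ee_rot: [-0.636, 0.771, 0.0, 0.0]
contact_force: [0.0, -0.2, -0.1]
grip_width: 1.0
```

Run:
```python
from ov import *
st(); c=getcmd(); c[2]=.072; json.dump(c,open('cmd.json','w'))
plan([(None,None,.12,None,3),(None,None,.22,None,3),(.38,-.25,.25,None,2)],3)
```

```text
t 41.2 pos [ 0.4263 -0.2804  0.0716] yaw -1.7620 z [ 0.  0. -1.] F [ 0.  -0.2 -0.1] T [-0.01  0.    0.01] grip 1.000 q [-0.69  0.07  1.66  0.    1.41  1.07] cmd [ 0.4266 -0.2802  0.073  -1.762 ]
[[[0, 0, -0.016, -0.0], [0, 0, -0.032, -0.0], [0, 0, -0.048, -0.0], [0, 0, -0.081, -0.0], [0, 0, -0.115, -0.0], [0, 0, -0.148, -0.0], [-0.01, 0.026, -0.163, -0.0], [-0.021, 0.051, -0.178, -0.0]]]
end [ 0.3805 -0.2499  0.25   -1.762 ]
```

Request:
move_arm(commands=[[[0,0,-0.016,0],[0,0,-0.032,0],[0,0,-0.048,0],[0,0,-0.081,0],[0,0,-0.115,0],[0,0,-0.148,0],[-0.01,0.026,-0.163,0],[-0.021,0.051,-0.178,0]]])

```text
time: 42.2
position: [0.3798, -0.2499, 0.2517]
ee_rot: [-0.636, 0.771, -0.001, 0.0]
contact_force: [0.4, -0.6, 0.1]
grip_width: 1.002
```

Run:
```python
from ov import *
import pickle
st(); s,t=cams(); pickle.dump((s,t),open('c5.pkl','wb'))
cv2.imwrite('pics/top24.png',np.clip(cv2.resize(t.im,(768,576))*1.3,0,255).astype(np.uint8))
cv2.imwrite('pics/side24.png',np.clip(cv2.resize(s.im,(768,576))*1.3,0,255).astype(np.uint8))
```

```text
t 42.2 pos [ 0.3798 -0.2499  0.2517] yaw -1.7620 z [ 0.002 -0.001 -1.   ] F [ 0.4 -0.6  0.1] T [-0.01  0.01 -0.  ] grip 1.002 q [-0.71 -0.13  1.5   0.    1.78  1.06] cmd [ 0.3805 -0.2499  0.25   -1.762 ]
```

View pics/top24.png

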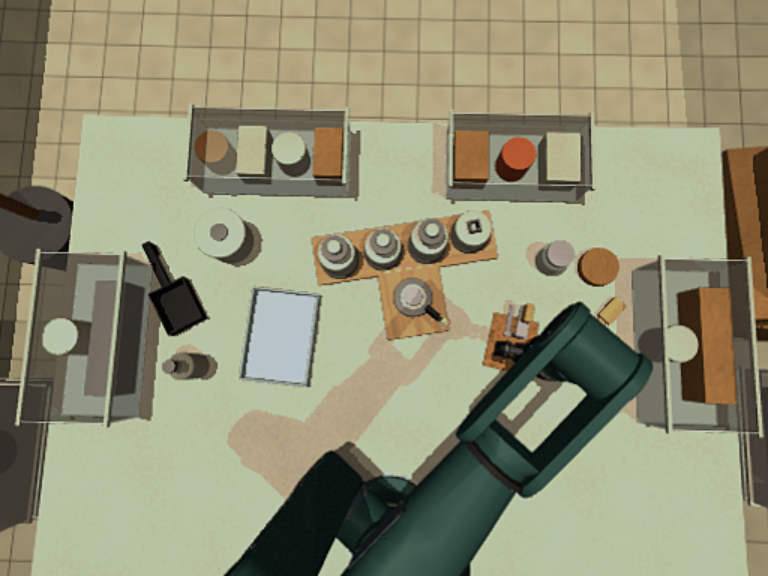

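View pics/side24.png

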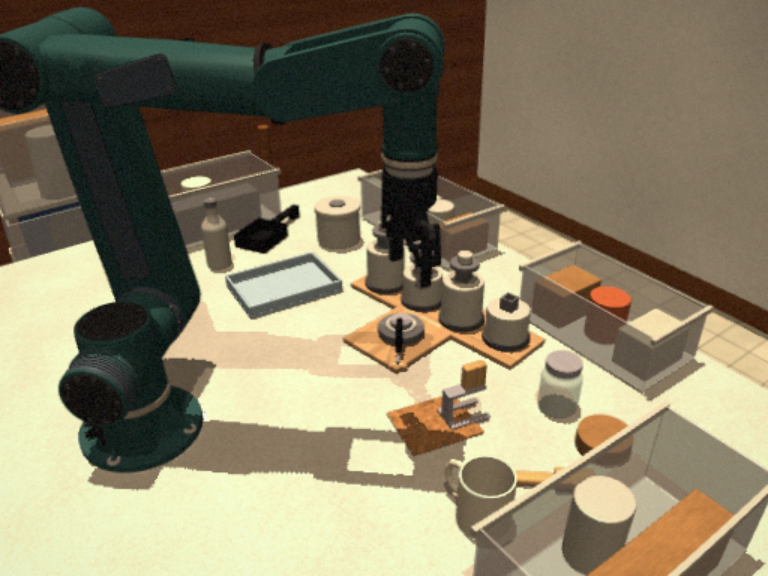

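The top view shows the puller has been knocked: its handle is now at (526,312) instead of about (509,340). I'll put it right at the end. Next I measure the dish and the raised buttons.

```bash
cat > dish.py <<'E'
from h import *
def dish(t):
    f=4; im=cv2.resize(t.im,None,fx=f,fy=f,interpolation=cv2.INTER_CUBIC).astype(int)
    b,g,r=im[:,:,0],im[:,:,1],im[:,:,2]
    m=((b-r)>8).astype(np.uint8); mm=np.zeros_like(m); mm[175*f:275*f,140*f:235*f]=1; m&=mm
    m=cv2.morphologyEx(m,cv2.MORPH_CLOSE,np.ones((9,9),np.uint8))
    cn=max(cv2.findContours(m,0,2)[0],key=cv2.contourArea); rc=cv2.minAreaRect(cn)
    w=t.plane((cv2.boxPoints(rc)+.5)/f-.5,.018)[:,:2]
    L=[np.linalg.norm(w[1]-w[0]),np.linalg.norm(w[2]-w[1])]; d=(w[1]-w[0]) if L[0]>L[1] else w[2]-w[1]
    return w.mean(0),np.arctan2(d[1],d[0]),L,cv2.boxPoints(rc)/f
E
python3 - <<'E'
from dish import *
import pickle
s,t=pickle.load(open('c5.pkl','rb'));print(dish(t)); s0,t0=pickle.load(open('c0.pkl','rb')); print(dish(t0))
def blob(c,x,y,w=6,f=8):
    g=c.im.astype(np.float32).mean(2)
    win=cv2.resize(g[y-w:y+w+1,x-w:x+w+1],None,fx=f,fy=f,interpolation=cv2.INTER_CUBIC)
    th=(np.percentile(win,95)+np.percentile(win,15))/2
    n,l,st,ce=cv2.connectedComponentsWithStats((win>th).astype(np.uint8),connectivity=4)
    k=l[int((w+.5)*f),int((w+.5)*f)]
    return (ce[k]+.5)/f-.5+[x-w,y-w]
for (x,y),z in zip([(222,164),(254,160),(287,153)],(.165,.140,.165)):
    u=blob(t,x,y); print(u,t.plane(u,z)[0])
E
```

```text
(array([0.41782159, 0.26713877]), np.float64(-0.06780005400233027), [np.float64(0.20670722715282086), np.float64(0.14526836273191898)], array([[163.16678, 250.75958],
       [170.79584, 192.58798],
       [210.84875, 197.84082],
       [203.2197 , 256.01242]], dtype=float32))
(array([0.41816444, 0.26738161]), np.float64(-0.06061574250715215), [np.float64(0.20497905602334468), np.float64(0.14554941249680545)], array([[163.28087, 250.56787],
       [170.43678, 192.84341],
       [210.61275, 197.82391],
       [203.45683, 255.54837]], dtype=float32))
[221.90782775 163.73390865] [0.60556065 0.13427433 0.165     ]
[254.82210096 159.40423417] [0.62823894 0.02977603 0.14      ]
[287.70893452 152.59857103] [ 0.64750335 -0.07577545  0.165     ]
```

Run:
```python
from ov import *
plan([(.6475,-.0755,.23,-1.632,8)],3)
plan([(None,None,.149,None,6),(None,None,None,None,2)],3)
```

```text
[[[-0.028, -0.029, 0.003, -0.02], [-0.055, -0.057, 0.005, -0.03], [-0.083, -0.086, 0.008, -0.05], [-0.111, -0.114, 0.01, -0.07], [-0.139, -0.143, 0.012, -0.08], [-0.166, -0.172, 0.015, -0.1], [-0.194, -0.2, 0.017, -0.11], [-0.222, -0.229, 0.02, -0.13]]]
end [ 0.6475 -0.0754  0.23   -1.632 ]
[[[0, 0, 0.014, -0.0], [0, 0, 0.027, -0.0], [0, 0, 0.041, -0.0], [0, 0, 0.054, -0.0], [0, 0, 0.068, -0.0], [0, 0, 0.081, -0.0], [0, 0, 0.081, -0.0], [0, 0, 0.081, -0.0]]]
end [ 0.6475 -0.0754  0.149  -1.632 ]
```

Request:
move_arm(commands=[[[-0.028,-0.029,0.003,-0.02],[-0.055,-0.057,0.005,-0.03],[-0.083,-0.086,0.008,-0.05],[-0.111,-0.114,0.01,-0.07],[-0.139,-0.143,0.012,-0.08],[-0.166,-0.172,0.015,-0.1],[-0.194,-0.2,0.017,-0.11],[-0.222,-0.229,0.02,-0.13]]])

```text
time: 43.3
position: [0.6489, -0.0749, 0.2292]
ee_rot: [-0.685, 0.728, -0.0, 0.0]
contact_force: [0.5, -0.8, 0.2]
grip_width: 0.998
```

Request:
move_arm(commands=[[[0,0,0.014,0],[0,0,0.027,0],[0,0,0.041,0],[0,0,0.054,0],[0,0,0.068,0],[0,0,0.081,0],[0,0,0.081,0],[0,0,0.081,0]]])

```text
time: 44.3
position: [0.6475, -0.0756, 0.1491]
ee_rot: [-0.685, 0.728, -0.0, 0.0]
contact_force: [-0.5, 1.0, 1.2]
grip_width: 1.003
```

Run:
```python
from ov import *
st(); s,t=cams(); crop(s.im,260,110,350,210,'pics/s25.png',7)
```

```text
t 44.3 pos [ 0.6475 -0.0756  0.1491] yaw -1.6320 z [ 0.001 -0.    -1.   ] F [-0.5  1.   1.2] T [-0.03 -0.01 -0.02] grip 1.003 q [-0.2   0.33  1.2   0.    1.62  1.43] cmd [ 0.6475 -0.0754  0.149  -1.632 ]
```

View pics/s25.png

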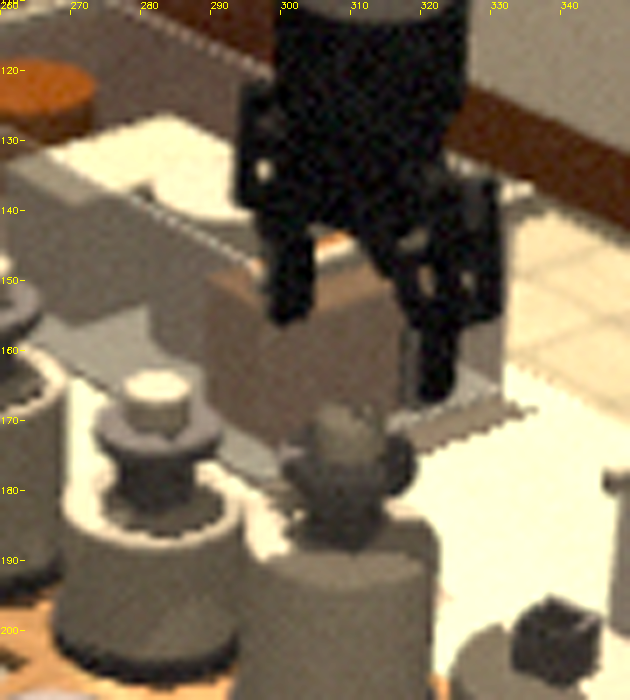

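Run:
```python
from ov import *
s,t=cams()
a=-1.632
for z in (.149,.162,.17,.18): print(z,[s.proj([.6475+d*np.cos(a),-.0756+d*np.sin(a),z])[0].round(1).tolist() for d in(-.05,0,.05)])
```

```text
0.149 [[299.3, 166.3], [309.4, 173.0], [320.1, 180.1]]
0.162 [[299.5, 162.4], [309.6, 169.1], [320.4, 176.1]]
0.17 [[299.6, 160.1], [309.8, 166.7], [320.6, 173.7]]
0.18 [[299.7, 157.1], [310.0, 163.6], [320.8, 170.5]]
```

Request:
move_arm(commands=[[[0,0,0,0],[0,0,0,0],[0,0,0,0],[0,0,0,0],[0,0,0,0],[0,0,0,0],[0,0,0,0],[0,0,0,0]]], fingers=1, squeeze=30)

```text
time: 45.5
position: [0.6472, -0.0756, 0.1486]
ee_rot: [-0.685, 0.728, 0.0, 0.0]
contact_force: [0.0, 0.7, 0.3]
grip_width: 0.002
```

Run:
```python
from ov import *
st(); s,t=cams(); crop(s.im,260,110,350,210,'pics/s26.png',7)
```

```text
t 45.5 pos [ 0.6472 -0.0756  0.1486] yaw -1.6320 z [ 0.  0. -1.] F [0.  0.7 0.3] T [-0.01 -0.02  0.02] grip 0.002 q [-0.2   0.33  1.2   0.    1.62  1.43] cmd [ 0.6475 -0.0754  0.149  -1.632 ]
```

View pics/s26.png

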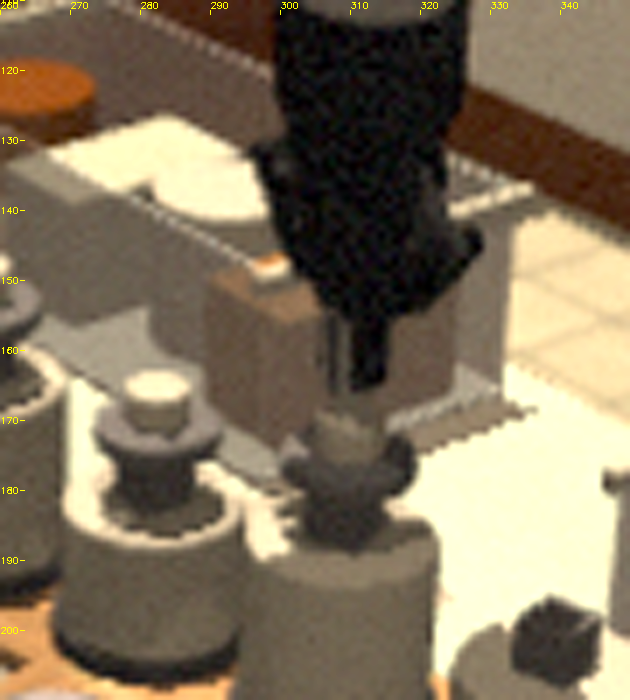

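Run:
```python
from ov import *
s,t=cams()
a=-2.022
for z in (.072,.082,.092,.10): print(z,[s.proj([.433+d*np.cos(a),-.2846+d*np.sin(a),z])[0].round(1).tolist() for d in(0.009,0.0235)])
a=-1.632
for z in (.149,.159,.169,.175): print(z,[s.proj([.6472+d*np.cos(a)+.011,-.0756+d*np.sin(a),z])[0].round(1).tolist() for d in(0.0,0.0145)])
m=s.im[150:172,300:318].max(2); 
for r in range(155,172): print(r,s.im[r,303:317].max(1).tolist())
```

```text
0.072 [[298.1, 260.6], [299.5, 264.4]]
0.082 [[298.3, 257.4], [299.7, 261.2]]
0.092 [[298.4, 254.2], [299.9, 258.0]]
0.1 [[298.6, 251.6], [300.0, 255.4]]
0.149 [[312.2, 172.0], [315.2, 174.0]]
0.159 [[312.4, 169.0], [315.4, 171.0]]
0.169 [[312.5, 166.0], [315.6, 167.9]]
0.175 [[312.6, 164.1], [315.7, 166.1]]
155 [84, 76, 66, 44, 31, 32, 18, 12, 8, 15, 2, 5, 26, 24]
156 [72, 68, 60, 43, 28, 43, 48, 25, 13, 17, 11, 16, 17, 57]
157 [66, 69, 59, 48, 22, 45, 47, 32, 24, 11, 14, 5, 31, 67]
158 [67, 64, 53, 47, 30, 42, 56, 23, 18, 13, 8, 17, 35, 62]
159 [69, 70, 54, 54, 36, 46, 51, 18, 16, 12, 15, 17, 38, 64]
160 [67, 72, 45, 52, 26, 47, 56, 27, 13, 9, 6, 2, 37, 67]
161 [66, 67, 47, 47, 30, 47, 57, 26, 11, 11, 10, 6, 46, 65]
162 [68, 65, 51, 51, 25, 51, 57, 25, 20, 10, 7, 5, 48, 63]
163 [64, 67, 60, 50, 31, 47, 52, 22, 13, 0, 13, 17, 48, 62]
164 [71, 66, 64, 59, 41, 45, 49, 22, 14, 9, 15, 26, 64, 68]
165 [65, 65, 68, 58, 34, 50, 54, 26, 24, 24, 37, 51, 66, 68]
166 [70, 72, 68, 65, 54, 55, 57, 48, 51, 60, 62, 66, 70, 68]
167 [71, 69, 70, 65, 61, 57, 61, 57, 58, 60, 67, 65, 68, 70]
168 [68, 72, 74, 64, 65, 61, 61, 59, 61, 63, 62, 67, 73, 67]
169 [71, 69, 82, 86, 87, 69, 82, 68, 63, 62, 59, 63, 83, 104]
170 [62, 57, 68, 83, 92, 90, 94, 88, 69, 64, 62, 62, 91, 114]
171 [55, 46, 59, 72, 79, 87, 92, 95, 81, 80, 67, 64, 89, 95]
```

The fingers shut on air about 6 mm above the button. In the picture the fingertips sit roughly 23 mm behind the reported TCP, so I'll reopen and go lower, carefully, to keep off the rim.

Request:
move_arm(commands=[[[0,0,0,0],[0,0,0,0],[0,0,0,0],[0,0,0,0],[0,0,0,0],[0,0,0,0],[0,0,0,0],[0,0,0,0]]], fingers=-1)

```text
time: 46.7
position: [0.6472, -0.0756, 0.1486]
ee_rot: [-0.685, 0.728, 0.0, 0.0]
contact_force: [-0.4, 0.1, -0.5]
grip_width: 1.001
```

Request:
move_arm(commands=[[[0,0,0.004,0],[0,0,0.008,0],[0,0,0.012,0],[0,0,0.016,0],[0,0,0.019,0],[0,0,0.019,0],[0,0,0.019,0],[0,0,0.019,0]]])

```text
time: 47.7
position: [0.6474, -0.0757, 0.1299]
ee_rot: [-0.685, 0.728, -0.0, 0.0]
contact_force: [0.4, -0.2, -0.3]
grip_width: 1.0
```

Run:
```python
from ov import *
c=getcmd(); c[2]=.130; json.dump(c,open('cmd.json','w'))
st(); s,t=cams(); crop(s.im,260,110,350,210,'pics/s27.png',7)
```

```text
t 47.7 pos [ 0.6474 -0.0757  0.1299] yaw -1.6320 z [ 0.001 -0.    -1.   ] F [ 0.4 -0.2 -0.3] T [ 0.03 -0.02 -0.03] grip 1.000 q [-0.2   0.34  1.22  0.    1.58  1.43] cmd [ 0.6475 -0.0754  0.13   -1.632 ]
```

View pics/s27.png

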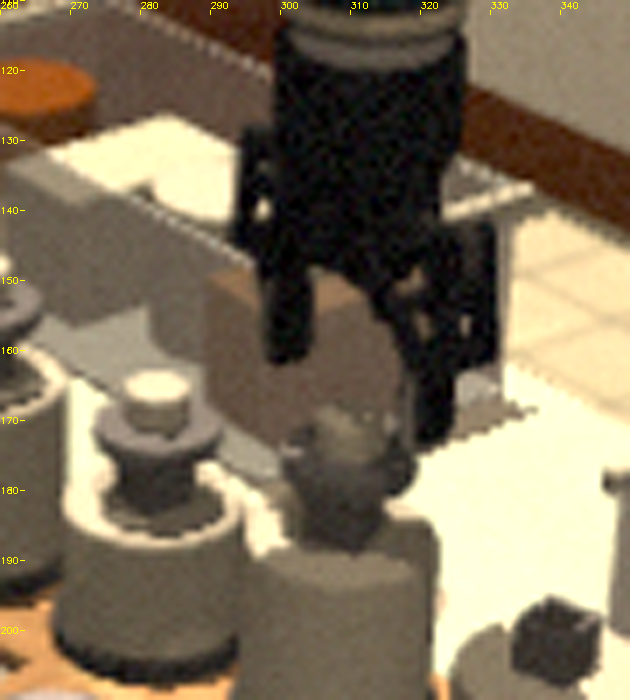

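Request:
move_arm(commands=[[[0,0,0,0],[0,0,0,0],[0,0,0,0],[0,0,0,0],[0,0,0,0],[0,0,0,0],[0,0,0,0],[0,0,0,0]]], fingers=1, squeeze=30)

```text
time: 48.8
position: [0.6473, -0.0756, 0.1298]
ee_rot: [-0.685, 0.728, -0.0, 0.0]
contact_force: [0.7, -0.1, 0.6]
grip_width: 0.328
```

Run:
```python
from ov import *
st(); s,t=cams(); crop(s.im,260,110,350,210,'pics/s28.png',7)
```

```text
t 48.8 pos [ 0.6473 -0.0756  0.1298] yaw -1.6320 z [ 0.  0. -1.] F [ 0.7 -0.1  0.6] T [0.02 0.04 0.01] grip 0.328 q [-0.2   0.34  1.22  0.    1.58  1.43] cmd [ 0.6475 -0.0754  0.13   -1.632 ]
```

View pics/s28.png

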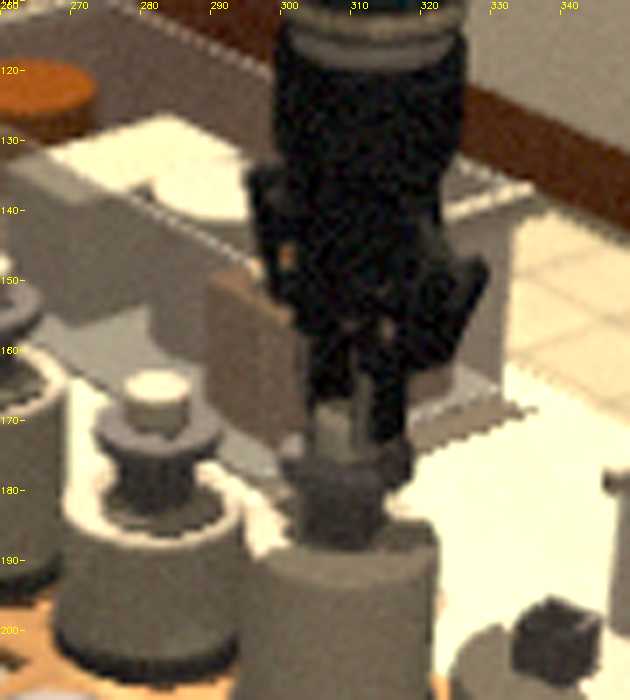

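The opening reads 28 mm, so the button is gripped. I'll lift straight up.

Run:
```python
from ov import *
plan([(None,None,.16,None,3),(None,None,.25,None,3),(None,None,None,None,2)],3)
plan([(.50,.10,.25,-1.635,5),(.40,.22,.2,None,3)],3)
plan([(.353,.2712,.09,-1.635,4),(None,None,.06,None,3),(None,None,None,None,1)],3)
```

```text
[[[0, 0, -0.01, -0.0], [0, 0, -0.02, -0.0], [0, 0, -0.03, -0.0], [0, 0, -0.06, -0.0], [0, 0, -0.09, -0.0], [0, 0, -0.12, -0.0], [0, 0, -0.12, -0.0], [0, 0, -0.12, -0.0]]]
end [ 0.6475 -0.0754  0.25   -1.632 ]
[[[-0.033, 0.032, -0, 0.0], [-0.066, 0.063, -0, 0.0], [-0.1, 0.095, -0, 0.0], [-0.133, 0.126, -0, 0.0], [-0.166, 0.158, -0, 0.0], [-0.204, 0.194, 0.017, 0.0], [-0.242, 0.229, 0.033, 0.0], [-0.28, 0.265, 0.05, 0.0]]]
end [ 0.4002  0.2202  0.2    -1.632 ]
[[[-0.012, 0.013, 0.027, 0.0], [-0.024, 0.025, 0.055, 0.0], [-0.036, 0.038, 0.083, 0.0], [-0.048, 0.05, 0.11, 0.0], [-0.048, 0.05, 0.12, 0.0], [-0.048, 0.05, 0.13, 0.0], [-0.048, 0.05, 0.14, 0.0], [-0.048, 0.05, 0.14, 0.0]]]
end [ 0.3532  0.2712  0.06   -1.632 ]
```

Request:
move_arm(commands=[[[0,0,-0.01,0],[0,0,-0.02,0],[0,0,-0.03,0],[0,0,-0.06,0],[0,0,-0.09,0],[0,0,-0.12,0],[0,0,-0.12,0],[0,0,-0.12,0]]])

```text
time: 49.9
position: [0.6469, -0.0755, 0.2485]
ee_rot: [-0.685, 0.728, 0.001, -0.0]
contact_force: [0.0, -0.2, -1.2]
grip_width: 0.332
```

Request:
move_arm(commands=[[[-0.033,0.032,0,0],[-0.066,0.063,0,0],[-0.1,0.095,0,0],[-0.133,0.126,0,0],[-0.166,0.158,0,0],[-0.204,0.194,0.017,0],[-0.242,0.229,0.033,0],[-0.28,0.265,0.05,0]]])

```text
time: 50.9
position: [0.3976, 0.2207, 0.1969]
ee_rot: [-0.685, 0.729, 0.001, -0.001]
contact_force: [0.8, 0.4, -0.3]
grip_width: 0.332
```

Run:
```python
from dish import *
st(); s,t=cams(); crop(s.im,130,80,300,225,'pics/s29.png',4)
try: print(dish(t))
except Exception as e: print(e)
```

```text
t 50.9 pos [0.3976 0.2207 0.1969] yaw -1.6324 z [-0.003 -0.001 -1.   ] F [ 0.8  0.4 -0.3] T [-0.01 -0.01 -0.05] grip 0.332 q [ 0.38 -0.12  1.59  0.    1.67  2.01] cmd [ 0.3532  0.2712  0.06   -1.632 ]
(array([0.35695436, 0.34442426]), np.float64(-2.776122261708453), [np.float64(0.16914864963898563), np.float64(0.30071510625683734)], array([[128.44423, 208.23447],
       [174.07423, 193.59384],
       [200.05635, 274.5715 ],
       [154.42635, 289.21213]], dtype=float32))
```

View pics/s29.png

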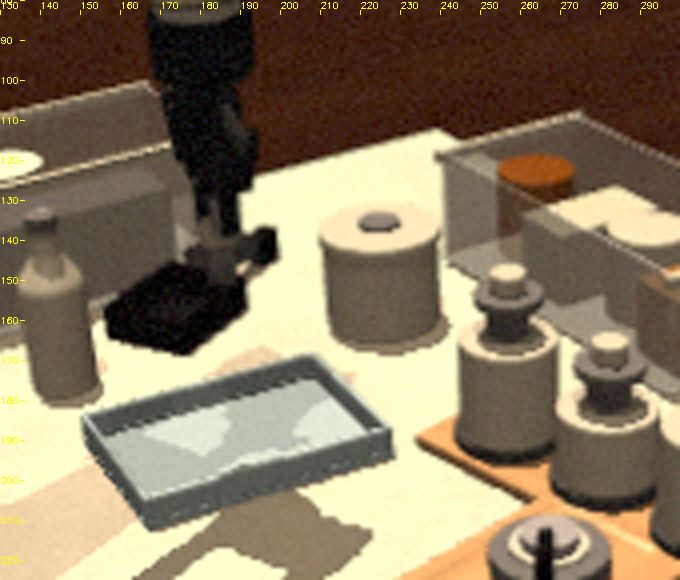

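Run:
```python
from ov import *
json.dump([.4002,.2202,.2,-1.632],open('cmd.json','w'))
plan([(.353,.2712,.11,-1.632,3),(None,None,.026,None,4),(None,None,None,None,1)],3)
```

```text
[[[-0.016, 0.017, 0.03, -0.0], [-0.032, 0.033, 0.06, -0.0], [-0.048, 0.05, 0.09, -0.0], [-0.048, 0.05, 0.111, -0.0], [-0.048, 0.05, 0.132, -0.0], [-0.048, 0.05, 0.153, -0.0], [-0.048, 0.05, 0.174, -0.0], [-0.048, 0.05, 0.174, -0.0]]]
end [ 0.3532  0.2712  0.026  -1.632 ]
```

Request:
move_arm(commands=[[[-0.016,0.017,0.03,0],[-0.032,0.033,0.06,0],[-0.048,0.05,0.09,0],[-0.048,0.05,0.111,0],[-0.048,0.05,0.132,0],[-0.048,0.05,0.153,0],[-0.048,0.05,0.174,0],[-0.048,0.05,0.174,0]]])

```text
time: 52.0
position: [0.351, 0.2694, 0.0229]
ee_rot: [-0.685, 0.729, 0.001, -0.003]
contact_force: [0.5, -0.4, 0.2]
grip_width: 0.329
```

Run:
```python
from dish import *
st(); s,t=cams(); crop(s.im,140,130,240,225,'pics/s30.png',6)
```

```text
t 52.0 pos [0.351  0.2694 0.0229] yaw -1.6325 z [-0.005 -0.003 -1.   ] F [ 0.5 -0.4  0.2] T [-0.03 -0.01 -0.02] grip 0.329 q [ 0.53 -0.03  1.87 -0.    1.31  2.16] cmd [ 0.3532  0.2712  0.026  -1.632 ]
```

View pics/s30.png

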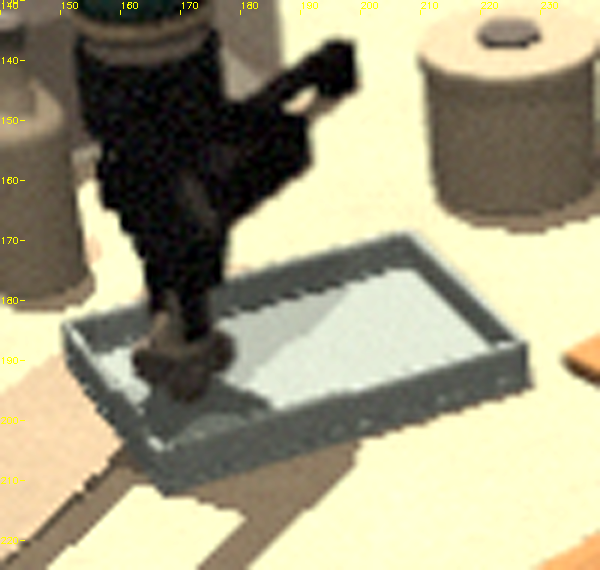

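The cap is in the near end of the dish, just over its floor (side (170,190)). Releasing it.

Request:
move_arm(commands=[[[0,0,0.002,0],[0,0,0.002,0],[0,0,0.002,0],[0,0,0.002,0],[0,0,0.002,0],[0,0,0.002,0],[0,0,0.002,0],[0,0,0.002,0]]])

```text
time: 53.1
position: [0.3529, 0.271, 0.0236]
ee_rot: [-0.685, 0.728, 0.0, 0.0]
contact_force: [-0.8, 0.6, 0.1]
grip_width: 0.329
```

Request:
move_arm(commands=[[[0,0,0,0],[0,0,0,0],[0,0,0,0],[0,0,-0.02,0],[0,0,-0.05,0],[0,0,-0.09,0],[0,0,-0.14,0],[0,0,-0.19,0]]], fingers=-1)

```text
time: 54.1
position: [0.3526, 0.2709, 0.2151]
ee_rot: [-0.685, 0.728, 0.0, 0.0]
contact_force: [0.5, 0.4, -0.0]
grip_width: 0.996
```

Run:
```python
from dish import *
c=getcmd(); c[2]=.024+.19; json.dump(c,open('cmd.json','w'))
st(); s,t=cams(); crop(s.im,140,130,240,225,'pics/s31.png',6)
plan([(.45,.15,.25,None,3),(.62,.034,.22,None,4),(.6282,.0298,.205,None,1)],3)
```

```text
t 54.1 pos [0.3526 0.2709 0.2151] yaw -1.6320 z [-0.  0. -1.] F [ 0.5  0.4 -0. ] T [-0.05 -0.    0.02] grip 0.996 q [ 0.53 -0.15  1.58  0.    1.71  2.16] cmd [ 0.3532  0.2712  0.214  -1.632 ]
[[[0.038, -0.035, -0.012, -0.0], [0.077, -0.069, -0.024, -0.0], [0.115, -0.104, -0.036, -0.0], [0.141, -0.148, -0.028, -0.0], [0.168, -0.192, -0.021, -0.0], [0.194, -0.237, -0.014, -0.0], [0.22, -0.281, -0.006, -0.0], [0.224, -0.289, 0.009, -0.0]]]
end [ 0.628   0.0299  0.205  -1.632 ]
```

View pics/s31.png

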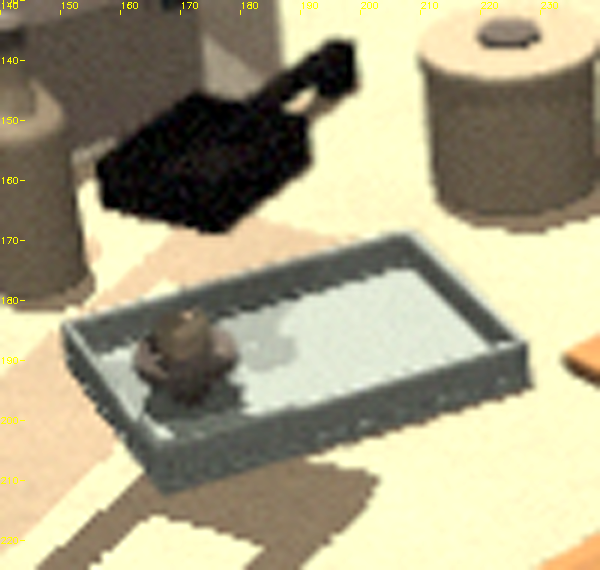

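The first cap stands in the dish (side (170,190)). Next is the cap of tub 2.

Request:
move_arm(commands=[[[0.038,-0.035,-0.012,0],[0.077,-0.069,-0.024,0],[0.115,-0.104,-0.036,0],[0.141,-0.148,-0.028,0],[0.168,-0.192,-0.021,0],[0.194,-0.237,-0.014,0],[0.22,-0.281,-0.006,0],[0.224,-0.289,0.009,0]]])

```text
time: 55.2
position: [0.6294, 0.0275, 0.2023]
ee_rot: [-0.684, 0.729, 0.0, -0.001]
contact_force: [-0.4, -0.5, -0.1]
grip_width: 1.005
```

Run:
```python
from dish import *
st()
plan([(.6282,.0300,.105,-1.632,6),(None,None,None,None,2)],3)
```

```text
t 55.2 pos [0.6294 0.0275 0.2023] yaw -1.6351 z [-0.001 -0.    -1.   ] F [-0.4 -0.5 -0.1] T [-0.02 -0.02  0.01] grip 1.005 q [-0.05  0.27  1.17 -0.    1.71  1.59] cmd [ 0.628   0.0299  0.205  -1.632 ]
[[[-0, -0, 0.017, -0.0], [-0, -0, 0.033, -0.0], [-0, -0, 0.05, -0.0], [-0, -0, 0.067, -0.0], [-0, -0, 0.083, -0.0], [-0, -0, 0.1, -0.0], [-0, -0, 0.1, -0.0], [-0, -0, 0.1, -0.0]]]
end [ 0.628   0.0299  0.105  -1.632 ]
```

Request:
move_arm(commands=[[[0,0,0.017,0],[0,0,0.033,0],[0,0,0.05,0],[0,0,0.067,0],[0,0,0.083,0],[0,0,0.1,0],[0,0,0.1,0],[0,0,0.1,0]]])

```text
time: 56.2
position: [0.628, 0.0297, 0.105]
ee_rot: [-0.685, 0.728, -0.0, 0.0]
contact_force: [-0.5, -0.5, -0.3]
grip_width: 0.998
```

Request:
move_arm(commands=[[[0,0,0,0],[0,0,0,0],[0,0,0,0],[0,0,0,0],[0,0,0,0],[0,0,0,0],[0,0,0,0],[0,0,0,0]]], fingers=1, squeeze=30)

```text
time: 57.2
position: [0.6279, 0.0297, 0.1051]
ee_rot: [-0.685, 0.728, -0.0, 0.0]
contact_force: [0.5, 0.3, 3.8]
grip_width: 0.333
```

Run:
```python
from ov import *
st(); s,t=cams(); crop(s.im,240,110,330,210,'pics/s32.png',7)
plan([(None,None,.135,None,3),(None,None,.25,None,4),(None,None,None,None,1)],3)
```

```text
t 57.2 pos [0.6279 0.0297 0.1051] yaw -1.6320 z [ 0.001 -0.    -1.   ] F [0.5 0.3 3.8] T [-0.05 -0.05  0.01] grip 0.333 q [-0.04  0.3   1.32  0.    1.52  1.59] cmd [ 0.628   0.0299  0.105  -1.632 ]
[[[0, 0, -0.01, -0.0], [0, 0, -0.02, -0.0], [0, 0, -0.03, -0.0], [0, 0, -0.059, -0.0], [0, 0, -0.088, -0.0], [0, 0, -0.116, -0.0], [0, 0, -0.145, -0.0], [0, 0, -0.145, -0.0]]]
end [ 0.628   0.0299  0.25   -1.632 ]
```

View pics/s32.png

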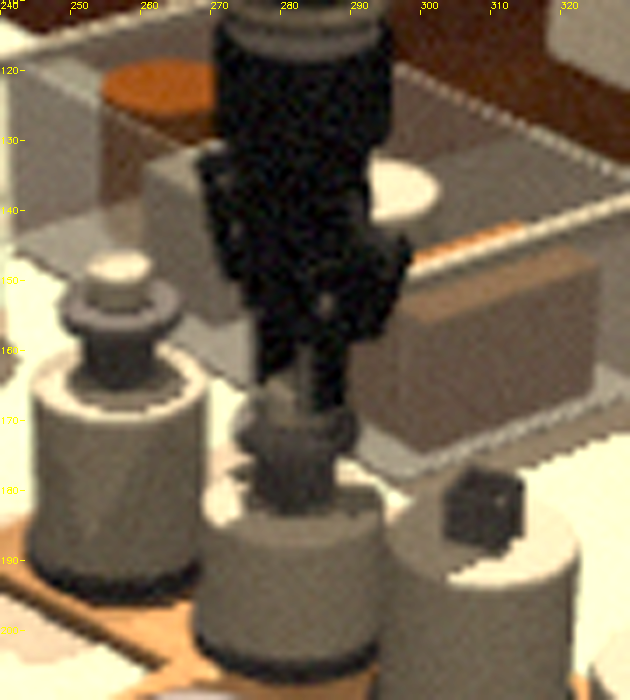

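Request:
move_arm(commands=[[[0,0,-0.01,0],[0,0,-0.02,0],[0,0,-0.03,0],[0,0,-0.059,0],[0,0,-0.088,0],[0,0,-0.116,0],[0,0,-0.145,0],[0,0,-0.145,0]]])

```text
time: 58.3
position: [0.629, 0.0297, 0.2536]
ee_rot: [-0.685, 0.728, -0.003, 0.003]
contact_force: [0.1, -0.4, -0.2]
grip_width: 0.329
```

Run:
```python
from ov import *
st()
plan([(.55,.12,.25,None,3),(.45,.23,.21,None,4),(.42,.265,.19,-1.632,1)],3)
plan([(.418,.267,.09,None,3),(None,None,.027,None,4),(None,None,None,None,1)],3)
```

```text
t 58.3 pos [0.629  0.0297 0.2536] yaw -1.6320 z [ 0.007 -0.    -1.   ] F [ 0.1 -0.4 -0.2] T [-0.01 -0.01  0.02] grip 0.329 q [-0.04  0.26  1.08  0.    1.8   1.59] cmd [ 0.628   0.0299  0.25   -1.632 ]
[[[-0.028, 0.028, -0, -0.0], [-0.057, 0.056, -0, -0.0], [-0.085, 0.083, -0, -0.0], [-0.111, 0.11, 0.01, -0.0], [-0.137, 0.137, 0.02, -0.0], [-0.163, 0.163, 0.03, -0.0], [-0.189, 0.19, 0.04, -0.0], [-0.222, 0.222, 0.06, -0.0]]]
end [ 0.42    0.2651  0.19   -1.632 ]
[[[-0.001, 0.001, 0.033, -0.0], [-0.001, 0.001, 0.067, -0.0], [-0.002, 0.002, 0.1, -0.0], [-0.002, 0.002, 0.116, -0.0], [-0.002, 0.002, 0.131, -0.0], [-0.002, 0.002, 0.147, -0.0], [-0.002, 0.002, 0.163, -0.0], [-0.002, 0.002, 0.163, -0.0]]]
end [ 0.4181  0.2672  0.027  -1.632 ]
```

Request:
move_arm(commands=[[[-0.028,0.028,0,0],[-0.057,0.056,0,0],[-0.085,0.083,0,0],[-0.111,0.11,0.01,0],[-0.137,0.137,0.02,0],[-0.163,0.163,0.03,0],[-0.189,0.19,0.04,0],[-0.222,0.222,0.06,0]]])

```text
time: 59.3
position: [0.4187, 0.2655, 0.1883]
ee_rot: [-0.685, 0.729, 0.0, -0.0]
contact_force: [-0.5, 0.8, -0.9]
grip_width: 0.334
```

Run:
```python
from dish import *
q=st(); s,t=cams(); crop(s.im,140,90,260,225,'pics/s33.png',5)
```

```text
t 59.3 pos [0.4187 0.2655 0.1883] yaw -1.6330 z [-0. -0. -1.] F [-0.5  0.8 -0.9] T [ 0.03  0.03 -0.02] grip 0.334 q [ 0.45 -0.03  1.52  0.    1.65  2.08] cmd [ 0.4181  0.2672  0.027  -1.632 ]
```

View pics/s33.png

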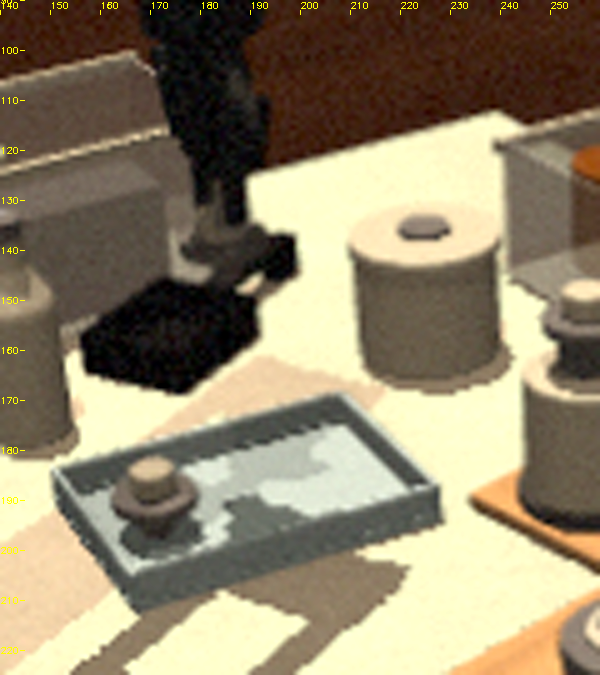

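Request:
move_arm(commands=[[[-0.001,0.001,0.033,0],[-0.001,0.001,0.067,0],[-0.002,0.002,0.1,0],[-0.002,0.002,0.116,0],[-0.002,0.002,0.131,0],[-0.002,0.002,0.147,0],[-0.002,0.002,0.163,0],[-0.002,0.002,0.165,0]]])

```text
time: 60.4
position: [0.4169, 0.2666, 0.0232]
ee_rot: [-0.685, 0.728, 0.0, -0.001]
contact_force: [0.1, -0.5, -1.2]
grip_width: 0.331
```

Run:
```python
from dish import *
q=st(); s,t=cams(); crop(s.im,140,130,240,225,'pics/s34.png',6)
```

```text
t 60.4 pos [0.4169 0.2666 0.0232] yaw -1.6320 z [-0.002 -0.001 -1.   ] F [ 0.1 -0.5 -1.2] T [0.01 0.03 0.  ] grip 0.331 q [0.45 0.08 1.75 0.   1.31 2.09] cmd [ 0.4181  0.2672  0.027  -1.632 ]
```

View pics/s34.png

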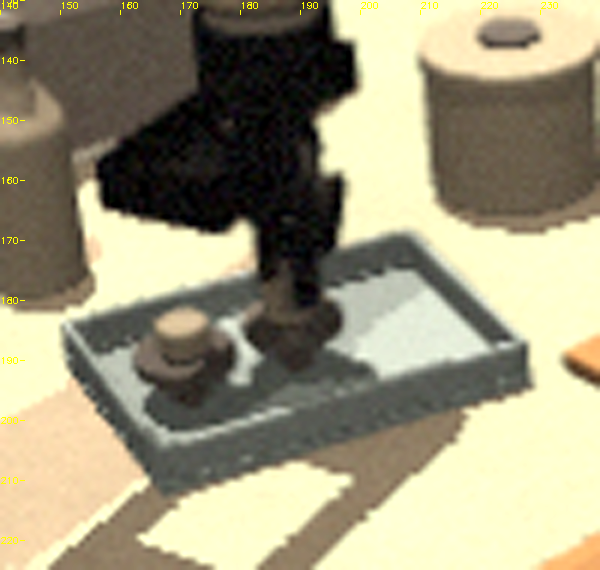

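Request:
move_arm(commands=[[[0,0,0,0],[0,0,0,0],[0,0,0,0],[0,0,-0.02,0],[0,0,-0.05,0],[0,0,-0.09,0],[0,0,-0.14,0],[0,0,-0.19,0]]], fingers=-1)

```text
time: 61.5
position: [0.4175, 0.2669, 0.2163]
ee_rot: [-0.685, 0.728, -0.0, 0.0]
contact_force: [0.9, 0.6, -0.2]
grip_width: 0.998
```

Run:
```python
from dish import *
c=getcmd(); c[2]=.025+.19; json.dump(c,open('cmd.json','w'))
st(); s,t=cams(); crop(s.im,140,130,240,225,'pics/s35.png',6)
plan([(.5,.20,.24,None,3),(.6,.138,.23,None,4),(None,None,None,None,1)],3)
plan([(.6056,.1343,.13,None,6),(None,None,None,None,2)],3)
```

```text
t 61.5 pos [0.4175 0.2669 0.2163] yaw -1.6320 z [ 0.  0. -1.] F [ 0.9  0.6 -0.2] T [-0.03  0.03  0.02] grip 0.998 q [ 0.45 -0.04  1.48  0.    1.7   2.09] cmd [ 0.4181  0.2672  0.215  -1.632 ]
[[[0.021, -0.029, -0.008, -0.0], [0.041, -0.057, -0.017, -0.0], [0.062, -0.086, -0.025, -0.0], [0.076, -0.112, -0.022, -0.0], [0.09, -0.138, -0.02, -0.0], [0.104, -0.164, -0.018, -0.0], [0.118, -0.189, -0.015, -0.0], [0.118, -0.189, -0.015, -0.0]]]
end [ 0.5995  0.1379  0.23   -1.632 ]
[[[0.001, -0.001, 0.017, -0.0], [0.001, -0.002, 0.033, -0.0], [0.002, -0.003, 0.05, -0.0], [0.002, -0.004, 0.067, -0.0], [0.003, -0.005, 0.083, -0.0], [0.003, -0.006, 0.1, -0.0], [0.003, -0.006, 0.1, -0.0], [0.003, -0.006, 0.1, -0.0]]]
end [ 0.6053  0.1345  0.13   -1.632 ]
```

View pics/s35.png

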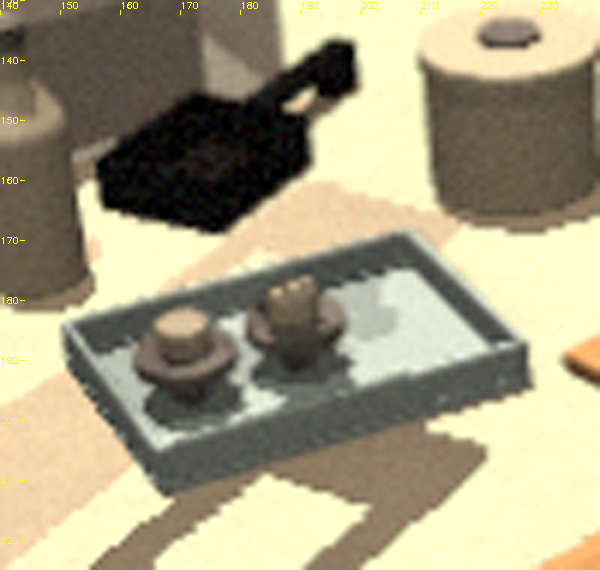

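Two caps stand in the dish, at (170,188) and (188,182). On to the third.

Request:
move_arm(commands=[[[0.021,-0.029,-0.008,0],[0.041,-0.057,-0.017,0],[0.062,-0.086,-0.025,0],[0.076,-0.112,-0.022,0],[0.09,-0.138,-0.02,0],[0.104,-0.164,-0.018,0],[0.118,-0.189,-0.015,0],[0.118,-0.189,-0.015,0]]])

```text
time: 62.6
position: [0.5998, 0.1364, 0.2277]
ee_rot: [-0.684, 0.729, 0.001, -0.001]
contact_force: [-0.7, 0.0, -0.5]
grip_width: 1.001
```

Request:
move_arm(commands=[[[0.001,-0.001,0.017,0],[0.001,-0.002,0.033,0],[0.002,-0.003,0.05,0],[0.002,-0.004,0.067,0],[0.003,-0.005,0.083,0],[0.003,-0.006,0.1,0],[0.003,-0.006,0.1,0],[0.003,-0.006,0.1,0]]])

```text
time: 63.6
position: [0.6053, 0.1344, 0.1301]
ee_rot: [-0.685, 0.728, -0.0, 0.0]
contact_force: [0.2, 0.1, 1.1]
grip_width: 0.999
```

Request:
move_arm(commands=[[[0,0,0,0],[0,0,0,0],[0,0,0,0],[0,0,0,0],[0,0,0,0],[0,0,0,0],[0,0,0,0],[0,0,0,0]]], fingers=1, squeeze=30)

```text
time: 64.6
position: [0.6053, 0.1344, 0.1302]
ee_rot: [-0.685, 0.728, -0.0, 0.0]
contact_force: [0.1, -0.7, 4.1]
grip_width: 0.333
```

Run:
```python
from dish import *
st(); s,t=cams(); crop(s.im,210,90,310,205,'pics/s36.png',6)
plan([(None,None,.16,None,3),(None,None,.25,None,4),(None,None,None,None,1)],3)
plan([(.51,.24,.25,None,4),(.484,.263,.17,None,3),(None,None,None,None,1)],3)
plan([(.4829,.2628,.09,None,3),(None,None,.026,None,4),(None,None,None,None,1)],3)
```

```text
t 64.6 pos [0.6053 0.1344 0.1302] yaw -1.6320 z [ 0.001  0.    -1.   ] F [ 0.1 -0.7  4.1] T [-0.06 -0.02  0.  ] grip 0.333 q [0.13 0.27 1.31 0.   1.56 1.76] cmd [ 0.6053  0.1345  0.13   -1.632 ]
[[[0, 0, -0.01, -0.0], [0, 0, -0.02, -0.0], [0, 0, -0.03, -0.0], [0, 0, -0.053, -0.0], [0, 0, -0.075, -0.0], [0, 0, -0.098, -0.0], [0, 0, -0.12, -0.0], [0, 0, -0.12, -0.0]]]
end [ 0.6053  0.1345  0.25   -1.632 ]
[[[-0.025, 0.025, -0, -0.0], [-0.05, 0.051, -0, -0.0], [-0.075, 0.076, -0, -0.0], [-0.099, 0.102, -0, -0.0], [-0.107, 0.111, 0.027, -0.0], [-0.114, 0.12, 0.053, -0.0], [-0.121, 0.129, 0.08, -0.0], [-0.121, 0.129, 0.08, -0.0]]]
end [ 0.484   0.2632  0.17   -1.632 ]
[[[0, 0, 0.027, -0.0], [0, 0.001, 0.053, -0.0], [0, 0.001, 0.08, -0.0], [0, 0.001, 0.096, -0.0], [0, 0.001, 0.112, -0.0], [0, 0.001, 0.128, -0.0], [0, 0.001, 0.144, -0.0], [0, 0.001, 0.144, -0.0]]]
end [ 0.483   0.2632  0.026  -1.632 ]
```

View pics/s36.png

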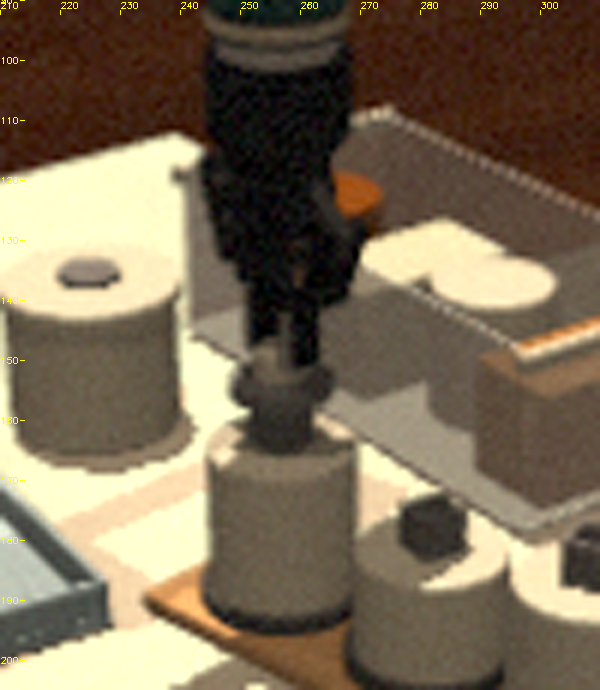

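Request:
move_arm(commands=[[[0,0,-0.01,0],[0,0,-0.02,0],[0,0,-0.03,0],[0,0,-0.053,0],[0,0,-0.075,0],[0,0,-0.098,0],[0,0,-0.12,0],[0,0,-0.12,0]]])

```text
time: 65.7
position: [0.606, 0.1345, 0.2527]
ee_rot: [-0.685, 0.728, -0.002, 0.002]
contact_force: [1.0, 0.1, -0.9]
grip_width: 0.329
```

Request:
move_arm(commands=[[[-0.025,0.025,0,0],[-0.05,0.051,0,0],[-0.075,0.076,0,0],[-0.099,0.102,0,0],[-0.107,0.111,0.027,0],[-0.114,0.12,0.053,0],[-0.121,0.129,0.08,0],[-0.121,0.129,0.08,0]]])

```text
time: 66.7
position: [0.481, 0.2625, 0.1657]
ee_rot: [-0.686, 0.728, 0.001, -0.004]
contact_force: [-0.0, 0.0, -0.6]
grip_width: 0.33
```

Run:
```python
from dish import *
q=st(); s,t=cams(); crop(s.im,140,90,260,225,'pics/s37.png',5)
```

```text
t 66.7 pos [0.481  0.2625 0.1657] yaw -1.6308 z [-0.007 -0.003 -1.   ] F [-0.   0.  -0.6] T [ 0.02 -0.03 -0.  ] grip 0.330 q [0.4  0.1  1.44 0.   1.61 2.03] cmd [ 0.483   0.2632  0.026  -1.632 ]
```

View pics/s37.png

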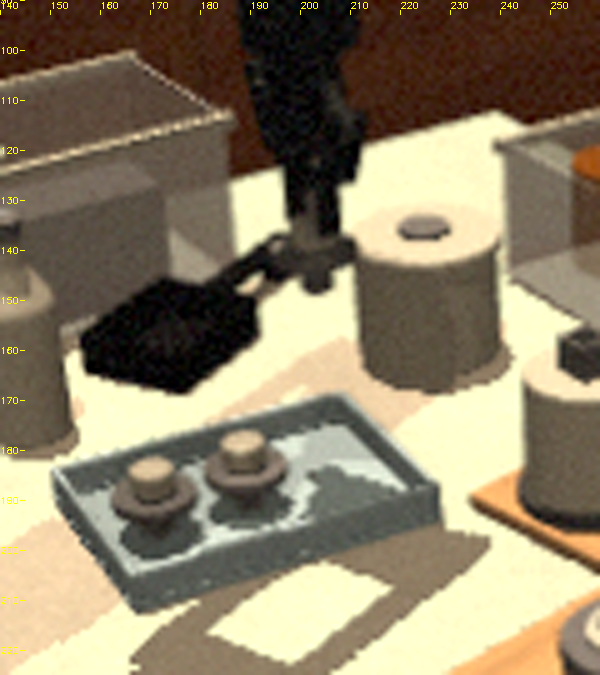

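Request:
move_arm(commands=[[[0,0,0.027,0],[0,0.001,0.053,0],[0,0.001,0.08,0],[0,0.001,0.096,0],[0,0.001,0.112,0],[0,0.001,0.128,0],[0,0.001,0.144,0],[0,0.001,0.145,0]]])

```text
time: 67.8
position: [0.4814, 0.2626, 0.0228]
ee_rot: [-0.685, 0.728, 0.001, -0.002]
contact_force: [0.1, -0.4, -0.6]
grip_width: 0.333
```

Request:
move_arm(commands=[[[0,0,0,0],[0,0,0,0],[0,0,0,0],[0,0,-0.02,0],[0,0,-0.05,0],[0,0,-0.09,0],[0,0,-0.14,0],[0,0,-0.19,0]]], fingers=-1)

```text
time: 68.8
position: [0.4825, 0.263, 0.2165]
ee_rot: [-0.685, 0.728, -0.0, 0.0]
contact_force: [-0.5, -0.6, -1.2]
grip_width: 0.998
```

Run:
```python
from dish import *
c=getcmd(); c[2]=.025+.19; json.dump(c,open('cmd.json','w'))
st(); 
plan([(.33,.10,.25,None,5),(.31,.0,.25,None,3)],3)
```

```text
t 68.8 pos [0.4825 0.263  0.2165] yaw -1.6320 z [ 0.001  0.    -1.   ] F [-0.5 -0.6 -1.2] T [-0.   -0.05 -0.02] grip 0.998 q [0.4  0.08 1.35 0.   1.7  2.03] cmd [ 0.483   0.2632  0.215  -1.632 ]
[[[0.034, 0.029, -0.007, -0.0], [0.069, 0.057, -0.014, -0.0], [0.103, 0.086, -0.021, -0.0], [0.138, 0.114, -0.028, -0.0], [0.172, 0.143, -0.035, -0.0], [0.206, 0.147, -0.035, -0.0], [0.24, 0.152, -0.035, -0.0], [0.273, 0.157, -0.035, -0.0]]]
end [ 3.096e-01  3.000e-04  2.500e-01 -1.632e+00]
```

Request:
move_arm(commands=[[[0.034,0.029,-0.007,0],[0.069,0.057,-0.014,0],[0.103,0.086,-0.021,0],[0.138,0.114,-0.028,0],[0.172,0.143,-0.035,0],[0.206,0.147,-0.035,0],[0.24,0.152,-0.035,0],[0.273,0.157,-0.035,0]]])

```text
time: 69.8
position: [0.3088, -0.0008, 0.2502]
ee_rot: [-0.685, 0.728, -0.001, 0.001]
contact_force: [0.8, 0.2, -0.7]
grip_width: 0.999
```

Run:
```python
from dish import *
import pickle
st(); s,t=cams(); pickle.dump((s,t),open('c6.pkl','wb'))
cv2.imwrite('pics/top38.png',np.clip(cv2.resize(t.im,(768,576))*1.3,0,255).astype(np.uint8))
crop(t.im,320,190,380,255,'pics/t38.png',9); crop(s.im,250,225,340,305,'pics/s38.png',8)
```

```text
t 69.8 pos [ 0.3088 -0.0008  0.2502] yaw -1.6317 z [ 0.002 -0.    -1.   ] F [ 0.8  0.2 -0.7] T [-0.    0.01 -0.  ] grip 0.999 q [-0.19 -0.47  1.75  0.    1.86  1.44] cmd [ 3.096e-01  3.000e-04  2.500e-01 -1.632e+00]
```

View pics/top38.png

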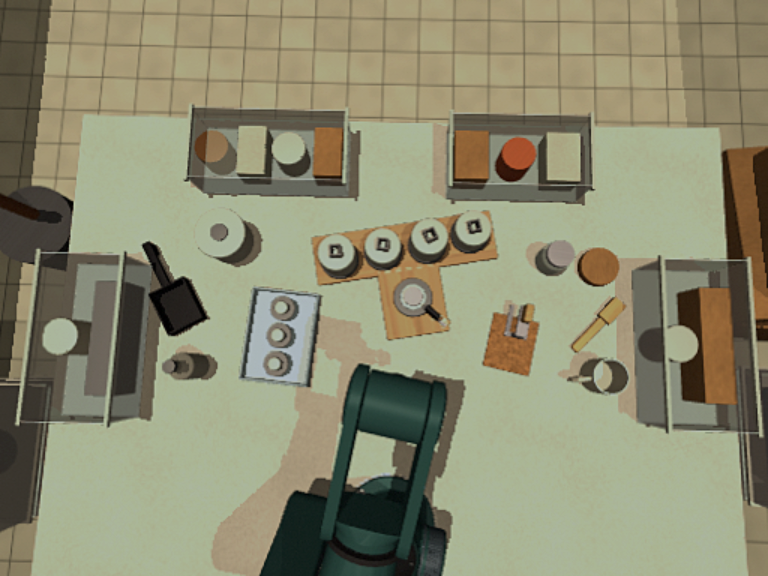

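View pics/t38.png

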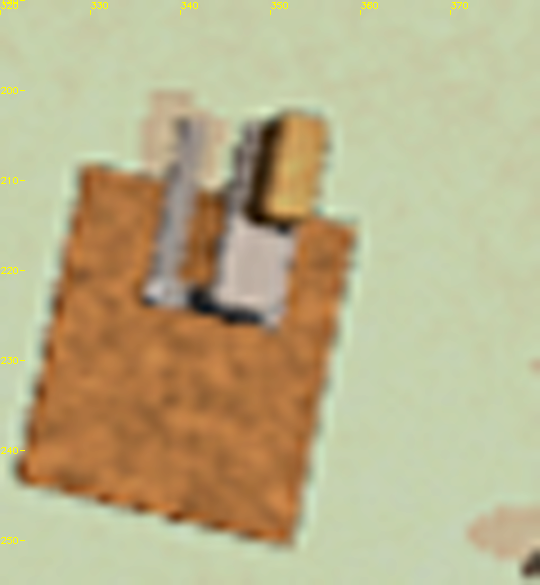

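View pics/s38.png

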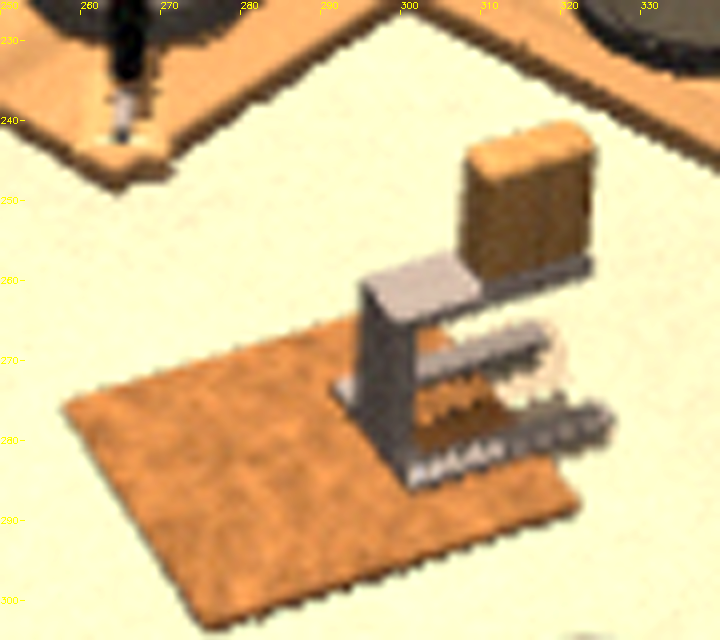

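All three caps stand in the dish, at (277,363), (280,335) and (284,308) in the top view, and the necks are empty. The puller still stands upright but hangs over the mat's far edge, so I'll measure it and move it back.

Run:
```python
from pul import *
import pickle
s,t=pickle.load(open('c6.pkl','rb'))
mt=lambda q:(q[:,:,2]>95)&(q[:,:,1]>.72*q[:,:,2])&(q[:,:,0]<.62*q[:,:,2])
ms=lambda q:(q[:,:,2]>115)&(q[:,:,1]<.8*q[:,:,2])&(q[:,:,1]>.67*q[:,:,2])
ct,bt,at,_=handle_top(t,(346,198,362,220),mt)
cs,bs,as_,kn=handle_top(s,(303,234,328,252),ms)
print(ct,at,bt.round(1).tolist(),cs,as_)
print('tri',tri(t,ct,s,cs))
w=t.plane(bt,.109)[:,:2]; print(w.mean(0),np.linalg.norm(w[1]-w[0]),np.linalg.norm(w[2]-w[1]))
for a,b in((0,1),(1,2)):
    d=w[b]-w[a];print(np.arctan2(d[1],d[0]))
print(t.plane(ct,.109))
L=t.plane(np.array([[336.2,222.5],[340,203]])-.45,.011)[:,:2];d=L[1]-L[0];print('tine yaw',np.arctan2(d[1],d[0]),np.linalg.norm(d))
L=t.plane(np.array([[350.8,224],[353,214]])-.45,.065)[:,:2];d=L[1]-L[0];print('bridge yaw',np.arctan2(d[1],d[0]))
```

```text
[352.88143857 208.64897051] 57.484375 [[346.8, 203.6], [355.0, 201.3], [359.9, 218.9], [351.6, 221.2]] [315.70897896 243.32670383] 62.015625
tri (array([ 0.4784607 , -0.29789519,  0.10584287]), np.float64(0.0004938134342405757))
[ 0.46942292 -0.29822083] 0.028233902142696804 0.05963388849116544
-1.2724721602147875
-2.881188347834582
[[ 0.47794781 -0.2969418   0.109     ]]
tine yaw -0.19342607601907638 0.07128697791710084
bridge yaw -0.22251184564972518
```

Run:
```python
from h import *
plan([(.478,-.297,.19,-1.762,7),(None,None,None,None,1)],3)
plan([(None,None,.072,None,6),(None,None,None,None,2)],3)
```

```text
[[[0.041, -0.027, 0.009, 0.02], [0.082, -0.053, 0.017, 0.04], [0.123, -0.08, 0.026, 0.06], [0.164, -0.106, 0.034, 0.07], [0.205, -0.133, 0.043, 0.09], [0.246, -0.16, 0.051, 0.11], [0.286, -0.186, 0.06, 0.13], [0.286, -0.186, 0.06, 0.13]]]
end [ 0.4777 -0.2965  0.19   -1.762 ]
[[[0, 0, 0.02, -0.0], [0, 0, 0.039, -0.0], [0, 0, 0.059, -0.0], [0, 0, 0.079, -0.0], [0, 0, 0.098, -0.0], [0, 0, 0.118, -0.0], [0, 0, 0.118, -0.0], [0, 0, 0.118, -0.0]]]
end [ 0.4777 -0.2965  0.072  -1.762 ]
```

Request:
move_arm(commands=[[[0.041,-0.027,0.009,0.02],[0.082,-0.053,0.017,0.04],[0.123,-0.08,0.026,0.06],[0.164,-0.106,0.034,0.07],[0.205,-0.133,0.043,0.09],[0.246,-0.16,0.051,0.11],[0.286,-0.186,0.06,0.13],[0.286,-0.186,0.06,0.13]]])

```text
time: 70.9
position: [0.4782, -0.2977, 0.1867]
ee_rot: [-0.636, 0.772, 0.002, -0.0]
contact_force: [0.6, 0.8, -0.3]
grip_width: 1.004
```

Request:
move_arm(commands=[[[0,0,0.02,0],[0,0,0.039,0],[0,0,0.059,0],[0,0,0.079,0],[0,0,0.098,0],[0,0,0.118,0],[0,0,0.118,0],[0,0,0.118,0]]])

```text
time: 71.9
position: [0.4778, -0.2966, 0.0723]
ee_rot: [-0.637, 0.771, -0.001, 0.0]
contact_force: [0.4, -0.3, -0.1]
grip_width: 1.001
```

Request:
move_arm(commands=[[[0,0,0,0],[0,0,0,0],[0,0,0,0],[0,0,0,0],[0,0,0,0],[0,0,0,0],[0,0,0,0],[0,0,0,0]]], fingers=1, squeeze=60)

```text
time: 72.9
position: [0.4777, -0.2971, 0.0721]
ee_rot: [-0.636, 0.771, -0.001, 0.0]
contact_force: [0.6, -0.9, 3.2]
grip_width: 0.189
```

Run:
```python
from h import *
st(); s,t=cams(); crop(s.im,250,185,340,305,'pics/s39.png',6)
# move back to mat: handle at mat centre + 8 mm ahead
p=np.array([.4152,-.2777])+.008*np.array([np.cos(-.19),np.sin(-.19)]); print(p)
plan([(None,None,.1,None,2),(p[0],p[1],.1,None,5),(None,None,None,None,1)],3)
```

```text
t 72.9 pos [ 0.4777 -0.2971  0.0721] yaw -1.7620 z [ 0.001 -0.001 -1.   ] F [ 0.6 -0.9  3.2] T [-0.28 -0.14 -0.03] grip 0.189 q [-0.66  0.18  1.54 -0.    1.42  1.11] cmd [ 0.4777 -0.2965  0.072  -1.762 ]
[ 0.42305603 -0.27921087]
[[[0, 0, -0.014, -0.0], [0, 0, -0.028, -0.0], [-0.001, 0.011, -0.028, -0.0], [-0.003, 0.023, -0.028, -0.0], [-0.004, 0.034, -0.028, -0.0], [-0.005, 0.046, -0.028, -0.0], [-0.007, 0.057, -0.028, -0.0], [-0.007, 0.057, -0.028, -0.0]]]
end [ 0.4231 -0.2788  0.1    -1.762 ]
```

View pics/s39.png

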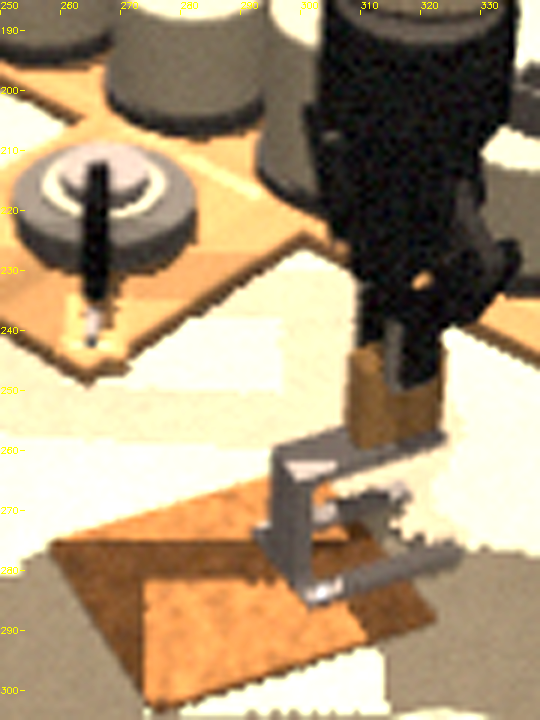

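Request:
move_arm(commands=[[[0,0,-0.014,0],[0,0,-0.028,0],[-0.001,0.011,-0.028,0],[-0.003,0.023,-0.028,0],[-0.004,0.034,-0.028,0],[-0.005,0.046,-0.028,0],[-0.007,0.057,-0.028,0],[-0.007,0.057,-0.028,0]]])

```text
time: 74.0
position: [0.422, -0.2786, 0.0996]
ee_rot: [-0.636, 0.772, -0.0, 0.0]
contact_force: [0.4, -0.6, -1.9]
grip_width: 0.187
```

Request:
move_arm(commands=[[[0,0,0.006,0],[0,0,0.012,0],[0,0,0.018,0],[0,0,0.023,0],[0,0,0.026,0],[0,0,0.028,0],[0,0,0.028,0],[0,0,0.028,0]]])

```text
time: 75.0
position: [0.4229, -0.2791, 0.072]
ee_rot: [-0.636, 0.771, -0.0, 0.0]
contact_force: [-0.6, -0.6, 0.9]
grip_width: 0.186
```

Run:
```python
from h import *
c=getcmd(); c[2]=.072; json.dump(c,open('cmd.json','w'))
st(); s,t=cams(); crop(s.im,250,185,340,305,'pics/s40.png',6)
```

```text
t 75.0 pos [ 0.4229 -0.2791  0.072 ] yaw -1.7620 z [ 0.001 -0.    -1.   ] F [-0.6 -0.6  0.9] T [ 0.09  0.07 -0.07] grip 0.186 q [-0.7   0.06  1.67  0.    1.41  1.07] cmd [ 0.4231 -0.2788  0.072  -1.762 ]
```

View pics/s40.png

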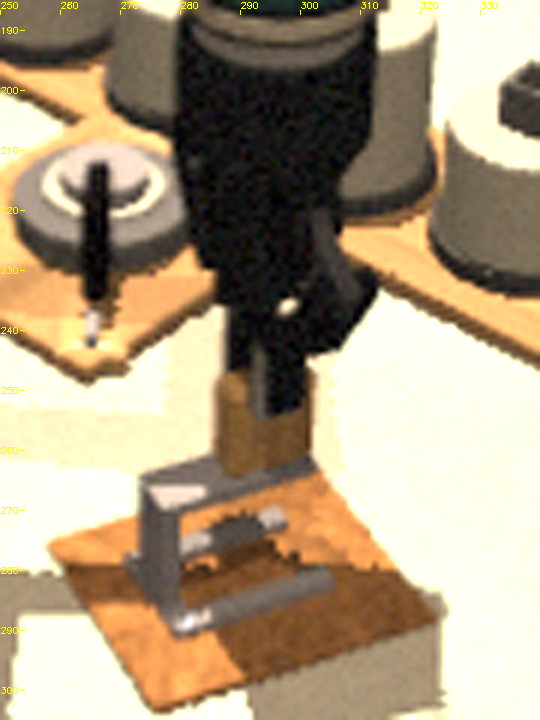

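The puller is back on the mat. I'll open and retreat straight up.

Request:
move_arm(commands=[[[0,0,0,0],[0,0,0,0],[0,0,0,0],[0,0,0,0],[0,0,0,0],[0,0,0,0],[0,0,0,0],[0,0,0,0]]], fingers=-1)

```text
time: 76.1
position: [0.4227, -0.2789, 0.0716]
ee_rot: [-0.636, 0.771, 0.0, 0.0]
contact_force: [0.8, -0.5, -0.1]
grip_width: 1.0
```

Run:
```python
from h import *
plan([(None,None,.12,None,3),(None,None,.22,None,3),(None,None,.25,None,2)],3)
plan([(.29,.03,.27,None,8)],3)
```

```text
[[[0, 0, -0.016, -0.0], [0, 0, -0.032, -0.0], [0, 0, -0.048, -0.0], [0, 0, -0.081, -0.0], [0, 0, -0.115, -0.0], [0, 0, -0.148, -0.0], [0, 0, -0.163, -0.0], [0, 0, -0.178, -0.0]]]
end [ 0.4231 -0.2788  0.25   -1.762 ]
[[[-0.035, 0.024, -0.003, -0.0], [-0.069, 0.047, -0.005, -0.0], [-0.104, 0.071, -0.008, -0.0], [-0.139, 0.095, -0.01, -0.0], [-0.174, 0.118, -0.013, -0.0], [-0.208, 0.142, -0.015, -0.0], [-0.243, 0.166, -0.018, -0.0], [-0.278, 0.189, -0.02, -0.0]]]
end [ 0.2904  0.03    0.27   -1.762 ]
```

Request:
move_arm(commands=[[[0,0,-0.016,0],[0,0,-0.032,0],[0,0,-0.048,0],[0,0,-0.081,0],[0,0,-0.115,0],[0,0,-0.148,0],[0,0,-0.163,0],[0,0,-0.178,0]]])

```text
time: 77.1
position: [0.4226, -0.2788, 0.2502]
ee_rot: [-0.636, 0.771, 0.0, 0.0]
contact_force: [1.1, 0.4, -0.5]
grip_width: 1.001
```

Request:
move_arm(commands=[[[-0.035,0.024,-0.003,0],[-0.069,0.047,-0.005,0],[-0.104,0.071,-0.008,0],[-0.139,0.095,-0.01,0],[-0.174,0.118,-0.013,0],[-0.208,0.142,-0.015,0],[-0.243,0.166,-0.018,0],[-0.278,0.189,-0.02,0]]])

```text
time: 78.1
position: [0.2889, 0.031, 0.2692]
ee_rot: [-0.636, 0.772, 0.0, -0.0]
contact_force: [-0.2, 1.0, -1.1]
grip_width: 1.003
```

Run:
```python
from pul import *
from dish import dish
st(); s,t=cams()
cv2.imwrite('pics/top41.png',np.clip(cv2.resize(t.im,(768,576))*1.3,0,255).astype(np.uint8))
cv2.imwrite('pics/side41.png',np.clip(cv2.resize(s.im,(768,576))*1.3,0,255).astype(np.uint8))
mt=lambda q:(q[:,:,2]>95)&(q[:,:,1]>.72*q[:,:,2])&(q[:,:,0]<.62*q[:,:,2])
ms=lambda q:(q[:,:,2]>115)&(q[:,:,1]<.8*q[:,:,2])&(q[:,:,1]>.67*q[:,:,2])
ct,_,at,_=handle_top(t,(340,212,358,234),mt); cs,_,a2,_=handle_top(s,(280,238,308,254),ms)
p,e=tri(t,ct,s,cs); a=-.19; d=p[:2]-[.4152,-.2777]
print('handle top',p,e,'in mat',d@[np.cos(a),np.sin(a)],d@[-np.sin(a),np.cos(a)])
print('dish',dish(t)[:3])
im=cv2.resize(t.im,None,fx=4,fy=4,interpolation=cv2.INTER_CUBIC).astype(int)
m=(im.max(2)<52).astype(np.uint8); mm=np.zeros_like(m); mm[202*4:217*4,281*4:297*4]=1; m&=mm
cn=max(cv2.findContours(m,0,2)[0],key=cv2.contourArea); rc=cv2.minAreaRect(cn)
c=t.plane((np.array(rc[0])+.5)/4-.5,.066)[0]; d=c[:2]-[.516,-.0427]; print('collar',np.arctan2(d[1],d[0])+2*np.pi-np.pi+.7-.178)
```

```text
t 78.1 pos [0.2889 0.031  0.2692] yaw -1.7627 z [-0.001  0.    -1.   ] F [-0.2  1.  -1.1] T [ 0.   -0.02  0.03] grip 1.003 q [-0.09 -0.51  1.73  0.    1.92  1.67] cmd [ 0.2904  0.03    0.27   -1.762 ]
handle top [ 0.42522627 -0.27942665  0.10522522] 0.00017122921651270206 in mat 0.010171931750555375 0.00019797261325586081
dish (array([0.41809154, 0.26816608]), np.float64(-0.09444225404066914), [np.float64(0.2098446344198517), np.float64(0.14071211366586472)])
collar 1.3558874719112726
```

View pics/top41.png

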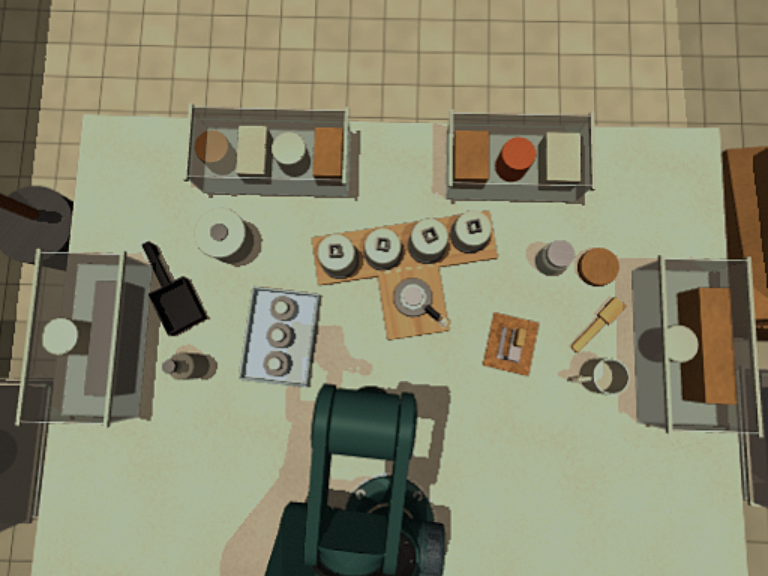

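View pics/side41.png

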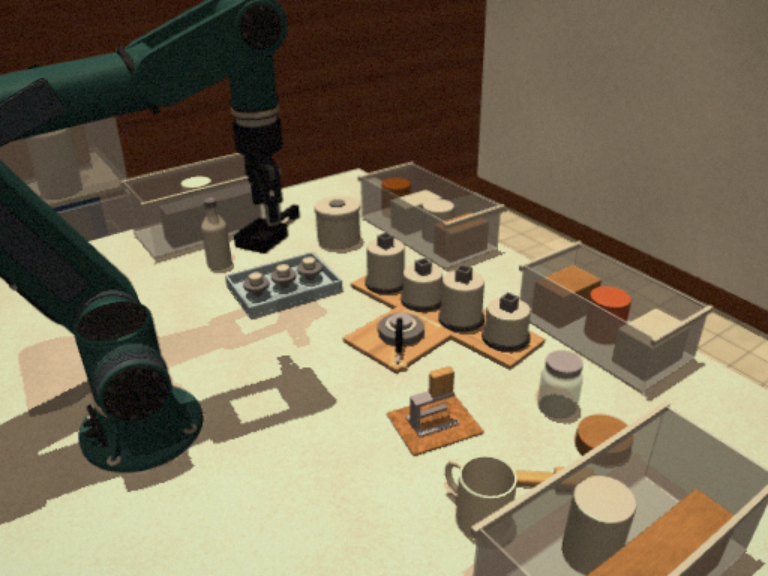

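Both views show three caps in the dish, four empty necks, the puller on its mat and the fin on the mark. The bystanders haven't moved. I'll hand in.

```bash
python3 -c "
from bench import arm
print(arm.finish_job())"
```

```text
the job is handed in; nothing more can be done
None
```

The job is done and handed in at about 78 s of the 210 s limit. `finish_job` reports no verdict, so I don't have a pass or fail.

**What I did:**
- I turned the collar to its locked mark by the fin.
- I popped the caps of the three closed tubs with the puller; the fourth tub had no cap.
- I set the puller back on its mat, then picked the loosened caps up by their buttons and stood them in the dish.
- The puller had been knocked over the mat's far edge after I first set it down, so I gripped it again and re-centred it.

**Last checks:**
- **Caps:** both views show all three standing upright in the dish and all four necks empty.
- **Puller:** it stands upright, with its handle about 10 mm along x and 0 mm along y from the mat's centre.
- **Collar:** the pictures give about 1.36 rad, inside the allowed 1.27 to 1.53. The arm's own pose when it let go gave about 1.40.
- **Dish and bystanders:** the dish has shifted by less than 2 mm. The other objects look unmoved, which I judged by eye.

**What disagreed:**
- The fingertips sat roughly 23 mm behind the reported TCP. My first grasp at a cap closed on air above the button, and I then went 19 mm lower.
- The handle top measured about 105 mm high from the two views, against 109 mm from the text.

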